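# Ballast the counter stand and hang its hanger and basket

## Robot

A 6-joint arm with a two-finger parallel gripper is mounted at the origin on a cart in front of the work surface, level with it; the furniture and walls round the work are solid. World frame = base frame: x ahead of the robot, y to its left, z up, the work surface at z = 0. Lengths are in m, angles in rad, forces in N, time in s.
With the tool pointing down it reaches from about 0.375 to 0.975 m from the base axis. Payload 3.8 kg.
Tool frame: the origin (TCP) lies midway between the tips of the shut fingers; the grasp point (between the pads) lies 19 mm behind it; z points along the fingers, y is the direction in which the jaws open and shut (so a half turn about z gives the same grasp; the last joint's range is limited). The gripper opens to 85 mm and grips with 20 to 120 N. Pads are 22 mm wide; open, the fingers measure 114 mm over their backs; the gripper's body (76 mm by 85 mm) begins 54 mm behind the grasp point. The pads swing forward as they close: fully open they stand 13 mm farther back than shut.
Start: joints at [-1.377, 0.264, 1.604, -0, 1.274, -0.037], TCP at [0.154, -0.657, 0.196] pointing down, gripper open.
Joint ranges: [-2.63, 2.63], [-0.94, 2.18], [0.31, 2.57], [-1.31, 4.45], [0, 2.66], [-2.55, 2.55]. Speed limits (rad/s): [2.57, 2.57, 3.14, 3.14, 3.14, 3.14].

## Interface

Orientations are given as a rotation vector (axis times angle).
In Python, from workcell import bot gives the robot as it stands.
- The arm moves only by the tool drive_tool, never from a script. Its argument "steps" is a list of rows, each a list of 2 entries, a list of its own where there are three numbers: the shift along the tool's x, y, z in mm, then the turn about the tool's z in degrees. In form: [[[dx, dy, dz], twist], ...]. A call has 1 to 8 rows; each row shifts and turns the commanded pose from where the row before left it, along the tool's axes as they then stand; what a row does not reach is not made up. A row lasts 1/12 s, in which the tool goes at most 41.7 mm and 7.16 degrees, less where a joint would pass 70% of its speed; a pose out of reach is approached as far as the arm can. A call is refused whole if a number of a shift passes 41.7 or a number of a turn 7.16, either way. A call with a gripper value outside its range is refused whole. "jaw" is the opening, from 0 (shut) to 1 (fully open), set as the call begins (left out, the last holds). The fingers move at their own pace and stop on an object; "force" is the grip in N (left out, the last holds). Time passes only in rows, so rows that do not move let the fingers close. It gives the time, the measured TCP pose, the force and the opening at its end, in the units of the state.
- bot.read_state(): the state, without advancing time (a new reading comes with each control period).
- bot.read_camera(name): name is "scene" or "top" or "wrist"; returns the picture (480x640x3 uint8, red, green, blue); there is no depth.
- bot.camera_info(name): a dict with "fx", "fy", "cx", "cy" (pixels), "position" and "attitude" of the camera in the world. Camera axes: x right, y down, z forward; pixel columns grow to the right and rows downward; lengths in m; the calibration is good to about 2 mm. A picture is of the moment at which its call begins: read the wrist's pose just before it. camera_info takes no time and is no camera call; for the wrist camera it gives the pose at the moment of the call.
- bot.finish_job(): hands the job in, once; it reports no verdict.
The state is a dict: "time": time; "q": joint angles; "joint_vel": joint speeds; "joint_torque": joint torques, N m; "tool_pos": TCP position; "tcp_rot": TCP orientation; "wrist_force": force on the tool from outside, world axes, zero at the start; "torque": the same for the moment, N m; "width": opening from 0.0 (shut) to 1.0 (fully open).
Only numpy, scipy, OpenCV 4.12 (cv2) and the standard library are available. Lean on these libraries where they do the work, as an engineer would, in place of code of your own. Each camera call takes 0.05 s, during which the arm holds its last target.

## Task

Set up the garnish stand on the drinks counter. First thread all the steel ring weights lying on the counter down the short post on the stand's base, fully home, in order of size with the largest at the bottom; then hang the wire hanger by its hooks on the stand's arm, and after that hang the basket by its hooks from the hanger's lower bar, so that both hang free and come to rest in a chain. Leave the other things on the counter where they are.

Things in the scene. Friction and masses are not known exactly. Their poses are not given: they have to be found in the camera images.
- stand: fixed stand: a wooden base board 120 (x) x 355 (y) x 12 mm high, a steel column 18 mm thick at its origin (seen from above), 310 mm tall, and from its top a level round arm, 10 mm thick, running along the stand's +y for 190 mm to a 22 mm end knob. The short post stands 120 mm from the column along -y. Its yaw varies; origin at the counter level, on the column's axis, z up
- stand_arm (a point): point on the arm's axis, 310 mm above the counter, 110 mm from the column, where the hanger should hang about; axes as the stand's (y along the arm)
- stand_post (a point): centre of the foot of the post, on the top face of the base board, 12 mm above the counter. The post is 20 mm thick and rises 72 mm from here, the last 7 mm tapered to 12 mm
- ring_a: plain dark steel ring weight, the largest, outer diameter 68 mm, hole 25 mm, 20 mm tall, under 0.55 kg; lies flat on the counter; origin at the centre of its underside, z axis up along the hole. May be absent in a run (None).
- ring_b: plain dark steel ring weight, the second largest, outer diameter 60 mm, hole 25 mm, 20 mm tall, under 0.55 kg; lies flat on the counter; origin at the centre of its underside, z axis up along the hole. May be absent in a run (None).
- ring_c: plain dark steel ring weight, the third largest, outer diameter 52 mm, hole 25 mm, 20 mm tall, under 0.55 kg; lies flat on the counter; origin at the centre of its underside, z axis up along the hole. May be absent in a run (None).
- ring_d: plain dark steel ring weight, the smallest, outer diameter 44 mm, hole 25 mm, 20 mm tall, under 0.55 kg; lies flat on the counter; origin at the centre of its underside, z axis up along the hole. May be absent in a run (None).
- hanger: upright steel-wire hanger, under 0.3 kg, 172 mm tall, 92 mm wide (y), standing on two feet 68 mm long (x); flat frame in its y-z plane, origin at counter level under its middle, z up. A flat side faces the robot, the tab above. It may hang with either side to the front
- hanger_hook (a point): seat of the hanger's two downward-open hooks (118.7 mm above its origin): the axis of the bar it hangs on comes to this point. The hooks are 6 mm wire at y = +-14 mm, shaped like an inverted V with the apex 11.3 mm above this point; the stems stand 12 mm to its -x side and the free tips 12 mm to its +x side, ending 12 mm below it; the gap between them is 18 mm wide, open downward
- hanger_loop (a point): middle of the hanger's lower bar, 10 mm thick, along y (25 mm above its origin). Between it and the frame's upper bar is an open window 54 mm high and 76 mm wide. Below the window, the two feet reach 34 mm to the front and back at y = +-42 mm, their underside 25 mm below the bar's axis
- hanger_grip (a point): gripping point of the hanger's wooden tab above its hooks, 156 mm above its origin; the tab is 10 mm thick (y), 36 mm long (x), 40 mm high, from 132 to 172 mm above the origin
- basket: steel tray basket 130 (x) x 120 (y) x 40 mm high, under 0.35 kg, with a wire arch (in the y-z plane, 8 mm to the -x side of the middle) that carries the hooks; 158 mm tall over all. Stands on the counter, origin at the centre of its underside, z up, grip tab at -x
- basket_hook (a point): seat of the basket's two hooks, 8 mm to the -x side of its origin and 143.7 mm above it; same hooks as the hanger's: apex 11.3 mm above this point, stems 12 mm to its -x side, free tips 12 mm to its +x side ending 12 mm below it (15 mm with the round end), at y = +-14 mm. Below the hooks the arch's top bar is 69 mm below this point. To hang it, the hooks go through the hanger's window from the stem side, tips first, and are then lowered on the bar
- basket_grip (a point): gripping point of the basket's upright wooden tab in front, 94 mm to the -x side of its origin and 34 mm above its underside; the tab is 10 mm thick (y), 42 mm long (x), and spans 9 to 53 mm above the underside
- sign_small: bystander: small acrylic counter sign, 30x70x45 mm; origin under its middle
- cup_stack: bystander: stack of clear cups, 82 mm across, 114 mm tall; origin under its middle
- tumbler: bystander: upside-down glass tumbler, 68 mm across, 88 mm tall; origin under its middle
- pad: bystander: note pad 148x105x10 mm; origin under its middle
- reader: bystander: black card terminal 165x74x24 mm; origin under its middle
There are look-alikes about, which are no part of the job. What is shaped like the ring_a but green, purple or red is not meant.

How it is judged:
By the outcome, as a careful person would: the job done as asked, in the order asked, and still so for the second after the job is handed in, with the robot touching nothing.
Of ring_a, ring_b, ring_c, ring_d only 3 to 4 are there at a start; the rules pass over those that are not, and their reading is None.
At some moment in a run one of ring_a, ring_b, ring_c, ring_d may be knocked a few centimetres aside while the robot is not near it.
It also fails if it takes over 200 s, if anything falls off the work surface, if the arm or the gripper's body presses on something with over 40 N, if the wrist force passes 120 N, or if a joint passes its speed limit or range.

## Working session

There is one attempt and no reset: what is moved stays moved. The work goes in short steps, Python scripts to look and compute and a tool call to move; the robot and the scene stay as the last step left them, time stands still between calls to the robot, and variables do not carry over. Pictures are saved under pics/ and viewed, and the job is handed in when it is done.

Besides the shell and the picture viewer there is one more tool, called after "Call:" by a JSON object that holds its "api" and its "payload". drive_tool: Moves the arm, as the interface text tells. Its arguments: {"type":"object","properties":{"steps":{"type":"array","items":{"type":"array"}},"jaw":{"type":"number"},"force":{"type":"number"}},"required":["steps"]}

```bash
ls; mkdir -p pics; python3 - <<'E'
from workcell import bot
import cv2,numpy as np
s=bot.read_state();print(s)
for n in ["scene","top","wrist"]:
    print(n,bot.camera_info(n))
    im=bot.read_camera(n);cv2.imwrite(f"pics/{n}0.png",im[:,:,::-1])
E
```

```text
pics
{'time': 0.0, 'q': array([-1.37686932e+00,  2.64753703e-01,  1.60536741e+00,  1.22264543e-05,
        1.27369203e+00, -3.69213328e-02]), 'joint_vel': array([-0.00135065,  0.00040136,  0.00031092,  0.00010372,  0.00141671,
       -0.00018566]), 'joint_torque': array([-1.65728932e-03, -5.15115237e+01, -3.67314684e+01, -2.10682656e-04,
        1.29168096e-02,  1.27498387e-05]), 'tool_pos': array([ 0.1542759 , -0.65630766,  0.19436529]), 'tcp_rot': array([-3.11848937e+00, -3.61550439e-01,  2.55051402e-04]), 'wrist_force': array([ 0.30638447, -0.39597187, -0.24171521]), 'torque': array([0.02326841, 0.00988577, 0.0071013 ]), 'width': 0.9996843231175349}
scene {'fx': 444.77041114218815, 'fy': 444.77041114218815, 'cx': 313.8017062695923, 'cy': 238.16109086457902, 'position': array([-0.2200931 ,  0.77523469,  0.89936235]), 'attitude': array([-0.86914328,  2.2890165 , -1.29738037])}
top {'fx': 450.97921313010056, 'fy': 450.97921313010056, 'cx': 329.97506298065576, 'cy': 237.32431520359674, 'position': array([ 0.30889862, -0.09085434,  1.48644921]), 'attitude': array([-2.16115583,  2.0973975 , -0.21734845])}
wrist {'fx': 355.14500856228335, 'fy': 355.14500856228335, 'cx': 319.05759014396295, 'cy': 240.9270091143385, 'position': array([ 0.22977536, -0.6390422 ,  0.37300747]), 'attitude': array([ 2.26786092, -1.79612759, -0.27520959])}
```

View pics/scene0.png

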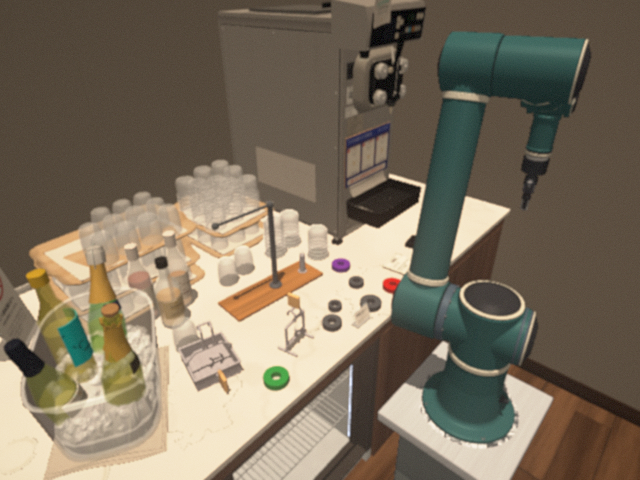

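View pics/top0.png

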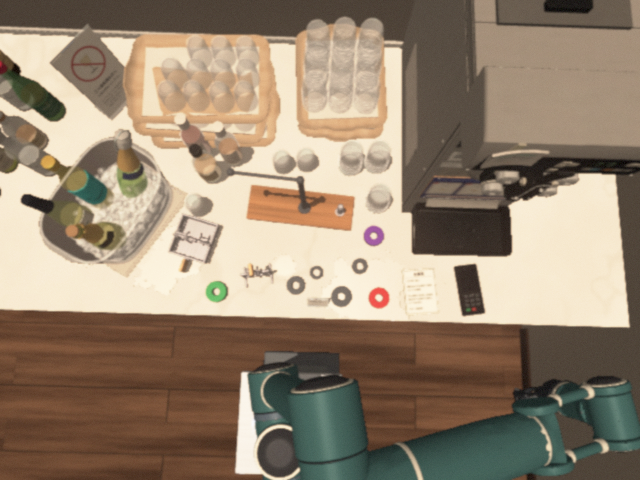

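View pics/wrist0.png

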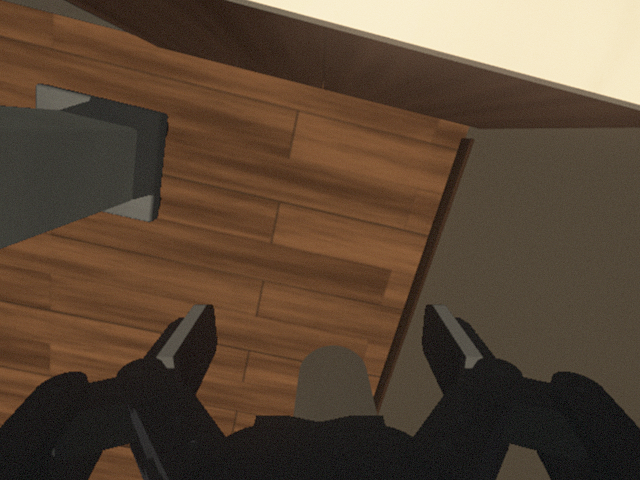

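The top view shows four dark rings near (341,296), (296,285), (360,266) and (316,272). It also shows red, purple and green decoys, the stand (column 303,208; post 340,210), the hanger (260,272) and the basket (196,238). Next I'll measure them.

```bash
cat > h.py <<'E'
from workcell import bot
import cv2,numpy as np
from scipy.spatial.transform import Rotation as R
def ray(info,u,v):
    p=np.array(info['position']);Rm=R.from_rotvec(info['attitude']).as_matrix()
    d=Rm@np.array([(u-info['cx'])/info['fx'],(v-info['cy'])/info['fy'],1.0]);return p,d
def onplane(info,u,v,z):
    p,d=ray(info,u,v);return p+d*(z-p[2])/d[2]
def proj(info,P):
    Rm=R.from_rotvec(info['attitude']).as_matrix();c=Rm.T@(np.asarray(P)-info['position'])
    return np.array([info['cx']+info['fx']*c[0]/c[2],info['cy']+info['fy']*c[1]/c[2]])
def shot(n,name,crop=None,s=1):
    i=bot.camera_info(n);im=bot.read_camera(n)[:,:,::-1].copy()
    o=im
    if crop: x0,y0,x1,y1=crop;o=im[y0:y1,x0:x1]
    if s!=1:o=cv2.resize(o,None,fx=s,fy=s,interpolation=cv2.INTER_CUBIC)
    cv2.imwrite(f"pics/{name}.png",o);return i,im
E
python3 - <<'E'
from h import *
i,im=shot("top","t1",(160,160,400,320),3.3)
g=im.max(2)
# rings
hsv=cv2.cvtColor(im,cv2.COLOR_BGR2HSV)
m=((hsv[:,:,2]<150)).astype(np.uint8)
m[:240]=0;m[312:]=0;m[:,:270]=0;m[:,400:]=0
n,l,st,c=cv2.connectedComponentsWithStats(m)
for k in range(1,n):
    if st[k,4]>40:
        p=onplane(i,*c[k],0.015);print(st[k],c[k],p.round(3), hsv[l==k].mean(0).round(), 'dia', 1000*np.sqrt(4*st[k,4]/np.pi)*1.47/451)
for u,v,z in [(303,208,.012),(340.5,210,.084),(300,180,.31),(231,173,.31)]: print(onplane(i,u,v,z).round(3))
E
```

```text
[353 259  14  14 105] [359.4 265.6] [ 0.498 -0.209  0.015] [ 14.  49. 131.] dia 37.68690750050212
[311 267  11  11  52] [315.82692308 271.92307692] [ 0.473 -0.066  0.015] [ 15.  51. 135.] dia 26.52146585072498
[288 277  17  17 169] [295.70414201 284.69822485] [ 0.429 -0.002  0.015] [ 14.  46. 130.] dia 47.81225251262804
[332 287  19  19 226] [341.11061947 296.03539823] [ 0.397 -0.151  0.015] [ 14.  44. 128.] dia 55.29044327230324
[ 0.688 -0.016  0.012]
[ 0.667 -0.14   0.084]
[ 0.689 -0.02   0.31 ]
[0.703 0.168 0.31 ]
```

View pics/t1.png

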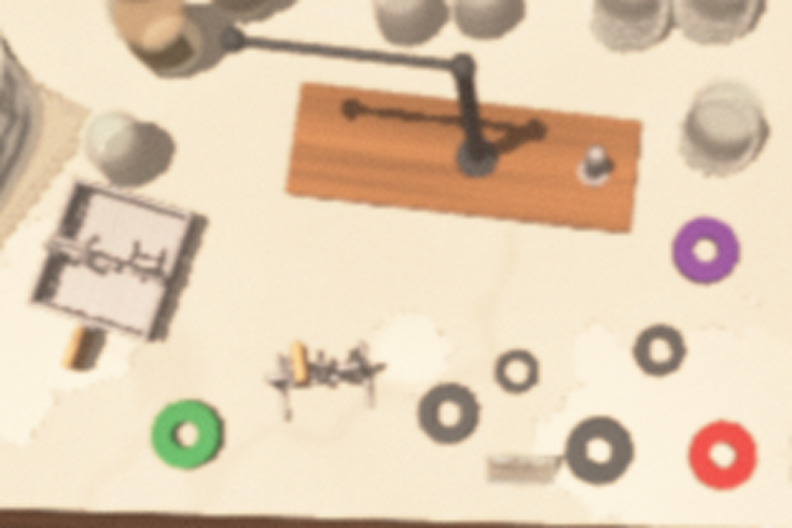

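Call:
{"api": "drive_tool", "payload": {"steps": [[[0,0,-20],0],[[22,-27,-6],0],[[22,-27,-6],0],[[22,-27,-6],0],[[22,-27,-6],0],[[22,-27,-6],0],[[22,-27,-6],0],[[22,-27,-6],0]], "jaw": 1, "force": 60}}

```text
time: 0.87
tool_pos: [0.2614, -0.4361, 0.2577]
tcp_rot: [-3.121, -0.361, -0.0]
wrist_force: [0.7, 0.2, 0.9]
width: 1.007
```

Call:
{"api": "drive_tool", "payload": {"steps": [[[22,-27,0],0],[[22,-27,0],0],[[22,-27,0],0],[[22,-27,0],0],[[22,-27,0],0],[[22,-27,0],0],[[22,-27,0],0],[[0,0,0],0]]}}

```text
time: 1.53
tool_pos: [0.3696, -0.2137, 0.2577]
tcp_rot: [-3.117, -0.37, -0.003]
wrist_force: [-0.4, 0.2, 0.1]
width: 0.995
```

Call:
{"api": "drive_tool", "payload": {"steps": [[[0,0,0],7],[[0,0,0],6.2]]}}

```text
time: 1.7
tool_pos: [0.3679, -0.2181, 0.2577]
tcp_rot: [3.141, -0.004, -0.0]
wrist_force: [-0.2, -0.7, -0.1]
width: 0.995
```

```bash
python3 - <<'E'
from h import *
s=bot.read_state();print(s['time'],s['q'].round(3),s['tool_pos'],R.from_rotvec(s['tcp_rot']).as_matrix().round(3))
i,im=shot("wrist","w1");print(i['position'],R.from_rotvec(i['attitude']).as_matrix().round(3))
E
```

```text
1.7 [-0.593 -0.255  2.012 -0.     1.384  0.981] [ 0.36789031 -0.21808323  0.25766342] [[ 1.    -0.003 -0.   ]
 [-0.003 -1.    -0.   ]
 [-0.     0.    -1.   ]]
[ 0.44537497 -0.21798438  0.43617174] [[-0.003 -0.955 -0.298]
 [-1.     0.003  0.   ]
 [ 0.001  0.298 -0.955]]
```

View pics/w1.png

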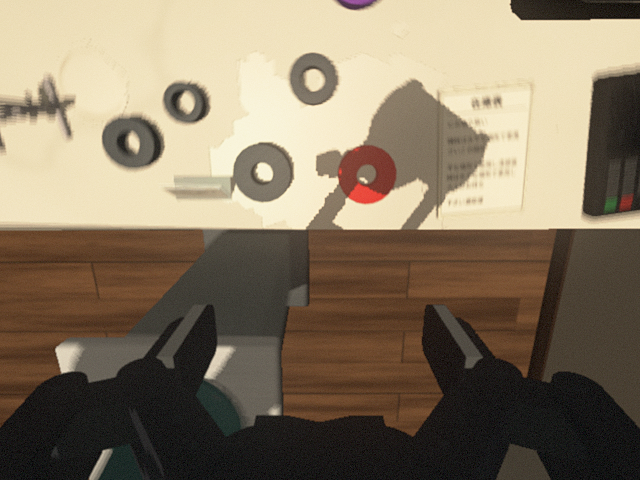

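```bash
cat >> h.py <<'E'
def rings(n="wrist",z=0.013,name=None,roi=(0,0,640,300)):
    i=bot.camera_info(n);im=bot.read_camera(n)[:,:,::-1].copy()
    if name: cv2.imwrite(f"pics/{name}.png",im)
    hsv=cv2.cvtColor(im,cv2.COLOR_BGR2HSV)
    m=((hsv[:,:,2]<135)&(hsv[:,:,1]<110)).astype(np.uint8)*255
    x0,y0,x1,y1=roi;k=np.zeros_like(m);k[y0:y1,x0:x1]=1;m*=k
    cs,hi=cv2.findContours(m,cv2.RETR_CCOMP,cv2.CHAIN_APPROX_NONE)
    out=[]
    for j,c in enumerate(cs):
        if hi[0][j][3]>=0 or cv2.contourArea(c)<150: continue
        ch=hi[0][j][2];best=None
        while ch>=0:
            if best is None or cv2.contourArea(cs[ch])>cv2.contourArea(best):best=cs[ch]
            ch=hi[0][ch][0]
        if best is None or len(best)<8: continue
        (u,v),r=cv2.minEnclosingCircle(c)
        M=cv2.moments(c);u=M['m10']/M['m00'];v=M['m01']/M['m00']
        P=onplane(i,u,v,z);Q=onplane(i,u+1,v,z);g=np.linalg.norm(Q-P)
        M2=cv2.moments(best);H=onplane(i,M2['m10']/M2['m00'],M2['m01']/M2['m00'],0.02)
        d=2*np.sqrt(cv2.contourArea(c)/np.pi)*g*1000
        print('px',(round(u),round(v)),'ctr',P.round(4)[:2],'hole',H.round(4)[:2],'dia',round(d,1))
E
python3 - <<'E'
from h import *
rings(roi=(0,0,640,228))
i=bot.camera_info("wrist")
for p in [(170,195),(233,195),(178,177),(232,177)]:print(onplane(i,*p,0).round(3),onplane(i,*p,.045).round(3))
E
```

```text
px (324, 221) ctr [ 0.3388 -0.224 ] hole [ 0.3432 -0.218 ] dia 19.2
px (262, 173) ctr [ 0.3977 -0.151 ] hole [ 0.3987 -0.1537] dia 68.3
px (132, 146) ctr [ 0.4296 -0.003 ] hole [ 0.4296 -0.0077] dia 65.2
px (418, 153) ctr [ 0.419  -0.3334] hole [ 0.4583 -0.3133] dia 86.2
px (184, 105) ctr [ 0.473  -0.0686] hole [ 0.4727 -0.0719] dia 48.2
px (36, 113) ctr [0.4657 0.0983] hole [0.4582 0.1182] dia 44.7
px (613, 139) ctr [ 0.4328 -0.5562] hole [ 0.3692 -0.5822] dia 111.6
px (310, 79) ctr [ 0.4991 -0.2095] hole [ 0.4971 -0.2102] dia 53.1
px (574, 8) ctr [ 0.5636 -0.4838] hole [ 0.5669 -0.4839] dia 53.2
[ 0.368 -0.034  0.   ] [ 0.376 -0.053  0.045]
[ 0.368 -0.112  0.   ] [ 0.376 -0.123  0.045]
[ 0.391 -0.047  0.   ] [ 0.396 -0.065  0.045]
[ 0.391 -0.113  0.   ] [ 0.396 -0.124  0.045]
```

Call:
{"api": "drive_tool", "payload": {"steps": [[[0,0,0],-7],[[0,0,0],-7],[[0,0,0],-7],[[0,0,0],-7],[[0,0,0],-7],[[0,0,0],-7],[[0,0,0],-7],[[0,0,0],-7]]}}

```text
time: 2.47
tool_pos: [0.3674, -0.2193, 0.2576]
tcp_rot: [-2.767, -1.487, 0.0]
wrist_force: [0.4, 0.1, -0.0]
width: 0.998
```

Call:
{"api": "drive_tool", "payload": {"steps": [[[0,0,0],-7],[[0,0,0],-7],[[0,0,0],-7],[[0,0,0],-7],[[0,0,0],-6],[[34,15,0],0],[[33,15,0],0],[[0,0,0],0]]}}

```text
time: 3.13
tool_pos: [0.3992, -0.148, 0.2576]
tcp_rot: [-2.213, -2.228, -0.005]
wrist_force: [-0.4, -0.6, 0.5]
width: 1.003
```

```bash
python3 - <<'E'
from h import *
s=bot.read_state();print(s['time'],s['q'].round(3),s['tool_pos'],R.from_rotvec(s['tcp_rot']).as_matrix().round(3))
rings(roi=(0,0,640,480),name="w2")
E
```

```text
3.1333 [-0.417 -0.259  2.015  0.003  1.386 -0.424] [ 0.3991796  -0.14796613  0.25763952] [[-0.007  1.     0.001]
 [ 1.     0.007  0.003]
 [ 0.003  0.001 -1.   ]]
px (309, 415) ctr [ 0.388  -0.4716] hole [ 0.6996 -0.544 ] dia 445.7
px (577, 295) ctr [ 0.74   -0.2753] hole [ 0.7398 -0.2639] dia 23.0
px (343, 252) ctr [ 0.4319 -0.2174] hole [ 0.3973 -0.1497] dia 151.9
px (382, 128) ctr [ 0.4723 -0.068 ] hole [ 0.4706 -0.0688] dia 44.6
px (346, 63) ctr [ 0.4288 -0.0018] hole [ 0.4284 -0.0049] dia 63.2
px (110, 99) ctr [ 0.1683 -0.04  ] hole [ 0.1444 -0.0293] dia 253.9
```

View pics/w2.png

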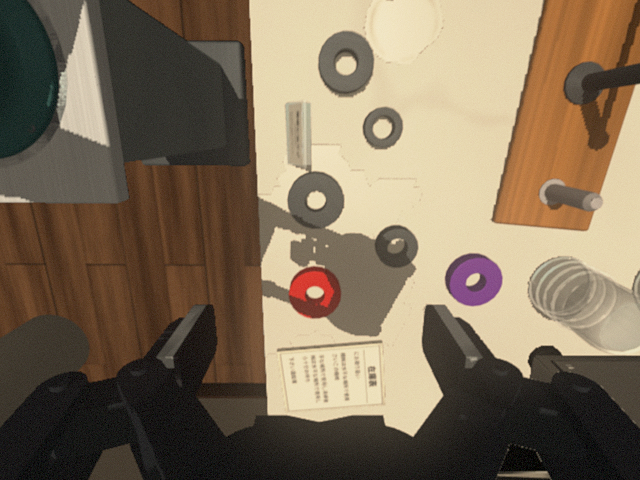

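Call:
{"api": "drive_tool", "payload": {"steps": [[[-3,-1,40],0],[[0,0,40],0],[[0,0,40],0],[[0,0,40],0],[[0,0,40],0],[[0,0,20],0],[[0,0,0],0],[[0,0,0],0]]}}

```text
time: 3.85
tool_pos: [0.3952, -0.1551, 0.0368]
tcp_rot: [-2.218, -2.22, 0.002]
wrist_force: [0.8, -0.5, 0.5]
width: 1.0
```

```bash
python3 - <<'E'
from h import *
s=bot.read_state();print(s['time'],s['tool_pos'])
rings(roi=(0,0,640,480),name="w3")
i=bot.camera_info("wrist")
for u,v,z in [(550,195,.012),(594,202,.084)]:pass
E
```

```text
3.85 [ 0.3952288  -0.15505878  0.03676074]
px (314, 380) ctr [ 0.393 -0.241] hole [ 0.3726 -0.2372] dia 250.9
px (463, 106) ctr [ 0.4734 -0.0665] hole [ 0.4692 -0.0684] dia 47.9
```

View pics/w3.png

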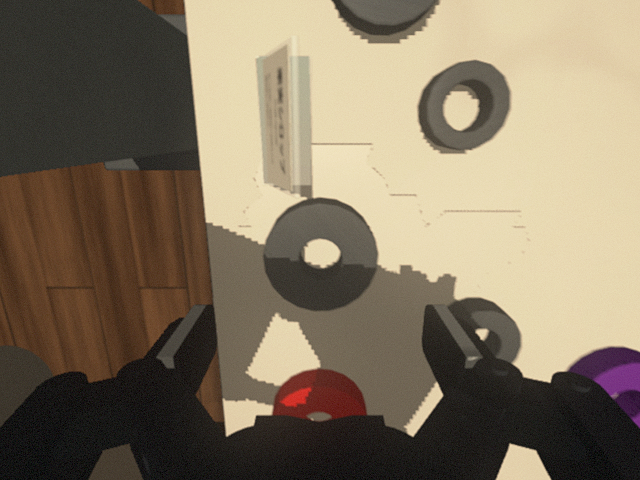

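```bash
python3 - <<'E'
from h import *
s=bot.read_state();print(s['time'],s['tool_pos'])
i=bot.camera_info("wrist")
print(onplane(i,321,254,.02),onplane(i,264,254,.015),onplane(i,378,254,.015),onplane(i,321,198,.02),onplane(i,321,311,.01))
E
```

```text
3.9 [ 0.39717692 -0.15574812  0.03851752]
[ 0.39968292 -0.14898565  0.02      ] [ 0.36535325 -0.15076468  0.015     ] [ 0.43410695 -0.15075336  0.015     ] [ 0.3996046  -0.11572633  0.02      ] [ 0.39985172 -0.19188979  0.01      ]
```

Call:
{"api": "drive_tool", "payload": {"steps": [[[4,2,10],0],[[0,0,16],0],[[0,0,14],0],[[0,0,0],0],[[0,0,0],0]]}}

```text
time: 4.32
tool_pos: [0.3995, -0.1509, -0.0016]
tcp_rot: [2.22, 2.222, 0.001]
wrist_force: [0.0, 0.2, 0.3]
width: 0.996
```

Call:
{"api": "drive_tool", "payload": {"steps": [[[0,0,0],0],[[0,0,0],0],[[0,0,0],0],[[0,0,0],0],[[0,0,0],0],[[0,0,0],0]], "jaw": 0, "force": 70}}

```text
time: 4.82
tool_pos: [0.3989, -0.1507, -0.002]
tcp_rot: [2.221, 2.222, 0.0]
wrist_force: [-0.3, -0.3, 0.7]
width: 0.144
```

```bash
python3 - <<'E'
from h import *
s=bot.read_state();print(s['time'],s['tool_pos'],s['width'])
shot("wrist","w4");shot("top","t4",(160,160,400,320),3.3)
E
```

```text
4.8167 [ 0.39892726 -0.15073529 -0.00204959] 0.14367912366730481
```

View pics/w4.png

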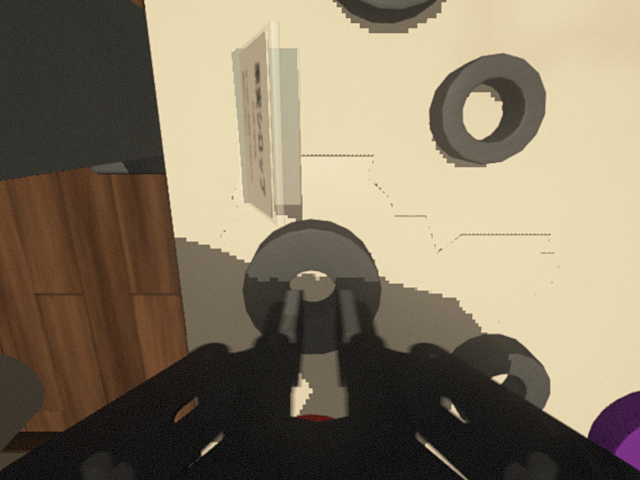

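```bash
python3 - <<'E'
from h import *
s=bot.read_state();i=bot.camera_info("wrist");T=s['tool_pos']
print(i['position'],R.from_rotvec(i['attitude']).as_matrix().round(3))
for dz in [0,.013,.019,.03]: print(dz,proj(i,T+[0,0,dz]),proj(i,T+[0.006,0,dz]))
print(onplane(i,312,287,.02))
E
```

```text
[ 0.39986875 -0.07411589  0.17628623] [[ 1.     0.     0.001]
 [ 0.    -0.954 -0.299]
 [ 0.001  0.299 -0.954]]
0 [316.56044271 277.12824477] [327.58684795 277.12820776]
0.013 [316.4189586  287.24306631] [328.20174952 287.24260283]
0.019 [316.34689705 292.39480841] [328.51493363 292.39410679]
0.03 [316.20176473 302.77044325] [329.14568543 302.76921918]
[ 0.39669482 -0.14627803  0.02      ]
```

View pics/t4.png

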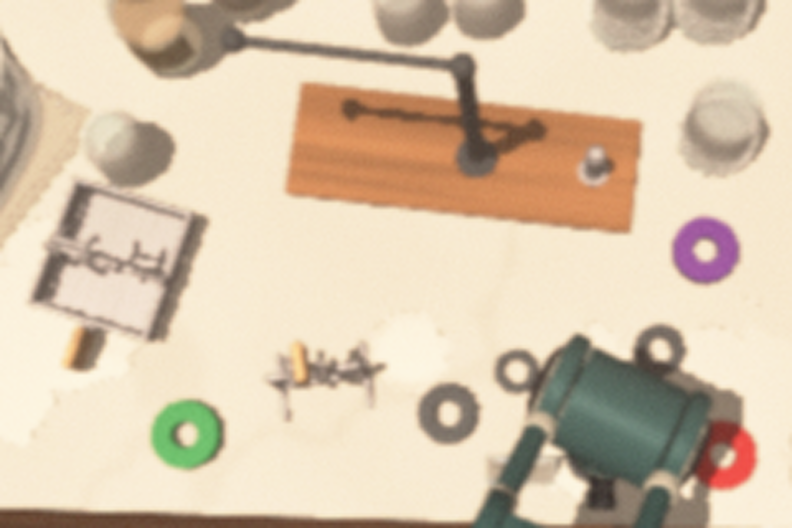

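Call:
{"api": "drive_tool", "payload": {"steps": [[[0,0,0],0],[[0,0,0],0],[[0,0,0],0],[[0,0,0],0]]}}

```text
time: 5.25
tool_pos: [0.3987, -0.1506, -0.0023]
tcp_rot: [-2.221, -2.222, 0.0]
wrist_force: [0.3, -0.4, -0.2]
width: 0.004
```

```bash
python3 - <<'E'
from h import *
s=bot.read_state();print(s['time'],s['tool_pos'],s['width'],s['wrist_force'])
shot("wrist","w5")
E
```

```text
5.25 [ 0.39872726 -0.15063942 -0.00234979] 0.003648067304133947 [ 0.30323187 -0.42141987 -0.15008788]
```

View pics/w5.png

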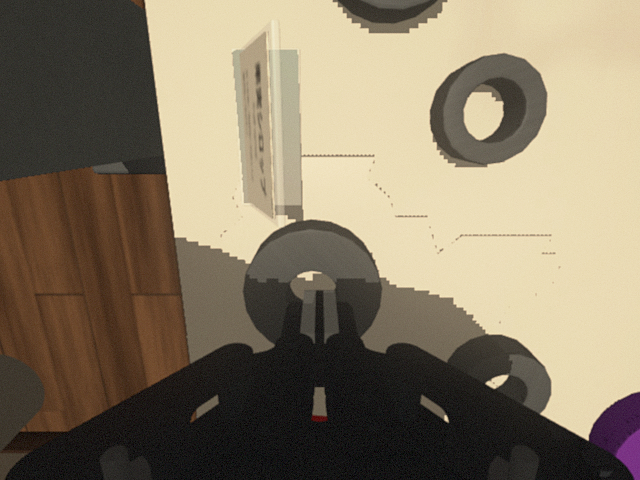

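Call:
{"api": "drive_tool", "payload": {"steps": [[[0,0,0],0],[[0,0,0],0],[[0,0,0],0],[[0,0,0],0],[[0,0,0],0],[[0,0,4],0],[[0,0,4],0],[[0,0,0],0]], "jaw": 1}}

```text
time: 5.97
tool_pos: [0.3979, -0.1503, -0.0113]
tcp_rot: [-2.22, -2.221, 0.001]
wrist_force: [0.3, 0.4, -0.2]
width: 1.002
```

Call:
{"api": "drive_tool", "payload": {"steps": [[[0,0,0],0],[[0,0,0],0]]}}

```text
time: 6.13
tool_pos: [0.3986, -0.1506, -0.0105]
tcp_rot: [-2.221, -2.222, 0.0]
wrist_force: [0.1, -0.8, 0.2]
width: 0.996
```

```bash
python3 - <<'E'
from h import *
s=bot.read_state();print(s['time'],s['tool_pos'],s['width'],s['wrist_force'])
i,im=shot("wrist","w6");shot("scene","s6",(300,180,460,340),4)
E
```

```text
6.1333 [ 0.39856347 -0.15057061 -0.01051313] 0.9962433668211685 [ 0.14999515 -0.77554032  0.23288183]
```

View pics/w6.png

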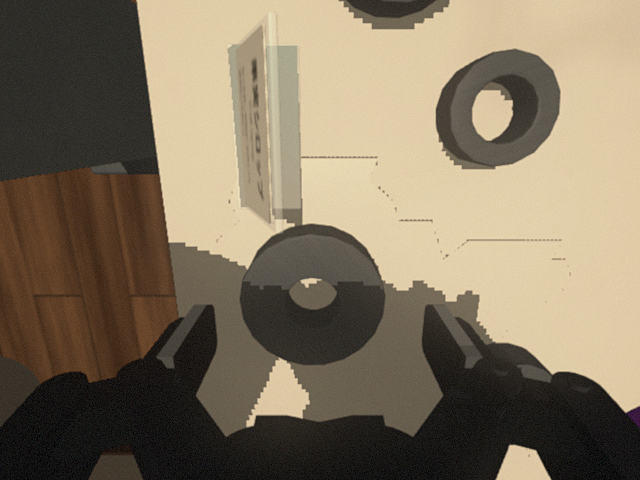

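View pics/s6.png

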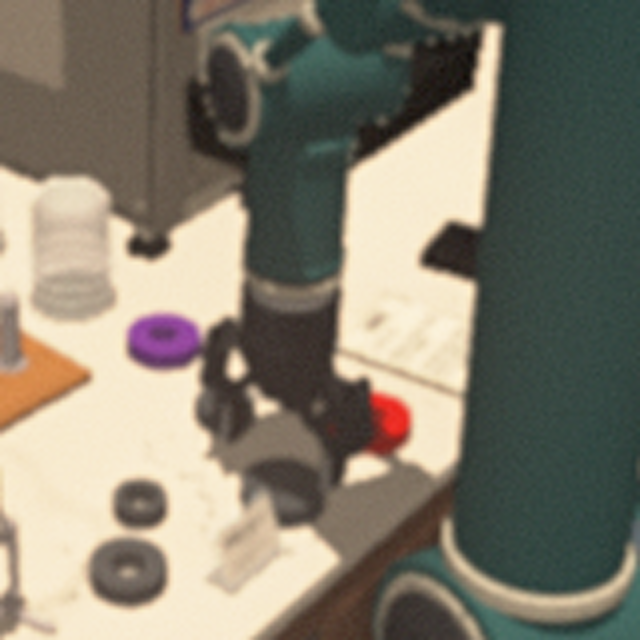

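Call:
{"api": "drive_tool", "payload": {"steps": [[[0,0,4],0],[[0,0,4],0],[[0,0,4],0],[[0,0,0],0],[[0,0,0],0]]}}

```text
time: 6.65
tool_pos: [0.3982, -0.1504, -0.0228]
tcp_rot: [-2.22, -2.221, 0.001]
wrist_force: [-0.3, -0.7, -0.2]
width: 0.999
```

```bash
python3 - <<'E'
from h import *
s=bot.read_state();print(s['time'],s['tool_pos'],s['width'],s['wrist_force'])
i,im=shot("wrist","w7");print(i['position'])
E
```

```text
6.65 [ 0.39819243 -0.15039887 -0.02284769] 0.9985850966842093 [-0.28747414 -0.70888652 -0.24093356]
[ 0.39951545 -0.07395319  0.15571299]
```

View pics/w7.png

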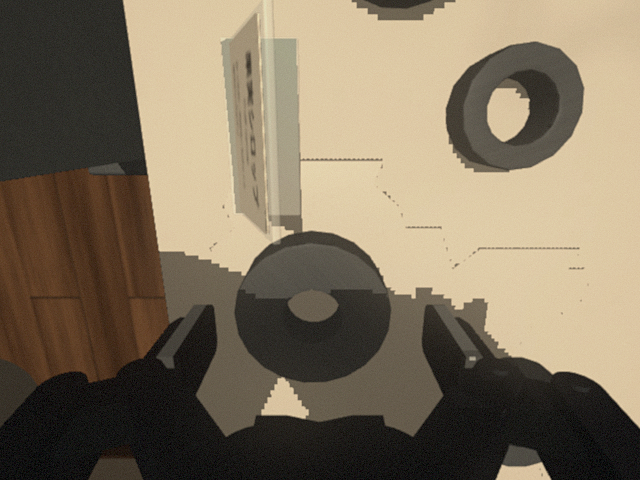

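Call:
{"api": "drive_tool", "payload": {"steps": [[[0,1,4],0],[[0,0,4],0],[[0,0,4],0],[[0,0,0],0],[[0,0,0],0]]}}

```text
time: 7.12
tool_pos: [0.3992, -0.1504, -0.0348]
tcp_rot: [-2.22, -2.221, 0.001]
wrist_force: [0.6, -0.3, 0.9]
width: 1.001
```

Call:
{"api": "drive_tool", "payload": {"steps": [[[0,0,3],0],[[0,0,0],0],[[0,0,0],0],[[0,0,0],0],[[0,0,0],0]], "jaw": 0}}

```text
time: 7.53
tool_pos: [0.3984, -0.1503, -0.0373]
tcp_rot: [-2.219, -2.221, 0.002]
wrist_force: [-3.9, 0.6, 6.4]
width: 0.755
```

Call:
{"api": "drive_tool", "payload": {"steps": [[[0,0,0],0],[[0,0,0],0],[[0,0,-5],0],[[0,0,-5],0],[[0,0,0],0]]}}

```text
time: 7.95
tool_pos: [0.4005, -0.1509, -0.0266]
tcp_rot: [2.22, 2.221, 0.001]
wrist_force: [1.1, -0.3, -2.8]
width: 0.757
```

```bash
python3 - <<'E'
from h import *
s=bot.read_state();print(s['time'],s['tool_pos'],s['width'],s['wrist_force'])
i,im=shot("wrist","w8");print(i['position'])
E
```

```text
7.95 [ 0.4005157  -0.150926   -0.02655171] 0.7571772320775246 [ 1.10003975 -0.33039043 -2.76120356]
[ 0.40135858 -0.0742781   0.15194336]
```

View pics/w8.png

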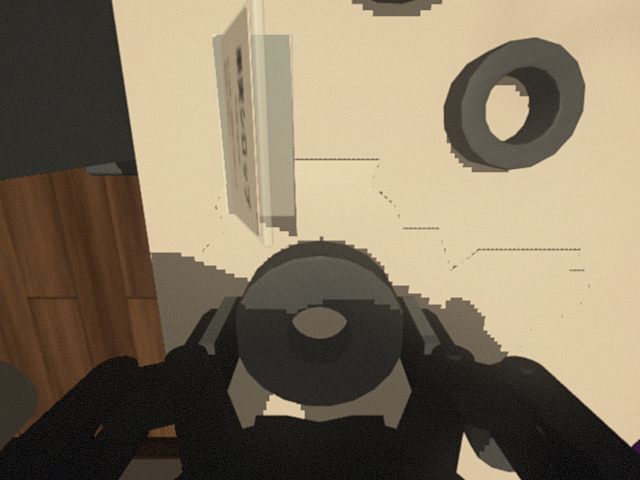

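Call:
{"api": "drive_tool", "payload": {"steps": [[[0,0,-35],0],[[0,0,-35],0],[[0,0,-35],0],[[0,0,-35],0],[[0,35,0],0],[[0,35,0],0],[[0,35,0],0],[[0,0,0],0]]}}

```text
time: 8.67
tool_pos: [0.5116, -0.1512, 0.1136]
tcp_rot: [2.216, 2.219, 0.007]
wrist_force: [1.4, -0.1, -3.3]
width: 0.751
```

Call:
{"api": "drive_tool", "payload": {"steps": [[[0,0,0],7],[[0,0,0],7],[[0,0,0],7],[[0,0,0],7],[[0,0,0],7],[[0,0,0],7],[[0,0,0],7],[[0,0,0],7]]}}

```text
time: 9.33
tool_pos: [0.5041, -0.1504, 0.1119]
tcp_rot: [-3.006, -0.91, 0.001]
wrist_force: [-0.0, -0.5, -3.1]
width: 0.752
```

```bash
python3 - <<'E'
from h import *
s=bot.read_state();print(s['time'],s['tool_pos'],s['width'],s['wrist_force'])
i,im=shot("wrist","w9");print(i['position'])
shot("top","t9",(240,160,400,280),4)
E
```

```text
9.3333 [ 0.50413656 -0.15038854  0.11192786] 0.751622157574784 [-0.03394169 -0.54749486 -3.10640817]
[ 0.56895428 -0.10790853  0.2903835 ]
```

View pics/w9.png

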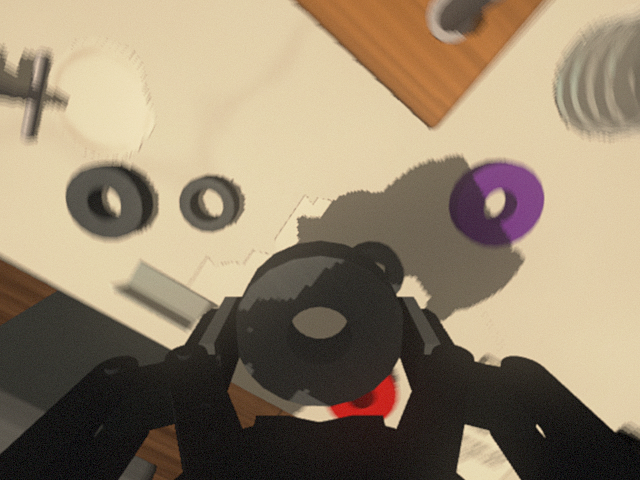

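View pics/t9.png

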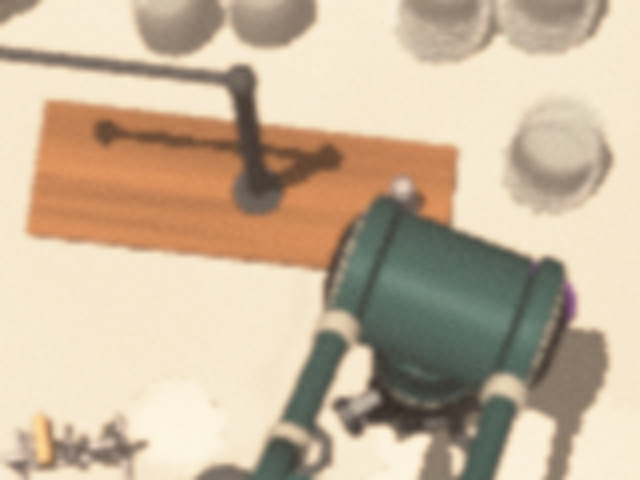

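Call:
{"api": "drive_tool", "payload": {"steps": [[[0,0,0],7],[[0,0,0],7],[[0,0,0],7],[[0,0,0],7],[[0,0,0],6],[[20,0,0],0],[[0,0,0],0],[[0,0,0],0]]}}

```text
time: 10.1
tool_pos: [0.5251, -0.1506, 0.1125]
tcp_rot: [-3.142, -0.006, 0.0]
wrist_force: [0.1, 0.2, -4.0]
width: 0.751
```

```bash
python3 - <<'E'
from h import *
s=bot.read_state();print(s['time'],s['tool_pos'],s['tcp_rot'],s['width'],s['wrist_force'])
i,im=shot("wrist","w10");print(i['position'])
print(onplane(i,320,323,s['tool_pos'][2]+.0573))
E
```

```text
10.1 [ 0.52512821 -0.15059933  0.11250071] [-3.14153416e+00 -6.17436103e-03  1.24515199e-04] 0.7509448861663129 [ 0.0991997   0.16209661 -4.0283925 ]
[ 0.60260839 -0.15005887  0.29100738]
[ 0.53169362 -0.15073924  0.16980071]
```

View pics/w10.png

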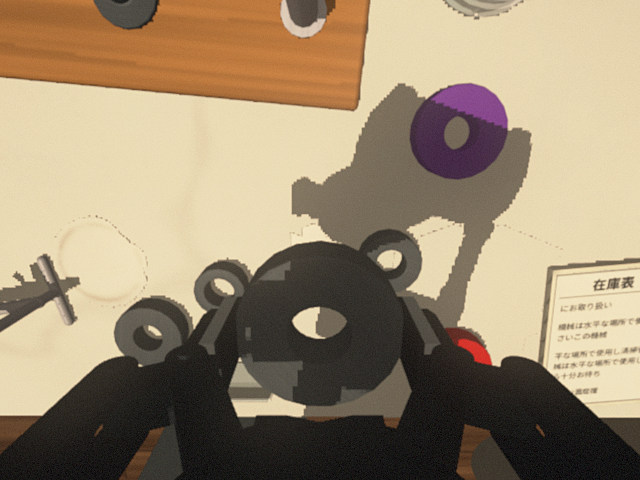

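Call:
{"api": "drive_tool", "payload": {"steps": [[[25,0,0],0],[[25,0,0],0],[[25,0,0],0],[[0,0,0],0],[[0,0,0],0]]}}

```text
time: 10.57
tool_pos: [0.5998, -0.1505, 0.1122]
tcp_rot: [-3.141, -0.004, 0.002]
wrist_force: [-0.4, -0.8, -4.1]
width: 0.754
```

```bash
python3 - <<'E'
from h import *
s=bot.read_state();print(s['time'],s['tool_pos'],s['tcp_rot'],s['width'],s['wrist_force'])
i,im=shot("wrist","w11");print(i['position'])
E
```

```text
10.5667 [ 0.59984843 -0.15045633  0.11221105] [-3.14140368e+00 -3.89868474e-03  1.79186352e-03] 0.7541768216402374 [-0.43334808 -0.76451081 -4.10647335]
[ 0.67752189 -0.15007599  0.29065652]
```

View pics/w11.png

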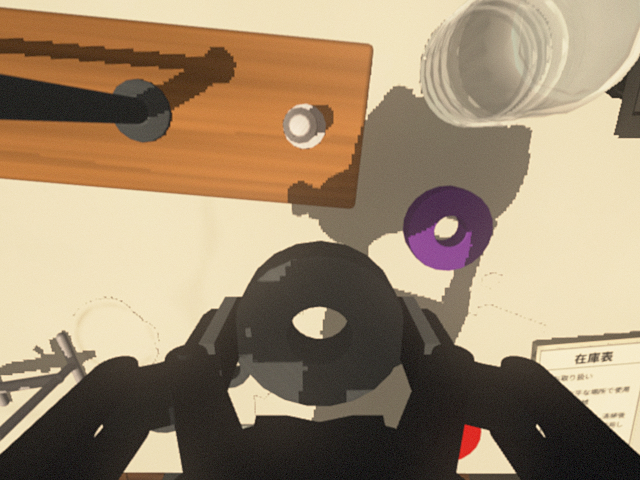

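```bash
python3 - <<'E'
from h import *
i=bot.camera_info("wrist")
print('top',onplane(i,298.5,125,.084),'base',onplane(i,304,126,.013),'col',onplane(i,142,110,.013))
for p in [(372,45),(354,207),(0,179),(0,10)]:print(onplane(i,*p,.012))
E
```

```text
top [ 0.67883338 -0.13866749  0.084     ] base [ 0.67891403 -0.13882303  0.013     ] col [ 0.68984884 -0.02010771  0.013     ]
[ 0.73296814 -0.18696598  0.012     ]
[ 0.61754023 -0.177995    0.012     ]
[0.63918297 0.09841182 0.012     ]
[0.75380607 0.06778053 0.012     ]
```

Call:
{"api": "drive_tool", "payload": {"steps": [[[26,-4,0],0],[[26,-4,0],0],[[27,-4,0],0],[[0,0,20],0],[[0,0,20],0],[[0,0,10],0],[[0,0,0],0],[[0,0,0],0]]}}

```text
time: 11.28
tool_pos: [0.6767, -0.1384, 0.0615]
tcp_rot: [-3.141, -0.001, 0.005]
wrist_force: [-0.0, -0.2, -3.6]
width: 0.753
```

```bash
python3 - <<'E'
from h import *
s=bot.read_state();print(s['time'],s['tool_pos'],s['tcp_rot'],s['width'],s['wrist_force'])
i,im=shot("wrist","w12");print(i['position'])
shot("scene","s12",(240,200,400,320),4)
E
```

```text
11.2833 [ 0.67665193 -0.13838727  0.06154607] [-3.14082019e+00 -5.69225424e-04  5.16158938e-03] 0.7534785721000542 [-0.03368981 -0.18638601 -3.57336763]
[ 0.75470741 -0.13826267  0.23983626]
```

View pics/w12.png

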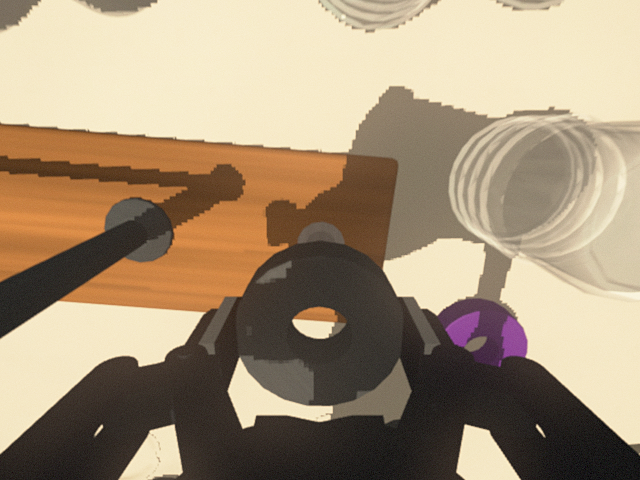

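View pics/s12.png

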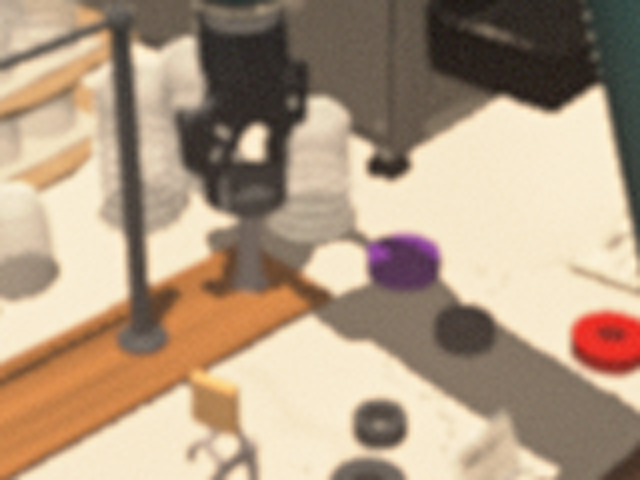

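Call:
{"api": "drive_tool", "payload": {"steps": [[[2,0,5],0],[[0,0,8],0],[[0,0,8],0],[[0,0,0],0]]}}

```text
time: 11.72
tool_pos: [0.679, -0.1381, 0.0393]
tcp_rot: [-3.141, -0.001, 0.006]
wrist_force: [-0.2, 0.0, -2.8]
width: 0.756
```

```bash
python3 - <<'E'
from h import *
s=bot.read_state();print(s['time'],s['tool_pos'],s['width'],s['wrist_force'])
i,im=shot("wrist","w13");print(proj(i,[.6789,-.1387,.084]),proj(i,[.6789,-.1387,.012]))
E
```

```text
11.7167 [ 0.67900541 -0.13811409  0.03926281] 0.7558891167004022 [-0.18370983  0.00355185 -2.8014293 ]
[320.7150782  321.84858049] [320.260676   261.48752703]
```

View pics/w13.png

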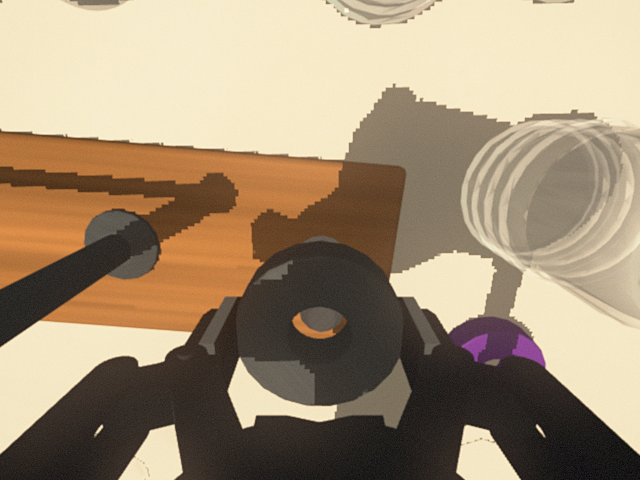

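Call:
{"api": "drive_tool", "payload": {"steps": [[[0,0,10],0],[[0,0,10],0],[[0,0,0],0]]}}

```text
time: 12.02
tool_pos: [0.6786, -0.138, 0.0185]
tcp_rot: [-3.14, -0.001, 0.007]
wrist_force: [-0.1, 0.2, -5.4]
width: 0.753
```

Call:
{"api": "drive_tool", "payload": {"steps": [[[0,0,10],0],[[0,0,10],0],[[0,0,8],0],[[0,0,6],0],[[0,0,0],0]]}}

```text
time: 12.43
tool_pos: [0.6789, -0.1381, -0.0149]
tcp_rot: [-3.141, -0.001, 0.006]
wrist_force: [-0.8, 0.4, -3.9]
width: 0.76
```

```bash
python3 - <<'E'
from h import *
s=bot.read_state();print(s['time'],s['tool_pos'],s['width'],s['wrist_force'])
i,im=shot("wrist","w14")
E
```

```text
12.4333 [ 0.67885805 -0.13805393 -0.01494277] 0.7595600456438826 [-0.79811905  0.35966989 -3.87551255]
```

View pics/w14.png

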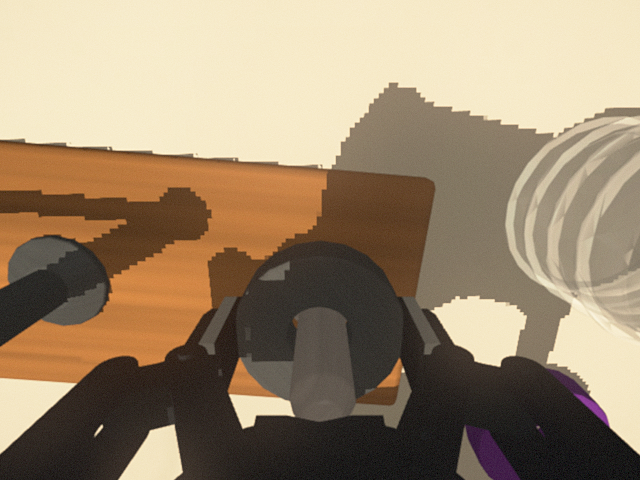

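Call:
{"api": "drive_tool", "payload": {"steps": [[[0,0,0],0],[[0,0,0],0],[[0,0,0],0],[[0,0,0],0],[[0,0,-20],0],[[0,0,-30],0],[[0,0,-35],0],[[0,0,-35],0]], "jaw": 1}}

```text
time: 13.15
tool_pos: [0.6803, -0.1384, 0.1088]
tcp_rot: [-3.141, -0.001, 0.001]
wrist_force: [1.0, -0.9, 0.2]
width: 1.0
```

```bash
python3 - <<'E'
from h import *
s=bot.read_state();print(s['time'],s['tool_pos'],s['width'],s['wrist_force'])
i,im=shot("wrist","w15")
E
```

```text
13.15 [ 0.68026074 -0.13842756  0.10884208] 0.999675821030092 [ 0.978822   -0.93747588  0.15198658]
```

View pics/w15.png

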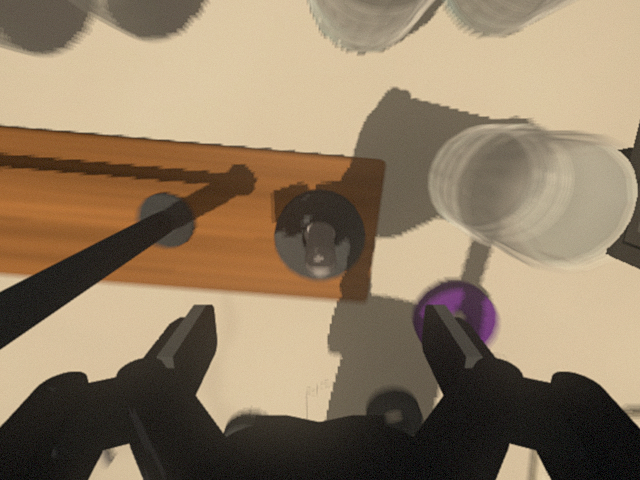

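Call:
{"api": "drive_tool", "payload": {"steps": [[[-30,-17,-5],0],[[-36,-17,-5],0],[[-36,-17,-5],0],[[-36,-17,0],0],[[-36,-17,0],0],[[-36,-17,0],0],[[-36,-17,0],0],[[-36,-17,0],0]]}}

```text
time: 13.87
tool_pos: [0.3974, -0.0021, 0.1231]
tcp_rot: [3.142, -0.0, 0.003]
wrist_force: [-0.1, -0.3, 1.7]
width: 1.003
```

Call:
{"api": "drive_tool", "payload": {"steps": [[[0,0,0],0],[[0,0,0],0]], "jaw": 0.85}}

```text
time: 14.03
tool_pos: [0.3973, -0.002, 0.123]
tcp_rot: [3.141, 0.003, 0.003]
wrist_force: [0.2, -0.6, -0.0]
width: 0.85
```

```bash
python3 - <<'E'
from h import *
s=bot.read_state();print(s['time'],s['tool_pos'],s['width'],s['wrist_force'])
rings(roi=(0,0,640,300),name="w16")
E
```

```text
14.0333 [ 0.39726922 -0.00200123  0.12295538] 0.8497031956838781 [ 0.17011356 -0.57590693 -0.04192489]
px (415, 180) ctr [ 0.4371 -0.079 ] hole [ 0.4394 -0.0023] dia 143.0
px (142, 151) ctr [0.4593 0.1377] hole [0.4453 0.1606] dia 59.2
px (593, 97) ctr [ 0.4997 -0.2089] hole [ 0.4983 -0.2023] dia 59.3
```

View pics/w16.png

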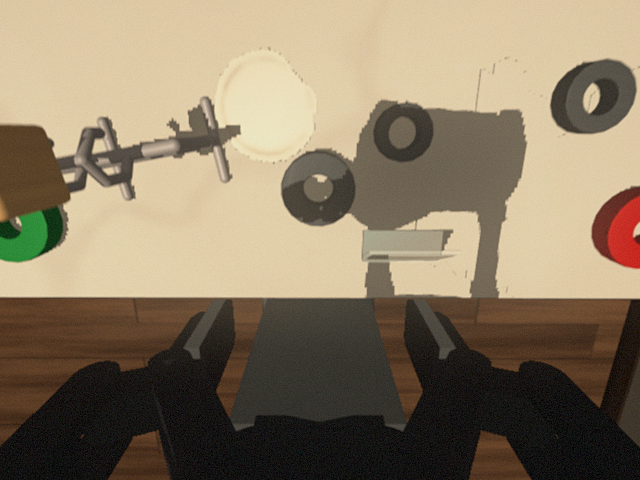

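```bash
python3 - <<'E'
from h import *
i=bot.camera_info("wrist")
print(onplane(i,318,188,.01),onplane(i,281,188,.012),onplane(i,355,188,.012),'foot',onplane(i,207,98,.004),onplane(i,226,180,.004),'d',onplane(i,403.5,132,.01))
E
```

```text
[ 0.43162439 -0.00149303  0.01      ] [0.43188783 0.02877044 0.012     ] [ 0.43196867 -0.03176914  0.012     ] foot [0.50101742 0.08537383 0.004     ] [0.43729272 0.07533858 0.004     ] d [ 0.47582296 -0.06878377  0.01      ]
```

Call:
{"api": "drive_tool", "payload": {"steps": [[[34,0,0],0],[[0,0,35],0],[[0,0,35],0],[[0,0,35],0],[[0,0,30],0],[[0,0,8],0],[[0,0,0],0],[[0,0,0],0]]}}

```text
time: 14.75
tool_pos: [0.4342, -0.003, -0.0197]
tcp_rot: [3.142, -0.0, 0.001]
wrist_force: [1.3, 0.4, 0.5]
width: 0.848
```

```bash
python3 - <<'E'
from h import *
s=bot.read_state();print(s['time'],s['tool_pos'],s['width'],s['wrist_force'])
i,_=shot("wrist","w17")
E
```

```text
14.75 [ 0.43421046 -0.00301421 -0.01969296] 0.8482278693544356 [1.28309679 0.40469075 0.49267917]
```

View pics/w17.png

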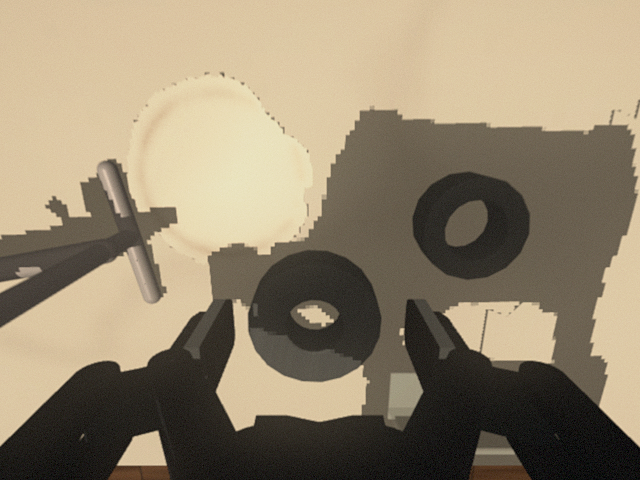

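```bash
python3 - <<'E'
from h import *
i=bot.camera_info("wrist");s=bot.read_state();print(s['tool_pos'])
a=onplane(i,315,381,.02);b=onplane(i,315,250,.008);c=onplane(i,315,262,.02);print(a,b,c,(a+b)/2)
E
```

```text
[ 0.43521653 -0.00301124 -0.01872097]
[ 0.4001058  -0.00091754  0.02      ] [ 0.46098225 -0.00098904  0.008     ] [ 0.4597015  -0.00110967  0.02      ] [ 0.43054402 -0.00095329  0.014     ]
```

Call:
{"api": "drive_tool", "payload": {"steps": [[[-4,-2,5],0],[[0,0,5],0],[[0,0,4],0],[[0,0,0],0],[[0,0,0],0]]}}

```text
time: 15.22
tool_pos: [0.4286, -0.0006, -0.0342]
tcp_rot: [-3.142, -0.001, -0.0]
wrist_force: [-0.3, -0.3, -0.4]
width: 0.847
```

Call:
{"api": "drive_tool", "payload": {"steps": [[[0,0,0],0],[[0,0,0],0],[[0,0,0],0],[[0,0,0],0],[[0,0,-5],0],[[0,0,-5],0],[[0,0,0],0]], "jaw": 0}}

```text
time: 15.8
tool_pos: [0.4293, -0.0006, -0.0236]
tcp_rot: [3.142, 0.001, 0.002]
wrist_force: [0.7, 0.2, -2.6]
width: 0.67
```

Call:
{"api": "drive_tool", "payload": {"steps": [[[0,0,-30],0],[[0,0,-35],0],[[0,0,-35],0],[[31,17,-20],0],[[31,17,0],0],[[31,17,0],0],[[31,17,0],0],[[31,17,0],0]]}}

```text
time: 16.47
tool_pos: [0.5847, -0.0864, 0.0954]
tcp_rot: [-3.141, -0.001, 0.0]
wrist_force: [-0.3, 1.1, -3.1]
width: 0.673
```

Call:
{"api": "drive_tool", "payload": {"steps": [[[31,17,0],0],[[31,18,0],0],[[31,18,0],0],[[0,0,20],0],[[0,0,15],0],[[0,0,0],0],[[0,0,0],0]]}}

```text
time: 17.05
tool_pos: [0.6735, -0.1375, 0.0575]
tcp_rot: [-3.14, -0.001, 0.01]
wrist_force: [0.4, -0.3, -3.3]
width: 0.672
```

```bash
python3 - <<'E'
from h import *
s=bot.read_state();print(s['time'],s['tool_pos'],s['width'],s['wrist_force'])
i,_=shot("wrist","w18")
print(proj(i,[.6789,-.1387,.084]))
E
```

```text
17.05 [ 0.67345255 -0.1375432   0.05748028] 0.6715841964576986 [ 0.35818259 -0.33760415 -3.30851043]
[321.89814798 291.46804395]
```

View pics/w18.png

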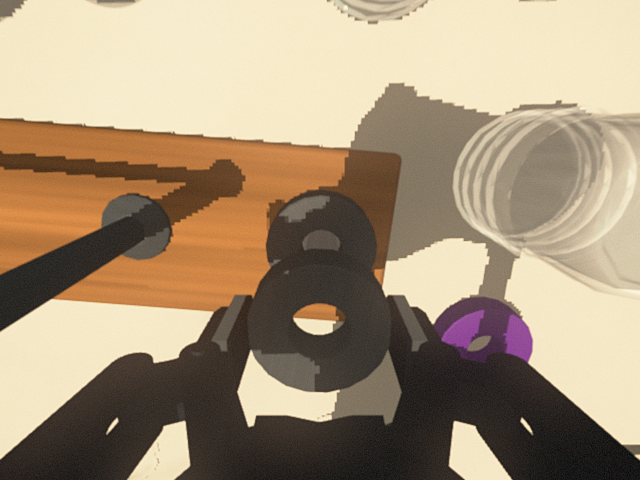

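Call:
{"api": "drive_tool", "payload": {"steps": [[[5,1,5],0],[[0,0,8],0],[[0,0,4],0],[[0,0,0],0],[[0,0,0],0]]}}

```text
time: 17.52
tool_pos: [0.6812, -0.1393, 0.0433]
tcp_rot: [-3.141, -0.001, 0.002]
wrist_force: [0.1, -0.8, -3.2]
width: 0.671
```

```bash
python3 - <<'E'
from h import *
s=bot.read_state();print(s['time'],s['tool_pos'],s['width'],s['wrist_force'])
i,_=shot("wrist","w19")
print(proj(i,[.6789,-.1387,.084]))
E
```

```text
17.5167 [ 0.68116398 -0.13929128  0.04326278] 0.6710820577216576 [ 0.06825869 -0.80172249 -3.21430214]
[318.17434667 321.28722796]
```

View pics/w19.png

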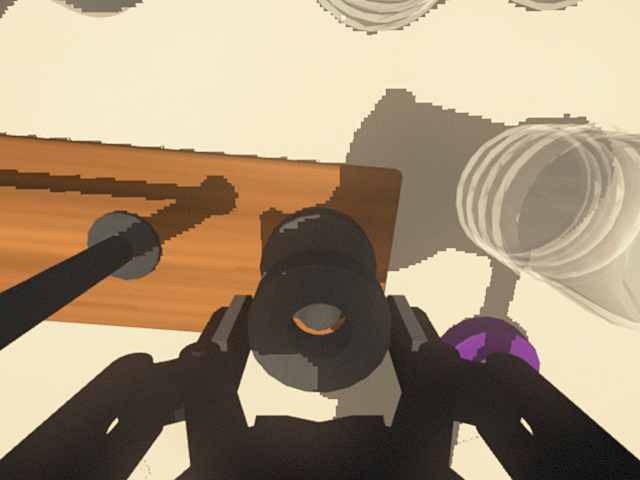

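Call:
{"api": "drive_tool", "payload": {"steps": [[[-2,0,8],0],[[0,0,9],0],[[0,0,9],0],[[0,0,8],0],[[0,0,0],0]]}}

```text
time: 17.98
tool_pos: [0.6778, -0.1391, 0.0063]
tcp_rot: [-3.141, -0.0, 0.006]
wrist_force: [0.1, -0.7, -2.8]
width: 0.668
```

Call:
{"api": "drive_tool", "payload": {"steps": [[[0,0,0],0],[[0,0,0],0],[[0,0,0],0],[[0,0,0],0],[[0,0,-20],0],[[0,0,-30],0],[[0,0,-35],0],[[0,0,-15],0]], "jaw": 1}}

```text
time: 18.65
tool_pos: [0.6829, -0.1403, 0.1158]
tcp_rot: [3.14, 0.001, 0.012]
wrist_force: [1.7, -0.2, 1.1]
width: 1.001
```

```bash
python3 - <<'E'
from h import *
s=bot.read_state();print(s['time'],s['tool_pos'],s['width'],s['wrist_force'])
i,_=shot("wrist","w20")
rings("top",roi=(260,240,400,312))
E
```

```text
18.65 [ 0.68292687 -0.1402761   0.11581417] 1.0006030485282316 [ 1.67421746 -0.24440105  1.0680684 ]
px (316, 275) ctr [ 0.4635 -0.0678] hole [ 0.4971 -0.2093] dia 241.3
```

View pics/w20.png

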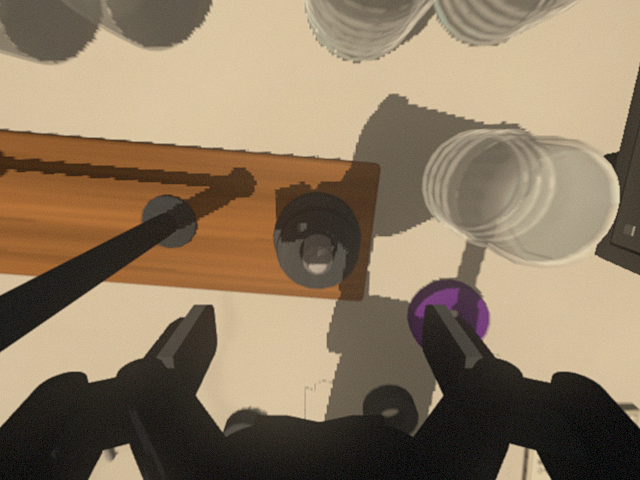

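Call:
{"api": "drive_tool", "payload": {"steps": [[[-30,10,0],0],[[-36,12,0],0],[[-36,12,0],0],[[-36,12,0],0],[[-36,12,0],0],[[-36,12,0],0],[[0,0,0],0],[[0,0,0],0]], "jaw": 0.78}}

```text
time: 19.42
tool_pos: [0.4673, -0.2096, 0.1084]
tcp_rot: [-3.141, 0.003, 0.003]
wrist_force: [0.4, 0.4, 0.6]
width: 0.782
```

```bash
python3 - <<'E'
from h import *
s=bot.read_state();print(s['time'],s['tool_pos'],s['width'],s['wrist_force'])
rings(roi=(0,0,640,300),name="w21")
E
```

```text
19.4167 [ 0.46725826 -0.20955166  0.10837789] 0.781809297583175 [0.39502048 0.39727903 0.64451939]
px (143, 222) ctr [ 0.4749 -0.069 ] hole [ 0.477  -0.0738] dia 49.1
px (409, 192) ctr [ 0.4984 -0.2793] hole [ 0.4549 -0.2764] dia 160.4
px (390, 30) ctr [ 0.6094 -0.258 ] hole [ 0.6113 -0.2575] dia 12.4
```

View pics/w21.png

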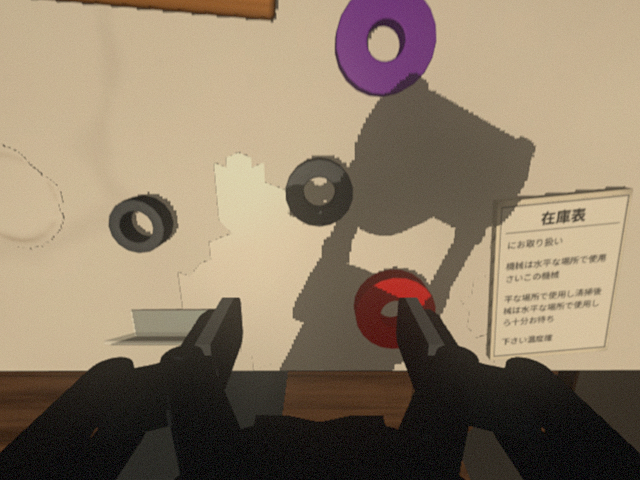

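Call:
{"api": "drive_tool", "payload": {"steps": [[[32,0,0],0],[[0,0,35],0],[[0,0,35],0],[[0,0,35],0],[[0,0,20],0],[[0,0,0],0],[[0,0,0],0]]}}

```text
time: 20.05
tool_pos: [0.5016, -0.2086, -0.0169]
tcp_rot: [-3.14, -0.002, 0.005]
wrist_force: [-0.1, 0.1, 0.7]
width: 0.783
```

```bash
python3 - <<'E'
from h import *
i,_=shot("wrist","w22")
s=bot.read_state();print(s['time'],s['tool_pos'],s['width'],s['wrist_force'])
E
```

```text
20.1 [ 0.50318859 -0.20948505 -0.01508076] 0.7766793266160968 [-0.21429908  0.08770274  0.02094036]
```

View pics/w22.png

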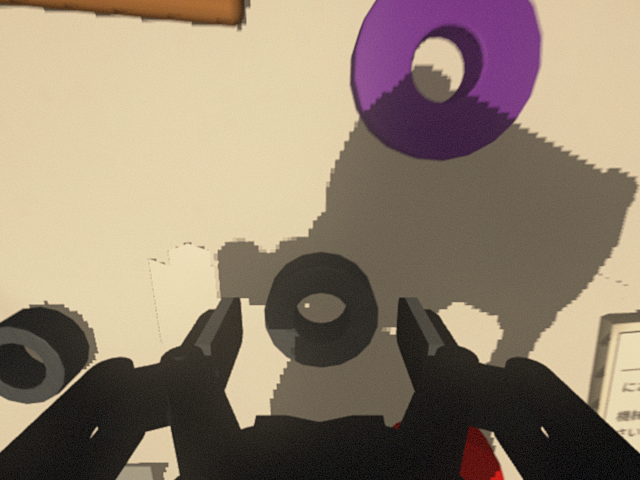

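```bash
python3 - <<'E'
from h import *
i=bot.camera_info("wrist");s=bot.read_state();print(s['tool_pos'])
a=onplane(i,321,366,.02);b=onplane(i,321,253,.008);print(a,b,(a+b)/2)
E
```

```text
[ 0.50318859 -0.20948505 -0.01508076]
[ 0.47365629 -0.21026404  0.02      ] [ 0.52631915 -0.21017072  0.008     ] [ 0.49998772 -0.21021738  0.014     ]
```

Call:
{"api": "drive_tool", "payload": {"steps": [[[-2.5,0,5],0],[[0,0,6],0],[[0,0,5],0],[[0,0,0],0],[[0,0,0],0]]}}

```text
time: 20.52
tool_pos: [0.4992, -0.2096, -0.0312]
tcp_rot: [3.142, 0.001, 0.0]
wrist_force: [0.5, -0.8, -0.4]
width: 0.777
```

Call:
{"api": "drive_tool", "payload": {"steps": [[[0,0,0],0],[[0,0,0],0],[[0,0,0],0],[[0,0,0],0],[[0,0,-5],0],[[0,0,-5],0],[[0,0,0],0]], "jaw": 0}}

```text
time: 21.1
tool_pos: [0.5001, -0.2101, -0.0201]
tcp_rot: [3.141, 0.001, 0.003]
wrist_force: [1.1, -0.5, -0.5]
width: 0.576
```

Call:
{"api": "drive_tool", "payload": {"steps": [[[0,0,-30],0],[[0,0,-35],0],[[0,0,-35],0],[[30,-12,-20],0],[[30,-12,0],0],[[30,-12,0],0],[[30,-12,0],0],[[30,-12,0],0]]}}

```text
time: 21.77
tool_pos: [0.6505, -0.1489, 0.0989]
tcp_rot: [3.141, 0.0, 0.001]
wrist_force: [0.8, -0.8, -1.0]
width: 0.573
```

Call:
{"api": "drive_tool", "payload": {"steps": [[[29,-11,0],0],[[0,0,0],0],[[0,0,20],0],[[0,0,20],0],[[0,0,10],0],[[0,0,0],0],[[0,0,0],0]]}}

```text
time: 22.35
tool_pos: [0.6777, -0.1386, 0.0479]
tcp_rot: [-3.141, -0.0, 0.002]
wrist_force: [0.4, -0.3, -0.7]
width: 0.573
```

```bash
python3 - <<'E'
from h import *
i,_=shot("wrist","w23")
s=bot.read_state();print(s['time'],s['tool_pos'],s['width'],s['wrist_force'])
E
```

```text
22.4 [ 0.67770143 -0.13866368  0.04857237] 0.5711222313051685 [-0.07087609 -0.59745379 -1.62921385]
```

View pics/w23.png

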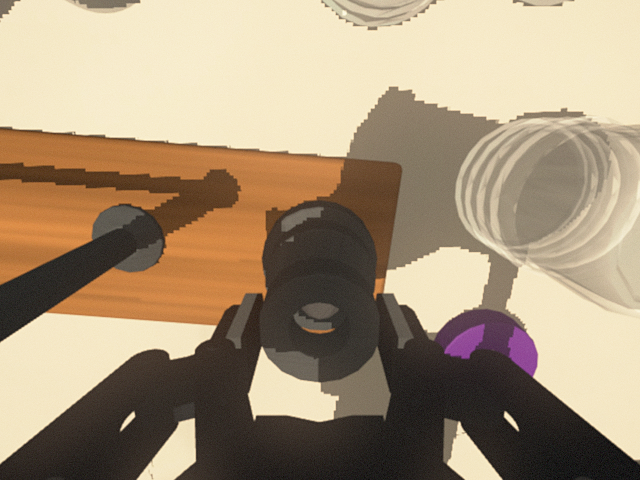

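Call:
{"api": "drive_tool", "payload": {"steps": [[[1,0,6],0],[[0,0,7],0],[[0,0,7],0],[[0,0,0],0]]}}

```text
time: 22.73
tool_pos: [0.679, -0.1387, 0.0272]
tcp_rot: [3.142, 0.001, -0.0]
wrist_force: [1.8, -1.4, -2.9]
width: 0.573
```

Call:
{"api": "drive_tool", "payload": {"steps": [[[0,0,0],0],[[0,0,0],0],[[0,0,0],0],[[0,0,0],0],[[0,0,-20],0],[[0,0,-30],0],[[0,0,-30],0],[[0,0,0],0]], "jaw": 1}}

```text
time: 23.4
tool_pos: [0.6842, -0.1397, 0.1171]
tcp_rot: [3.139, 0.001, 0.019]
wrist_force: [1.0, -0.1, 1.3]
width: 1.002
```

```bash
python3 - <<'E'
from h import *
i,_=shot("wrist","w24")
s=bot.read_state();print(s['time'],s['tool_pos'],s['width'],s['wrist_force'])
E
```

```text
23.45 [ 0.68306084 -0.13940357  0.11457651] 1.0020416327767865 [ 0.45202207 -0.65350386  0.18929595]
```

View pics/w24.png

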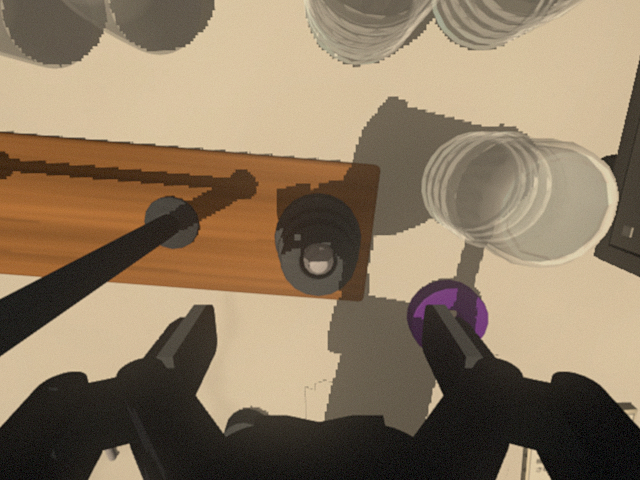

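Call:
{"api": "drive_tool", "payload": {"steps": [[[-28,-11,0],0],[[-36,-12,0],0],[[-36,-12,0],0],[[-36,-12,0],0],[[-36,-12,0],0],[[-36,-12,0],0],[[-33,0,0],0],[[0,0,0],0]], "jaw": 0.72}}

```text
time: 24.12
tool_pos: [0.4299, -0.066, 0.1058]
tcp_rot: [-3.14, -0.002, 0.014]
wrist_force: [-0.1, -0.2, -1.4]
width: 0.717
```

Call:
{"api": "drive_tool", "payload": {"steps": [[[0,0,0],0]]}}

```text
time: 24.2
tool_pos: [0.4358, -0.0671, 0.1077]
tcp_rot: [-3.141, -0.001, 0.002]
wrist_force: [1.4, -0.5, -0.4]
width: 0.717
```

```bash
python3 - <<'E'
from h import *
i,_=shot("wrist","w25")
s=bot.read_state();print(s['time'],s['tool_pos'],s['width'],s['wrist_force'])
rings(roi=(200,60,450,300))
E
```

```text
24.25 [ 0.43790436 -0.06755889  0.10854662] 0.7181566249300133 [-0.70146953 -0.13283539  0.07457781]
px (382, 181) ctr [ 0.4783 -0.1161] hole [ 0.4805 -0.067 ] dia 111.6
```

View pics/w25.png

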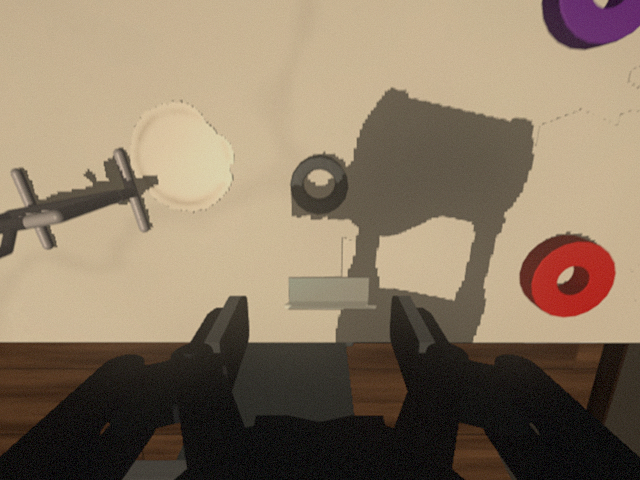

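Call:
{"api": "drive_tool", "payload": {"steps": [[[36,0,0],0],[[0,0,35],0],[[0,0,35],0],[[0,0,35],0],[[0,0,20],0],[[0,0,0],0],[[0,0,0],0]]}}

```text
time: 24.88
tool_pos: [0.4741, -0.0676, -0.0175]
tcp_rot: [-3.141, -0.001, 0.005]
wrist_force: [0.5, -0.7, 0.2]
width: 0.721
```

```bash
python3 - <<'E'
from h import *
i,_=shot("wrist","w26")
s=bot.read_state();print(s['time'],s['tool_pos'],s['width'],s['wrist_force'])
E
```

```text
24.9333 [ 0.47571564 -0.06793786 -0.01592554] 0.7227288081500806 [ 0.76833817 -0.23733715  0.83127752]
```

View pics/w26.png

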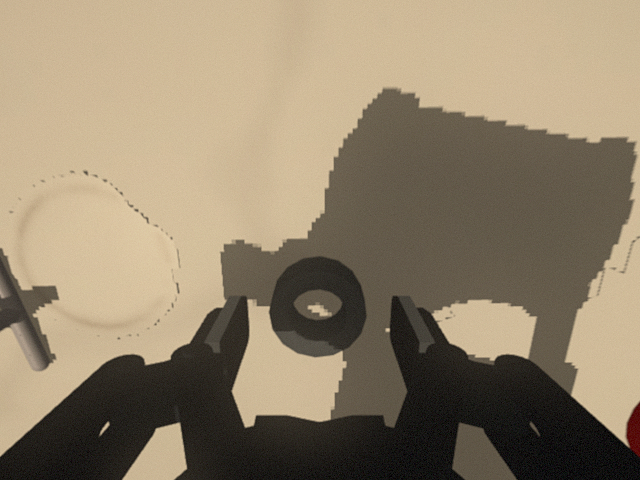

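Call:
{"api": "drive_tool", "payload": {"steps": [[[-1,0,5],0],[[0,0,5],0],[[0,0,4],0],[[0,0,0],0],[[0,0,0],0]]}}

```text
time: 25.35
tool_pos: [0.4733, -0.0677, -0.0301]
tcp_rot: [3.142, 0.001, 0.001]
wrist_force: [-0.4, 0.5, -0.5]
width: 0.721
```

Call:
{"api": "drive_tool", "payload": {"steps": [[[0,0,0],0],[[0,0,0],0],[[0,0,0],0],[[0,0,0],0],[[0,0,-5],0],[[0,0,-5],0],[[0,0,0],0]], "jaw": 0}}

```text
time: 25.93
tool_pos: [0.4741, -0.0678, -0.0193]
tcp_rot: [3.141, 0.001, 0.003]
wrist_force: [1.0, -0.7, -1.9]
width: 0.485
```

Call:
{"api": "drive_tool", "payload": {"steps": [[[0,0,-30],0],[[0,0,-35],0],[[0,0,-35],0],[[34,12,-15],0],[[34,12,0],0],[[34,12,0],0],[[34,12,0],0],[[34,12,0],0]]}}

```text
time: 26.6
tool_pos: [0.6446, -0.1281, 0.0947]
tcp_rot: [3.142, 0.001, 0.0]
wrist_force: [0.6, 0.1, -0.9]
width: 0.486
```

Call:
{"api": "drive_tool", "payload": {"steps": [[[33,11,0],0],[[0,0,0],0],[[0,0,20],0],[[0,0,18],0],[[0,0,0],0],[[0,0,0],0]]}}

```text
time: 27.1
tool_pos: [0.6749, -0.1382, 0.0553]
tcp_rot: [-3.141, -0.001, 0.005]
wrist_force: [-1.4, -0.1, -1.4]
width: 0.482
```

```bash
python3 - <<'E'
from h import *
i,_=shot("wrist","w27")
s=bot.read_state();print(s['time'],s['tool_pos'],s['width'],s['wrist_force'])
E
```

```text
27.15 [ 0.67545545 -0.13828514  0.05659314] 0.4827775992559152 [-0.20231671  0.27840093 -1.33641279]
```

View pics/w27.png

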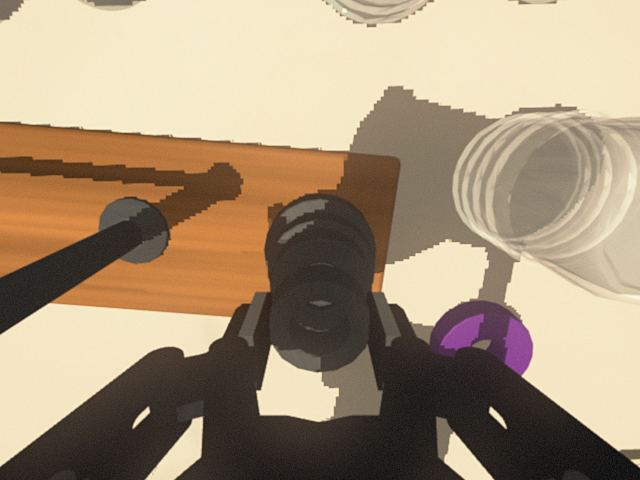

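Call:
{"api": "drive_tool", "payload": {"steps": [[[3,0,0],0],[[0,0,5],0],[[0,0,5],0],[[0,0,0],0],[[0,0,0],0]]}}

```text
time: 27.57
tool_pos: [0.6787, -0.1384, 0.0463]
tcp_rot: [-3.141, -0.001, 0.001]
wrist_force: [-0.6, 0.8, -1.5]
width: 0.481
```

```bash
python3 - <<'E'
from h import *
i,_=shot("wrist","w28")
s=bot.read_state();print(s['time'],s['tool_pos'],s['width'],s['wrist_force'])
E
```

```text
27.6167 [ 0.67890912 -0.1384369   0.04651653] 0.4843006116354545 [ 0.14330712  0.11048324 -2.28665232]
```

View pics/w28.png

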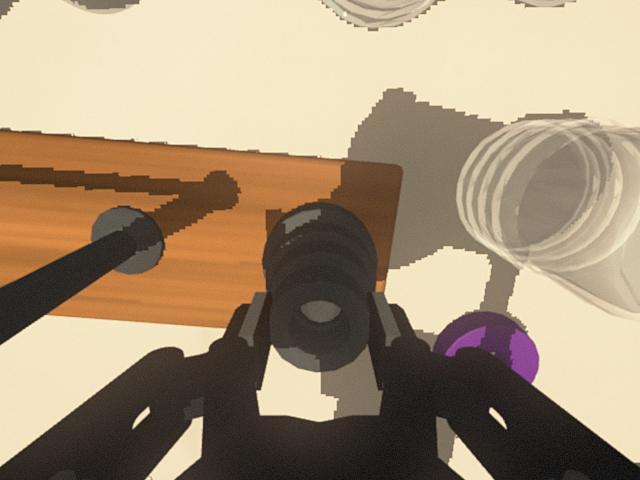

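Call:
{"api": "drive_tool", "payload": {"steps": [[[0,0,3],0],[[0,0,0],0],[[0,0,0],0]]}}

```text
time: 27.87
tool_pos: [0.679, -0.1385, 0.0434]
tcp_rot: [-3.141, -0.001, 0.001]
wrist_force: [-0.1, 0.1, -1.2]
width: 0.485
```

Call:
{"api": "drive_tool", "payload": {"steps": [[[0,0,0],0],[[0,0,0],0],[[0,0,0],0],[[0,0,0],0],[[0,0,-20],0],[[0,0,-30],0],[[-30,0,-10],0],[[-20,0,0],0]], "jaw": 1}}

```text
time: 28.53
tool_pos: [0.6318, -0.1393, 0.1083]
tcp_rot: [3.14, 0.001, 0.011]
wrist_force: [0.0, -0.2, -0.1]
width: 0.997
```

```bash
python3 - <<'E'
from h import *
i,_=shot("wrist","w29")
s=bot.read_state();print(s['time'],s['tool_pos'],s['width'],s['wrist_force'])
shot("scene","s29",(180,190,380,340),4)
shot("top","t29",(160,160,400,320),3.3)
E
```

```text
28.5833 [ 0.62617247 -0.13875954  0.1058627 ] 0.9986478790879733 [-4.43819718  0.66685581 -0.24077452]
```

View pics/w29.png

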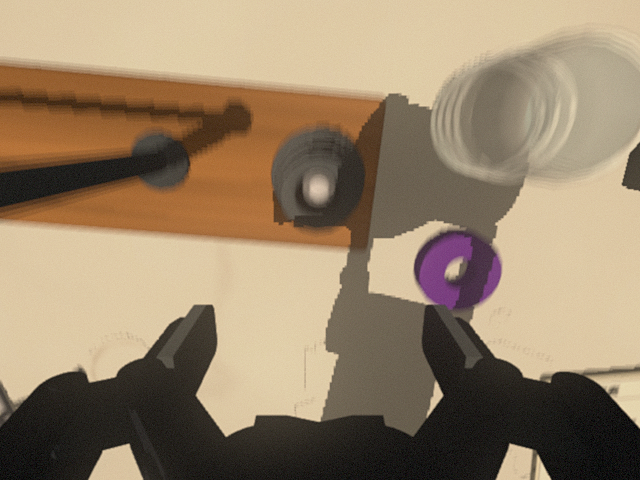

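View pics/s29.png

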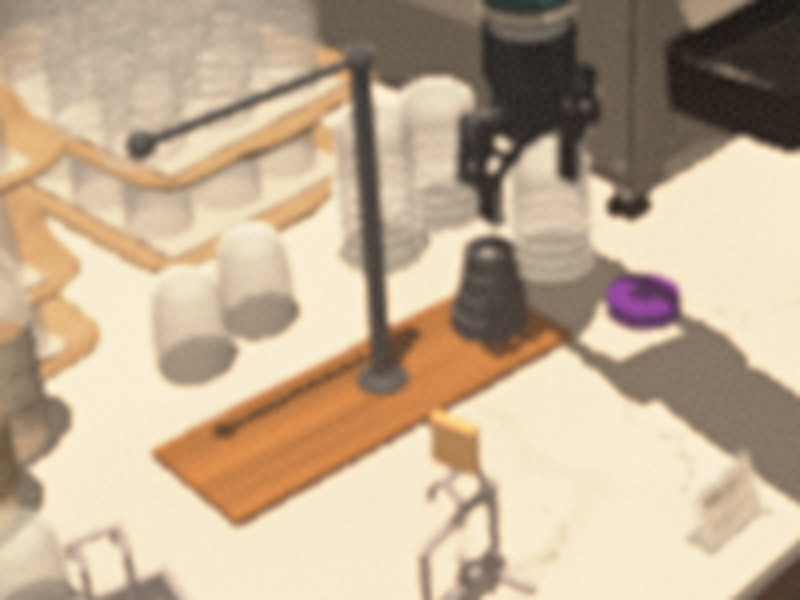

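View pics/t29.png

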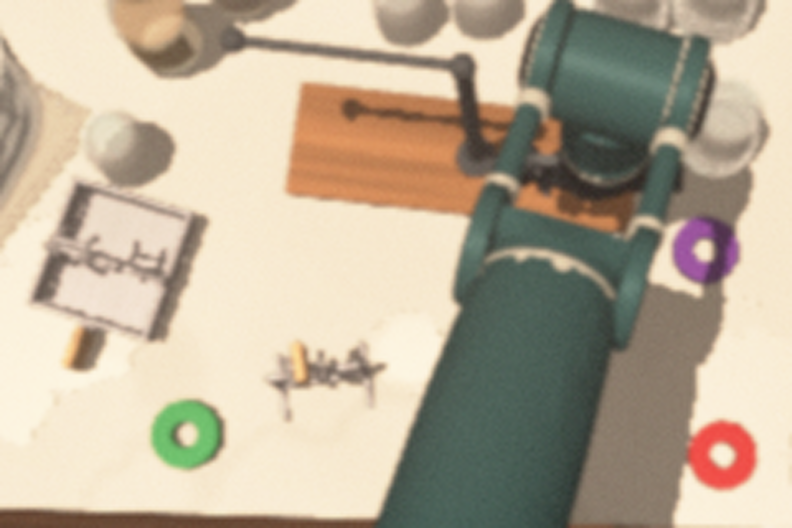

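Call:
{"api": "drive_tool", "payload": {"steps": [[[-25,0,-30],0],[[-30,-10,-30],0],[[-30,-25,-25],0],[[-30,-30,-20],0],[[-25,-32,-10],0],[[-25,-32,0],0],[[-25,-32,0],0],[[-25,-32,0],0]]}}

```text
time: 29.35
tool_pos: [0.4216, 0.0492, 0.2131]
tcp_rot: [-3.141, 0.001, -0.003]
wrist_force: [0.4, 0.5, 0.1]
width: 0.998
```

Call:
{"api": "drive_tool", "payload": {"steps": [[[-25,-32,0],0],[[0,0,0],0],[[0,0,0],0]]}}

```text
time: 29.6
tool_pos: [0.3967, 0.0815, 0.2129]
tcp_rot: [-3.141, -0.008, -0.002]
wrist_force: [1.3, 0.3, -0.2]
width: 1.001
```

```bash
python3 - <<'E'
from h import *
i,_=shot("wrist","w30")
s=bot.read_state();print(s['time'],s['tool_pos'],s['width'],s['wrist_force'])
shot("scene","s30",(240,270,360,370),6)
E
```

```text
29.65 [0.3975788  0.08052408 0.21300108] 1.001987559068498 [ 0.70689805 -0.07175561  0.74733731]
```

View pics/w30.png

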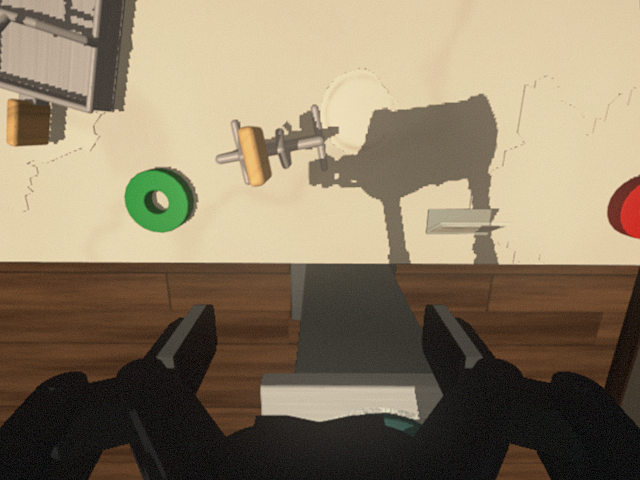

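View pics/s30.png

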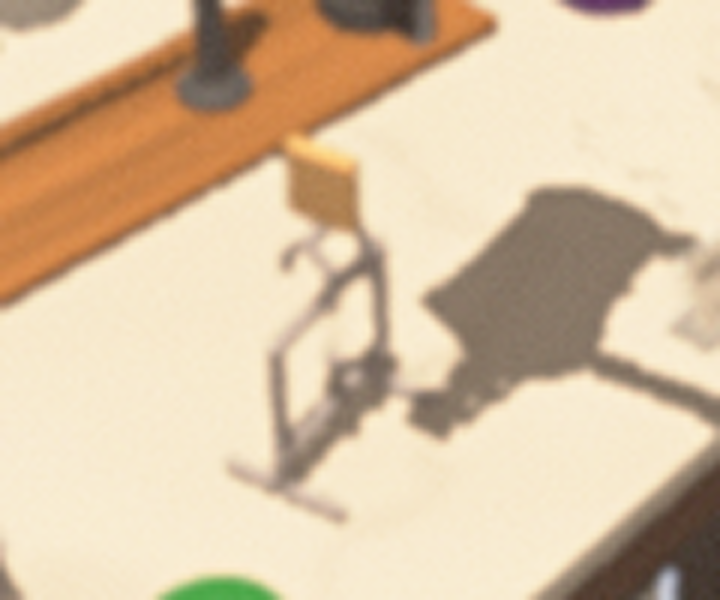

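```bash
python3 - <<'E'
from h import *
im=cv2.imread("pics/w30.png")
hsv=cv2.cvtColor(im,cv2.COLOR_BGR2HSV)
cv2.imwrite("pics/w30z.png",cv2.resize(im[90:210,190:350],None,fx=5,fy=5,interpolation=cv2.INTER_CUBIC))
i=bot.camera_info("wrist")
m=((hsv[:,:,0]>8)&(hsv[:,:,0]<22)&(hsv[:,:,1]>100)&(hsv[:,:,2]>225)).astype(np.uint8)
m[:, :225]=0;m[:,290:]=0;m[:110]=0;m[200:]=0
ys,xs=np.nonzero(m);print(len(xs),xs.mean(),ys.mean());r=cv2.minAreaRect(np.c_[xs,ys].astype(np.float32));print(r)
P=onplane(i,*r[0],.172);print(P)
print('feet R',onplane(i,313,107,.004),onplane(i,323,165,.004))
E
```

```text
557 249.59066427289048 156.47037701974867
((249.7406768798828, 156.55894470214844), (55.405269622802734, 10.770783424377441), 77.19573211669922)
[0.46022943 0.12187135 0.172     ]
feet R [0.49831899 0.08622884 0.004     ] [0.44008236 0.07572999 0.004     ]
```

View pics/w30z.png

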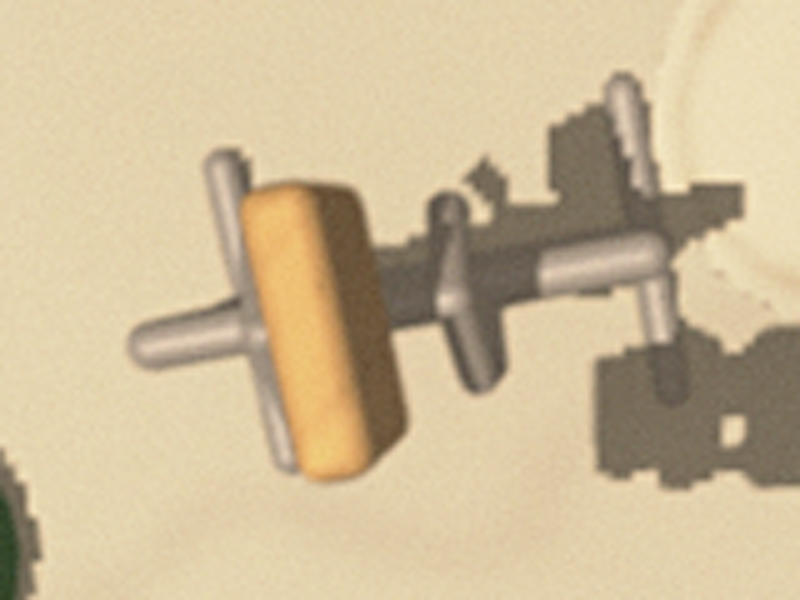

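Call:
{"api": "drive_tool", "payload": {"steps": [[[0,0,0],-6],[[0,0,0],-5.5],[[35,-14,0],0],[[35,-14,0],0],[[0,0,0],0],[[0,0,0],0]], "jaw": 0.6}}

```text
time: 30.2
tool_pos: [0.4619, 0.1206, 0.2116]
tcp_rot: [3.125, 0.313, -0.004]
wrist_force: [-0.2, 0.3, -0.8]
width: 0.603
```

```bash
python3 - <<'E'
from h import *
i,_=shot("wrist","w31")
s=bot.read_state();print(s['time'],s['tool_pos'],s['tcp_rot'],s['width'],s['wrist_force'])
T=s['tool_pos'];print(R.from_rotvec(s['tcp_rot']).as_matrix().round(3))
E
```

```text
30.25 [0.46081937 0.12023013 0.21166652] [ 3.12527051  0.31297284 -0.00391521] 0.6022358369281542 [-0.25903347 -0.81473604 -0.56777061]
[[ 0.98   0.198 -0.002]
 [ 0.198 -0.98  -0.001]
 [-0.003  0.    -1.   ]]
```

View pics/w31.png

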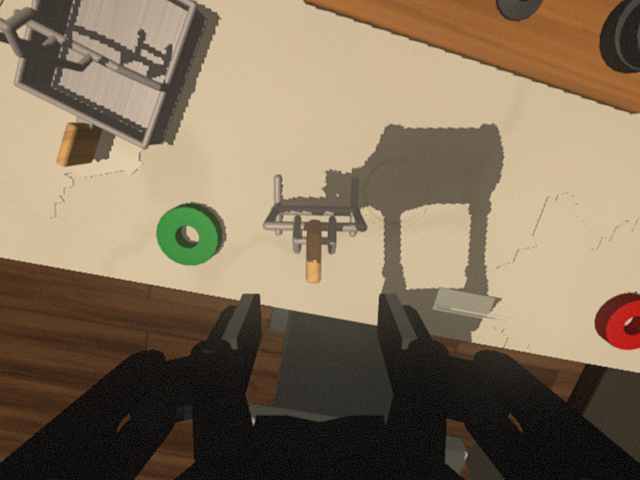

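```bash
python3 - <<'E'
from h import *
i=bot.camera_info("wrist");s=bot.read_state();T=s['tool_pos'].copy()
print(proj(i,[T[0],T[1],.172]))
im=cv2.imread("pics/w31.png");cv2.imwrite("pics/w31z.png",cv2.resize(im[160:300,250:380],None,fx=5,fy=4.28,interpolation=cv2.INTER_CUBIC))
E
```

```text
[318.83748828 254.61185108]
```

View pics/w31z.png

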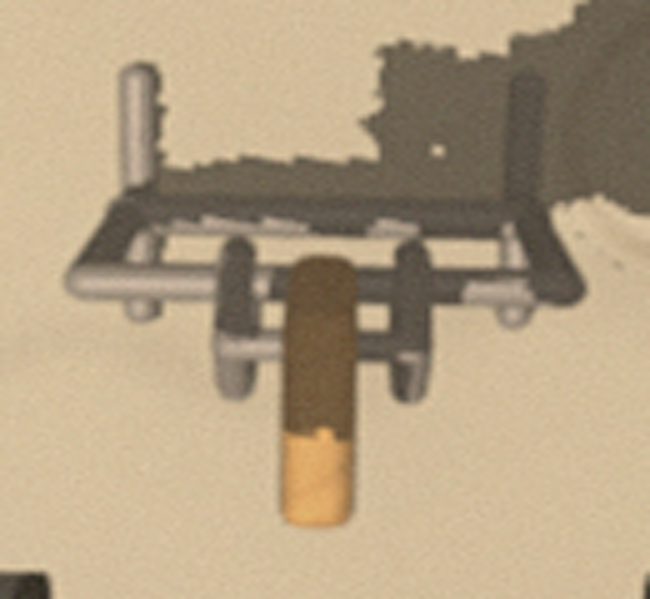

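Call:
{"api": "drive_tool", "payload": {"steps": [[[0,-3,20],0],[[0,0,25],0],[[0,0,25],0],[[0,0,15],0],[[0,0,0],0],[[0,0,0],0]]}}

```text
time: 30.75
tool_pos: [0.4583, 0.1231, 0.127]
tcp_rot: [3.125, 0.313, -0.003]
wrist_force: [-0.6, -0.2, 0.8]
width: 0.603
```

```bash
python3 - <<'E'
from h import *
i,_=shot("wrist","w32")
s=bot.read_state();print(s['time'],s['tool_pos'],s['tcp_rot'],s['width'],s['wrist_force'])
E
```

```text
30.8 [0.45957474 0.12354456 0.12835588] [3.12585800e+00 3.13564744e-01 1.06813675e-03] 0.5991809509042615 [-0.31268316  0.0707154  -0.06312501]
```

View pics/w32.png

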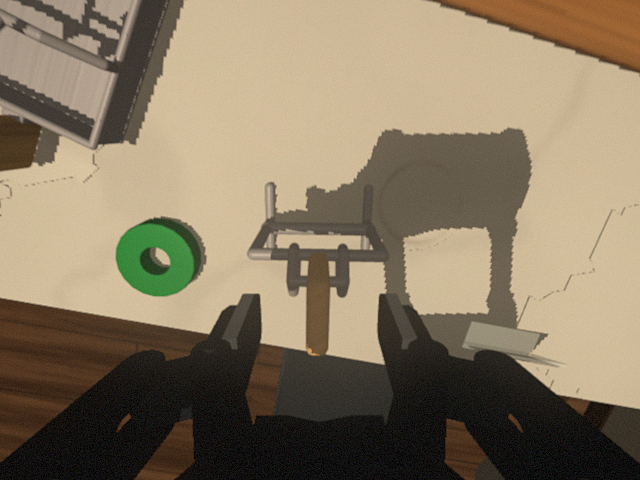

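Call:
{"api": "drive_tool", "payload": {"steps": [[[0,0,6],0],[[0,0,5],0],[[0,0,0],0],[[0,0,0],0]]}}

```text
time: 31.13
tool_pos: [0.4594, 0.1243, 0.1168]
tcp_rot: [-3.126, -0.315, -0.0]
wrist_force: [-1.0, -0.2, 0.4]
width: 0.602
```

Call:
{"api": "drive_tool", "payload": {"steps": [[[0,0,0],0],[[0,0,0],0],[[0,0,0],0],[[0,0,0],0],[[0,0,0],0],[[0,0,0],0],[[0,0,0],0]], "jaw": 0, "force": 60}}

```text
time: 31.72
tool_pos: [0.4598, 0.1243, 0.1169]
tcp_rot: [-3.126, -0.315, -0.001]
wrist_force: [0.1, 0.9, 2.4]
width: 0.098
```

```bash
python3 - <<'E'
from h import *
i,_=shot("wrist","w33")
s=bot.read_state();print(s['time'],s['tool_pos'],s['tcp_rot'],s['width'],s['wrist_force'])
E
```

```text
31.7667 [0.45976057 0.12439122 0.11693861] [-3.12558202e+00 -3.15426524e-01 -1.34863004e-03] 0.0996651167915627 [0.52187313 0.72489622 2.08402987]
```

View pics/w33.png

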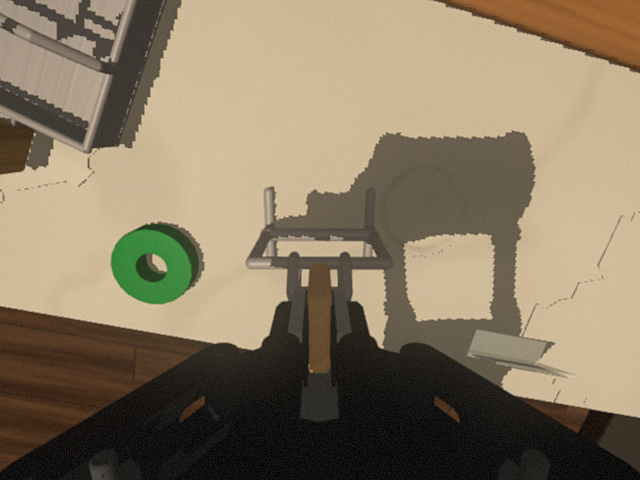

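Call:
{"api": "drive_tool", "payload": {"steps": [[[0,0,-10],0],[[0,0,-20],0],[[0,0,-30],0],[[0,0,-30],0],[[0,0,-30],0],[[0,0,-30],0],[[0,0,0],0]]}}

```text
time: 32.35
tool_pos: [0.4626, 0.125, 0.2738]
tcp_rot: [-3.124, -0.315, -0.017]
wrist_force: [1.1, 0.7, -1.1]
width: 0.099
```

```bash
python3 - <<'E'
from h import *
i,_=shot("wrist","w34");shot("scene","s34",(200,180,360,300),5)
s=bot.read_state();print(s['time'],s['tool_pos'],s['tcp_rot'],s['width'],s['wrist_force'])
E
```

```text
32.45 [0.45978148 0.12437511 0.26765413] [-3.12545722 -0.31540536 -0.00339065] 0.09863284460001731 [-0.94946023 -0.23534512 -3.16205516]
```

View pics/w34.png

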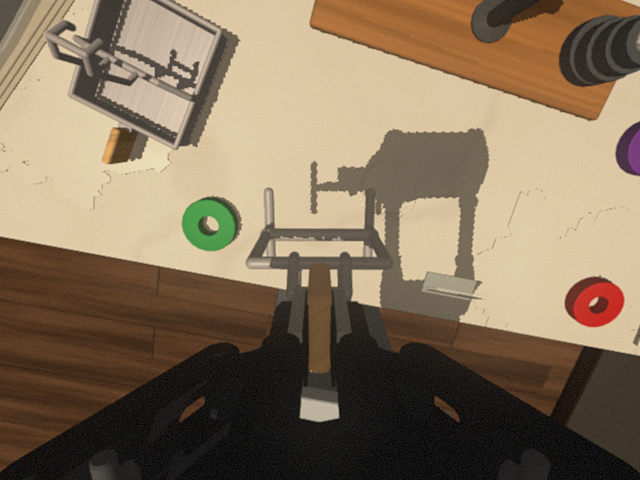

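View pics/s34.png

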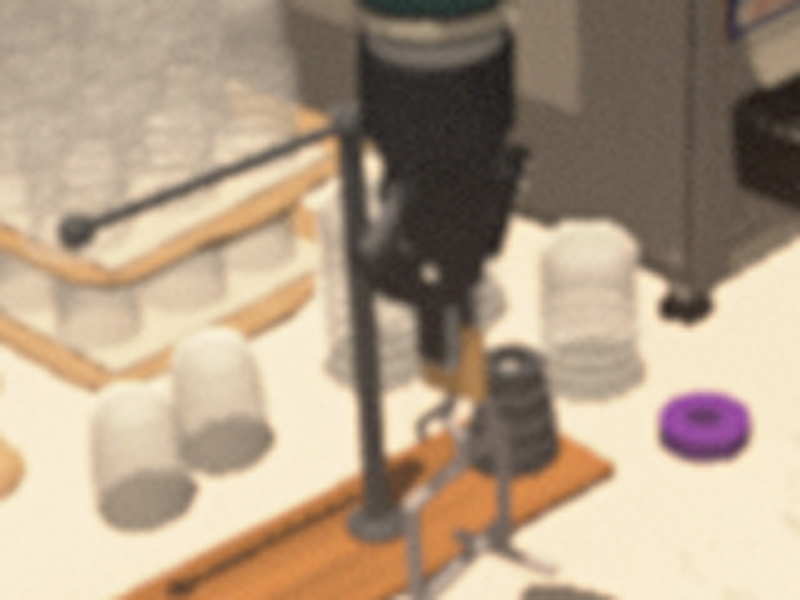

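Call:
{"api": "drive_tool", "payload": {"steps": [[[0,0,-31],5.5],[[0,0,-32],5.5],[[0,0,-32],5.1],[[30,3,0],0],[[30,3,0],0],[[30,4,0],0],[[30,4,0],0],[[30,3,0],0]]}}

```text
time: 33.12
tool_pos: [0.6074, 0.0947, 0.3579]
tcp_rot: [3.138, -0.126, -0.009]
wrist_force: [0.0, 0.9, -2.9]
width: 0.1
```

Call:
{"api": "drive_tool", "payload": {"steps": [[[20,2,0],0],[[0,0,0],0],[[0,0,0],0],[[0,0,0],0]]}}

```text
time: 33.45
tool_pos: [0.6259, 0.0918, 0.3589]
tcp_rot: [3.139, -0.125, -0.008]
wrist_force: [0.3, 0.5, -2.0]
width: 0.103
```

```bash
python3 - <<'E'
from h import *
i,_=shot("wrist","w35");shot("scene","s35",(200,180,360,300),5);shot("top","t35",(200,100,360,220),5)
s=bot.read_state();print(s['time'],s['tool_pos'],s['tcp_rot'],s['width'],s['wrist_force'])
E
```

```text
33.6 [0.62617267 0.09206277 0.3612674 ] [ 3.13910733e+00 -1.24595600e-01 -1.41882091e-03] 0.09810801987361253 [-0.49528423 -0.47837142 -1.69566063]
```

View pics/w35.png

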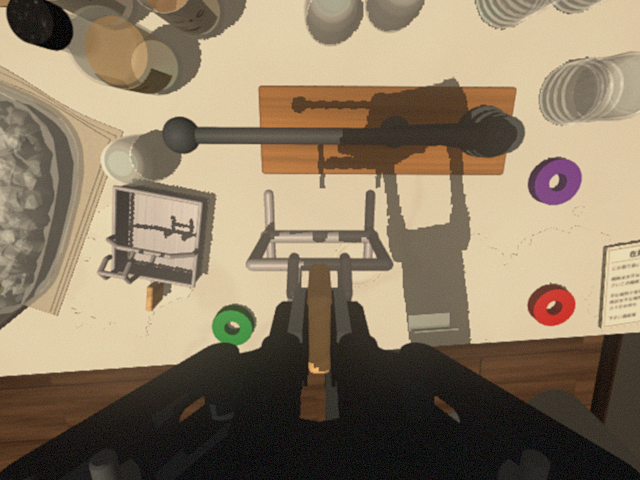

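View pics/s35.png

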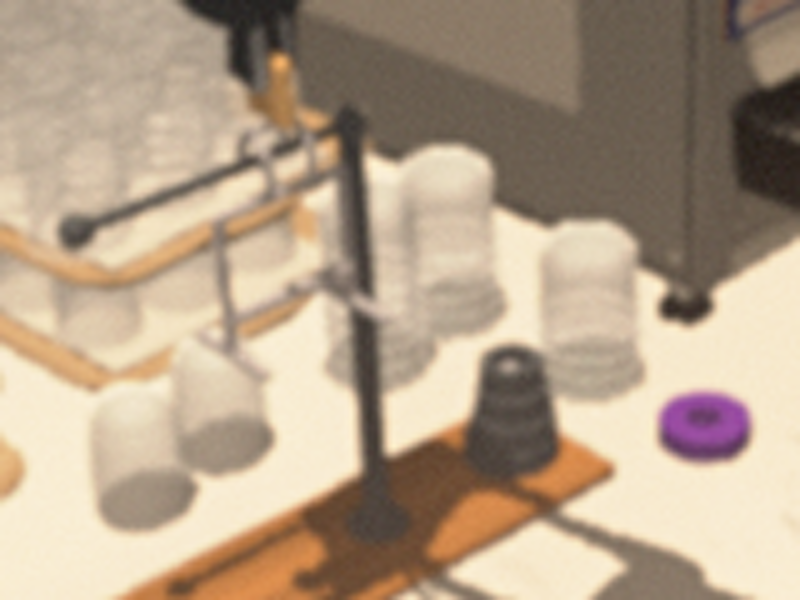

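View pics/t35.png

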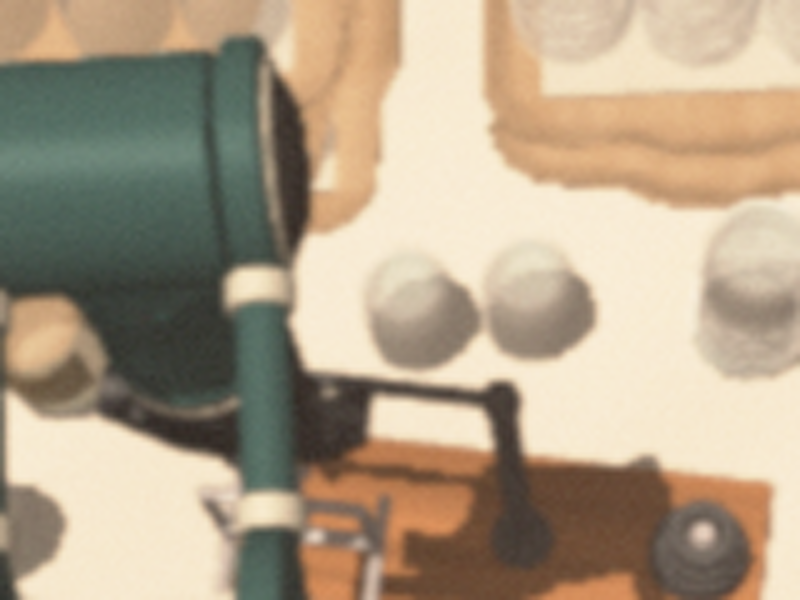

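```bash
python3 - <<'E'
from h import *
i=bot.camera_info("wrist");s=bot.read_state();T=s['tool_pos']
k=onplane(i,181,135,.31);a=onplane(i,300,135.5,.31);b=onplane(i,460,135.5,.31);print(k,a,b,np.degrees(np.arctan2(k[0]-b[0],k[1]-b[1])))
Rm=R.from_rotvec(s['tcp_rot']).as_matrix();print(Rm.round(3));print('tool frame arm',Rm.T@(a-T),Rm.T@(b-T))
im=cv2.imread("pics/w35.png")
cv2.imwrite("pics/w35z.png",cv2.resize(im[100:200,160:320],None,fx=5,fy=5,interpolation=cv2.INTER_CUBIC))
# heights: hanger bars in tool frame: solve depth from 92mm width / bars
E
```

```text
[0.70732996 0.17172662 0.31      ] [0.70119291 0.09822041 0.31      ] [ 0.69333446 -0.0007091   0.31      ] 4.6401607585381
[[ 0.997 -0.079 -0.001]
 [-0.079 -0.997  0.   ]
 [-0.001  0.    -1.   ]]
tool frame arm [ 0.07434241 -0.01208674  0.05119977] [0.07434963 0.0871544  0.05120464]
```

View pics/w35z.png

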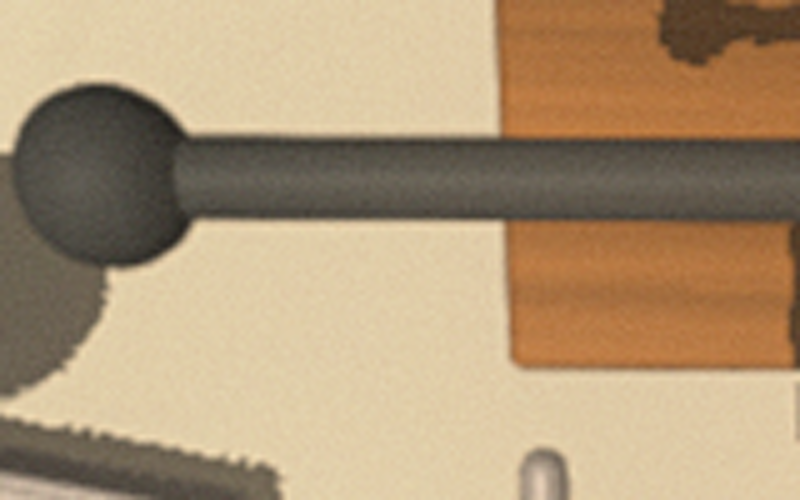

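```bash
python3 - <<'E'
from h import *
i=bot.camera_info("wrist");s=bot.read_state();T=s['tool_pos'];Rm=R.from_rotvec(s['tcp_rot']).as_matrix()
def P(x,y,zh): # hanger frame (x fwd, y left, z up), origin under TCP
    return proj(i,T+Rm@np.array([x,-y,-(zh-.1169)])).round(1)
for n,p in dict(tipL=(.012,.014,.1067),apexL=(0,.014,.130),stemL=(-.012,.014,.105),upL=(0,.046,.087),upR=(0,-.046,.087),loL=(0,.046,.025),footLf=(.034,.042,.003),footRf=(.034,-.042,.003),tabtopf=(.018,0,.172),tabtopb=(-.018,0,.172),tabbotf=(.018,0,.132)).items(): print(n,P(*p))
im=cv2.imread("pics/w35.png")
cv2.imwrite("pics/w35y.png",cv2.resize(im[180:390,235:400],None,fx=4,fy=2.8,interpolation=cv2.INTER_CUBIC))
E
```

```text
tipL [294.6 252.2]
apexL [292.1 289.4]
stemL [295.7 289.9]
upL [245.9 260. ]
upR [393.1 260. ]
loL [261.3 232.7]
footLf [268.3 185.6]
footRf [370.4 185.6]
tabtopf [319.8 293.4]
tabtopb [319.7 373. ]
tabbotf [319.6 257.6]
```

View pics/w35y.png

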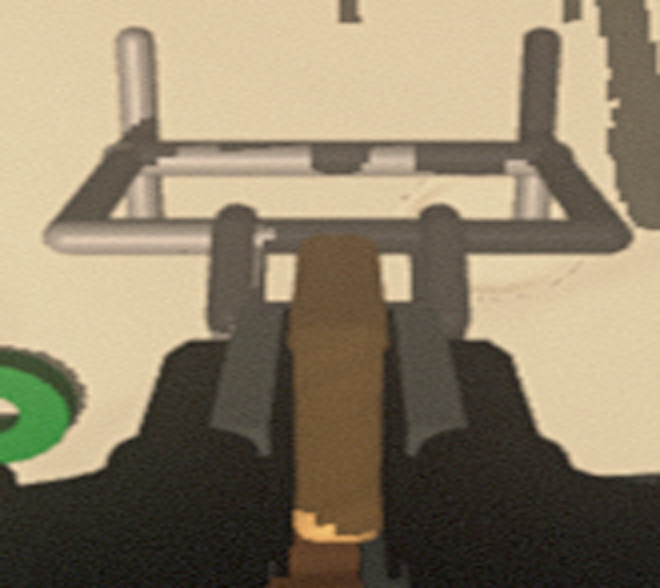

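Call:
{"api": "drive_tool", "payload": {"steps": [[[12,0,5],0],[[12,0,5],0],[[12,0,4],0],[[0,0,0],0],[[0,0,0],0],[[0,0,0],0]]}}

```text
time: 34.1
tool_pos: [0.6633, 0.0889, 0.3469]
tcp_rot: [3.139, -0.126, -0.002]
wrist_force: [0.2, 0.3, -2.2]
width: 0.102
```

```bash
cat > hang.py <<'E'
from h import *
import sys
n=sys.argv[1]
i,im=shot("wrist","w"+n)
s=bot.read_state();T=s['tool_pos'];Rm=R.from_rotvec(s['tcp_rot']).as_matrix()
print(s['time'],T,s['width'],s['wrist_force'])
A=np.array([.6980,.090,.31]) # on arm
d=Rm.T@(A-T)
print('arm in hanger x',1000*d[0]+2,'z',1000*(.1169-d[2]),'y',-1000*d[1])
j,im2=shot("scene","s"+n)
c=proj(j,T).astype(int)
x0=max(0,c[0]-60);y0=max(0,c[1]-30);cv2.imwrite("pics/s%s.png"%n,cv2.resize(im2[y0:y0+90,x0:x0+120],None,fx=6,fy=6,interpolation=cv2.INTER_CUBIC))
E
python3 hang.py 36
```

```text
34.15 [0.66318795 0.08889055 0.34743389] 0.10012356870920766 [-1.0524113  -0.12536533 -2.20486349]
arm in hanger x 36.6330607707858 z 79.48518487333634 y 3.8844038273750368
```

View pics/w36.png

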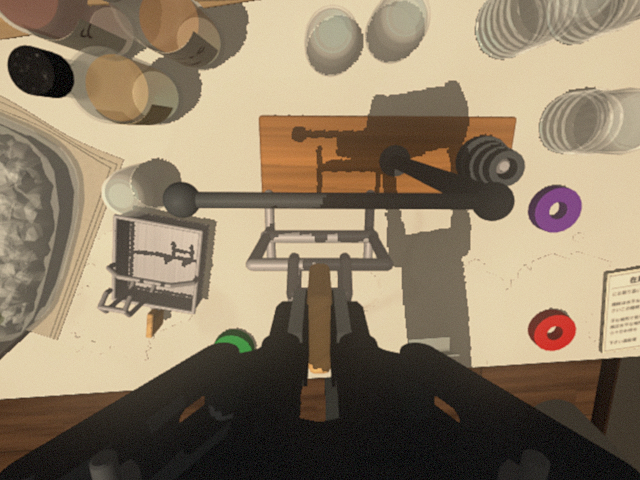

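View pics/s36.png

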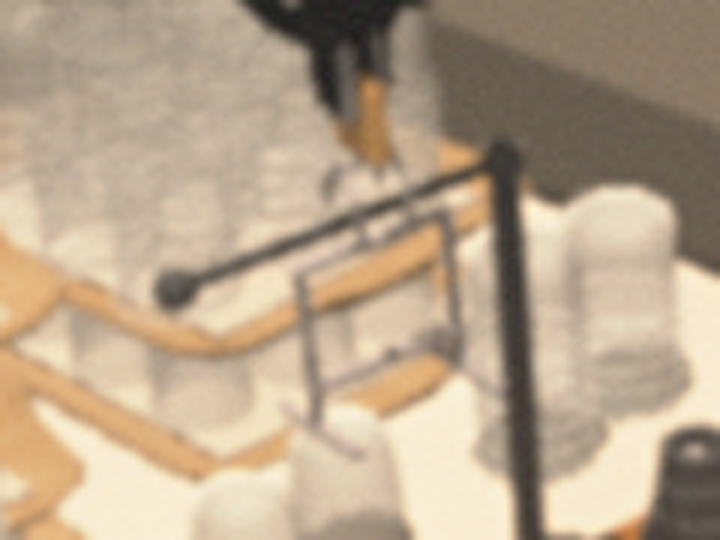

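```bash
cat >> hang.py <<'E'
if len(sys.argv)>2:
    v=float(sys.argv[2]);a=onplane(i,319,v,.31);print('img arm x',1000*(Rm.T@(a-T))[0]+2)
E
python3 hang.py 37 201
```

```text
34.25 [0.66310909 0.08895738 0.34794927] 0.10336136891586359 [-0.47136231  0.05625573 -2.81076709]
arm in hanger x 36.68372659602997 z 78.93821985653256 y 3.8147163422748966
img arm x 37.838267116008616
```

Call:
{"api": "drive_tool", "payload": {"steps": [[[7,0,4],0],[[7,0,4],0],[[6,0,3],0],[[5,0,3],0],[[0,0,0],0],[[0,0,0],0],[[0,0,0],0]]}}

```text
time: 34.88
tool_pos: [0.6881, 0.0869, 0.3333]
tcp_rot: [3.139, -0.125, -0.001]
wrist_force: [1.1, 0.1, -2.7]
width: 0.103
```

```bash
python3 hang.py 38
```

```text
34.9333 [0.6880714  0.08690512 0.3336287 ] 0.10249130268057723 [ 0.19695551 -0.43810253 -2.38162233]
arm in hanger x 11.652461554345757 z 93.2721642408648 y 3.8763655969070046
```

View pics/w38.png

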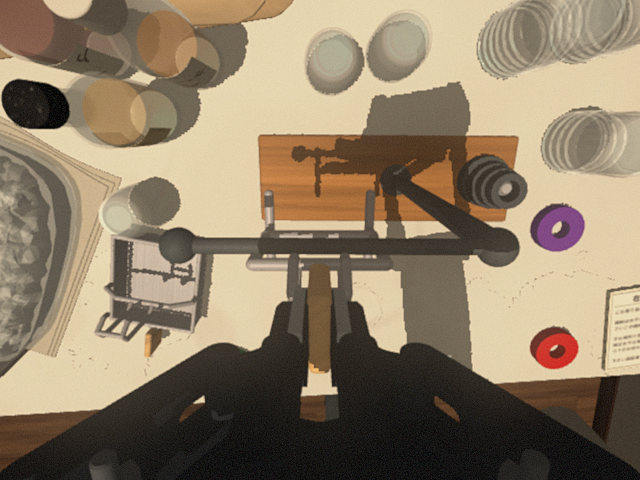

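View pics/s38.png

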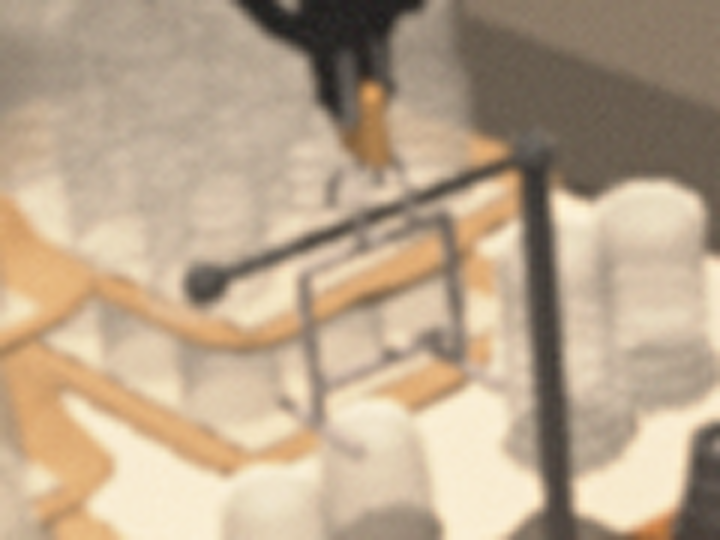

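Call:
{"api": "drive_tool", "payload": {"steps": [[[2.5,0,2.5],0],[[2,0,2.5],0],[[0,0,0],0],[[0,0,0],0]]}}

```text
time: 35.32
tool_pos: [0.6924, 0.0865, 0.328]
tcp_rot: [3.139, -0.125, -0.001]
wrist_force: [-0.4, -0.0, -2.4]
width: 0.099
```

```bash
python3 hang.py 39
```

```text
35.3667 [0.69248154 0.08650657 0.32825974] 0.09872097936269246 [-0.26863566  0.35271951 -2.4228093 ]
arm in hanger x 7.231358185393684 z 98.64316427152417 y 3.9238211727790446
```

Call:
{"api": "drive_tool", "payload": {"steps": [[[2,0,2.5],0],[[2,0,2.5],0],[[0,0,0],0],[[0,0,0],0]]}}

```text
time: 35.75
tool_pos: [0.6965, 0.0862, 0.323]
tcp_rot: [3.139, -0.125, -0.001]
wrist_force: [0.4, -0.5, -2.3]
width: 0.105
```

```bash
python3 hang.py 40
```

```text
35.8 [0.6964887  0.08618162 0.32320032] 0.09666159402471325 [ 0.39719813 -0.31154803 -3.03274061]
arm in hanger x 3.2098291034748767 z 103.70071777796464 y 3.927805299863372
```

View pics/w40.png

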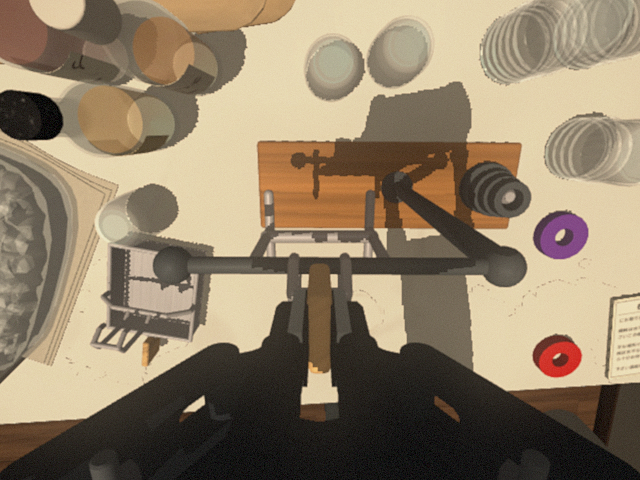

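View pics/s40.png

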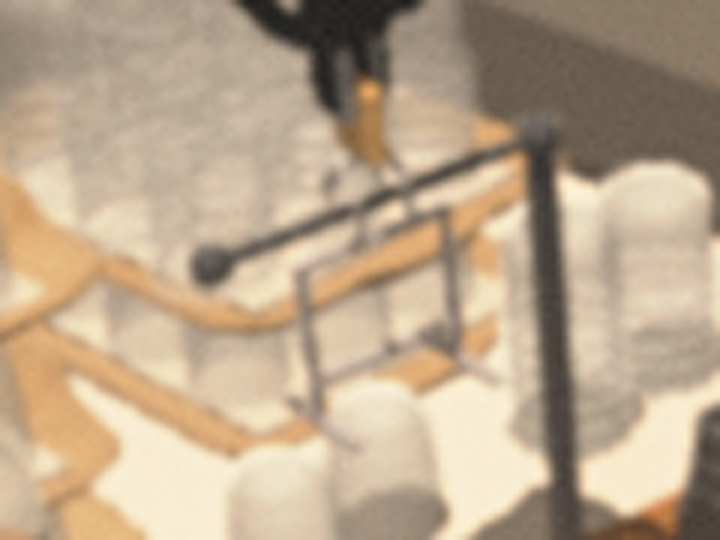

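Call:
{"api": "drive_tool", "payload": {"steps": [[[1.5,0,3],0],[[1,0,3],0],[[0,0,3],0],[[0,0,3],0],[[0,0,0],0],[[0,0,0],0]]}}

```text
time: 36.35
tool_pos: [0.6989, 0.086, 0.3112]
tcp_rot: [3.139, -0.125, -0.001]
wrist_force: [-0.0, 0.1, -2.6]
width: 0.1
```

```bash
python3 hang.py 41
```

```text
36.4 [0.69889065 0.08599881 0.31137841] 0.09659153615498808 [-0.70475632 -0.19448002 -2.5095258 ]
arm in hanger x 0.7936704092123865 z 115.5213136309267 y 3.9175034463212075
```

View pics/s41.png

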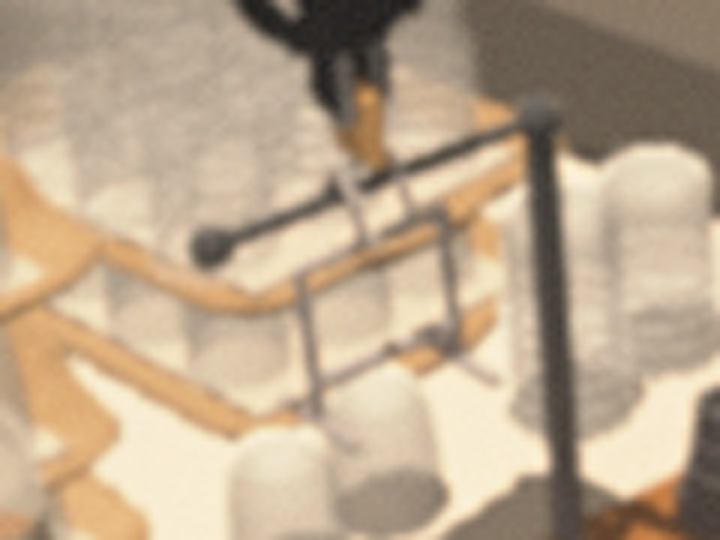

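View pics/w41.png

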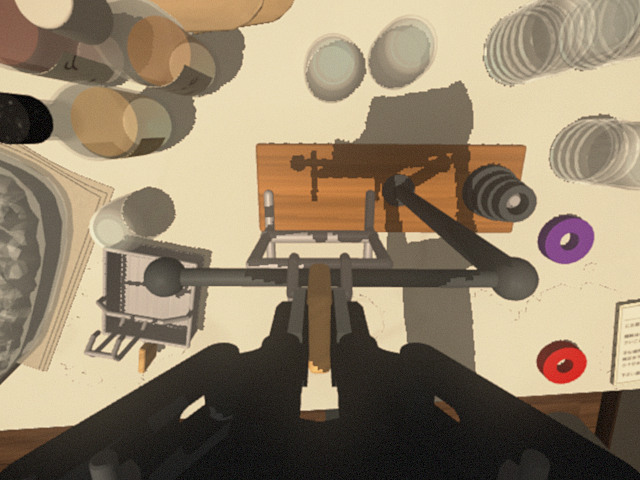

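Hooks are straddling the arm. I'll lower until they take the weight, then release.

Call:
{"api": "drive_tool", "payload": {"steps": [[[0,0,2],0],[[0,0,2],0],[[0,0,0],0],[[0,0,0],0]]}}

```text
time: 36.78
tool_pos: [0.7003, 0.086, 0.3089]
tcp_rot: [-3.139, 0.126, -0.006]
wrist_force: [3.8, 0.2, 1.9]
width: 0.1
```

Call:
{"api": "drive_tool", "payload": {"steps": [[[0,0,1.5],0],[[0,0,0],0],[[0,0,0],0]]}}

```text
time: 37.03
tool_pos: [0.7005, 0.086, 0.3086]
tcp_rot: [-3.139, 0.126, -0.008]
wrist_force: [3.2, -0.6, 5.4]
width: 0.1
```

Call:
{"api": "drive_tool", "payload": {"steps": [[[0,0,0],0],[[0,0,0],0],[[0,0,0],0],[[0,0,-10],0],[[0,0,-15],0],[[0,0,-20],0],[[0,0,-20],0],[[0,0,0],0]], "jaw": 0.5}}

```text
time: 37.7
tool_pos: [0.7005, 0.0862, 0.377]
tcp_rot: [-3.138, 0.125, -0.012]
wrist_force: [0.4, -0.3, 1.3]
width: 0.5
```

```bash
python3 hang.py 42
```

```text
37.75 [0.70019677 0.08615758 0.37485757] 0.4998754341841768 [-0.07733109 -0.14357231  0.41958578]
arm in hanger x -0.8543133464539245 z 52.05368929749732 y 3.5920295881331614
```

View pics/s42.png

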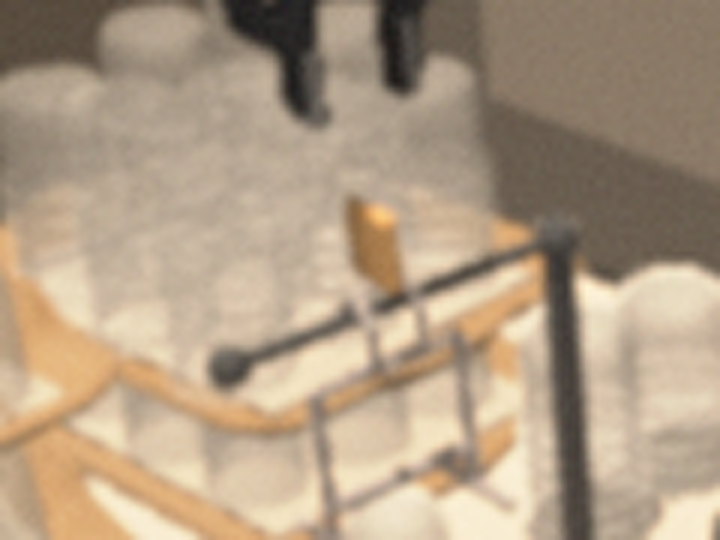

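View pics/w42.png

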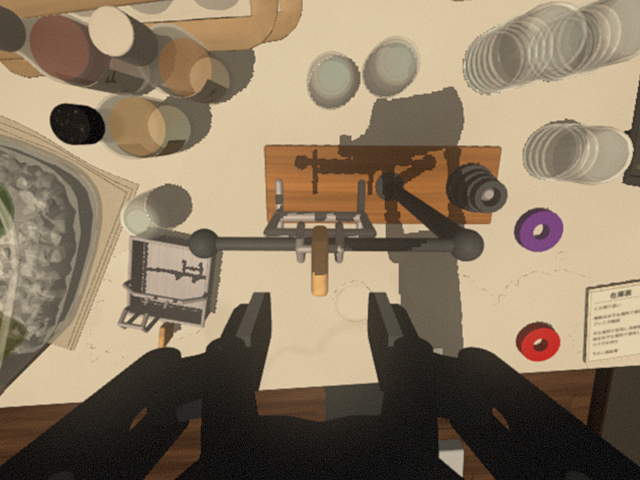

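Call:
{"api": "drive_tool", "payload": {"steps": [[[0,0,-25],0],[[-25,-10,0],0],[[-35,-14,0],0],[[-35,-14,0],0],[[-35,-14,0],0],[[-35,-14,0],0],[[-35,-14,0],0],[[-35,-14,0],0]]}}

```text
time: 38.47
tool_pos: [0.4698, 0.1987, 0.3939]
tcp_rot: [3.138, -0.126, -0.005]
wrist_force: [0.1, 0.6, -0.3]
width: 0.499
```

Call:
{"api": "drive_tool", "payload": {"steps": [[[-35,-14,20],0],[[0,0,30],0],[[0,0,30],0],[[0,0,30],0],[[0,0,0],0],[[0,0,0],0]]}}

```text
time: 38.97
tool_pos: [0.4372, 0.214, 0.2836]
tcp_rot: [3.136, -0.125, -0.01]
wrist_force: [0.3, -0.4, 0.7]
width: 0.503
```

```bash
python3 - <<'E'
from h import *
i,_=shot("wrist","w43")
s=bot.read_state();print(s['time'],s['tool_pos'],s['tcp_rot'],s['q'].round(2),s['wrist_force'])
E
```

```text
39.0167 [0.43887574 0.21459518 0.2861443 ] [ 3.13824873e+00 -1.25444791e-01 -2.82333392e-03] [ 0.4  -0.14  1.87  0.    1.42  2.05] [ 0.50328698 -0.07661247  0.58825921]
```

View pics/w43.png

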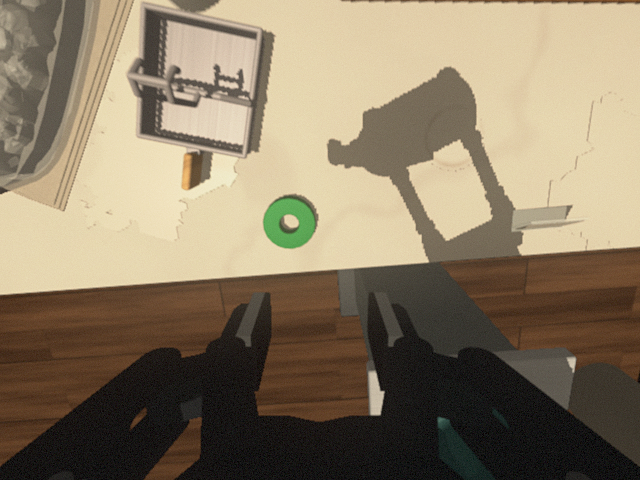

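```bash
python3 - <<'E'
from h import *
i=bot.camera_info("wrist")
c=[onplane(i,*p,.04) for p in [(143,4),(262,29),(246,155),(138,136)]]
for p in c:print(p)
print('ctr',np.mean(c,0))
e=c[0]-c[3];print('x edge yaw',np.degrees(np.arctan2(e[1],e[0])),np.linalg.norm(e));e=c[1]-c[2];print(np.degrees(np.arctan2(e[1],e[0])),np.linalg.norm(e))
e=c[0]-c[1];print('y edge yaw',np.degrees(np.arctan2(-e[0],e[1])),np.linalg.norm(e));e=c[3]-c[2];print(np.degrees(np.arctan2(-e[0],e[1])),np.linalg.norm(e))
print('tab',onplane(i,190,169,.053),'green',onplane(i,290,223,.01))
im=cv2.imread("pics/w43.png");cv2.imwrite("pics/w43z.png",cv2.resize(im[0:200,120:290],None,fx=4,fy=3,interpolation=cv2.INTER_CUBIC))
E
```

```text
[0.65459771 0.38023247 0.04      ]
[0.62210685 0.26032703 0.04      ]
[0.49499409 0.29542765 0.04      ]
[0.52591144 0.41577625 0.04      ]
ctr [0.57440252 0.33794085 0.04      ]
x edge yaw -15.440417250196974 0.13350475029941758
-15.43683257444227 0.13187004265939725
y edge yaw -15.161399189954018 0.12422950379230101
-14.407626333068789 0.12425646742969065
tab [0.48531209 0.35867838 0.053     ] green [0.40209255 0.2559897  0.01      ]
```

View pics/w43z.png

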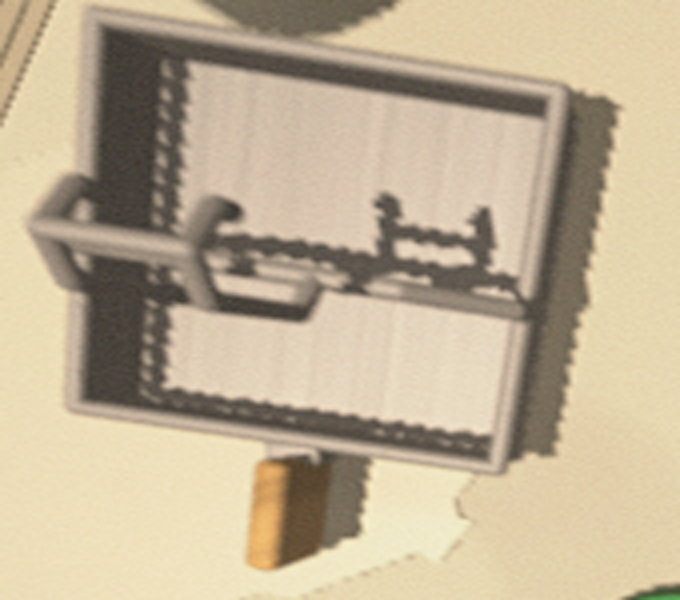

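Call:
{"api": "drive_tool", "payload": {"steps": [[[0,0,0],-7.1],[[0,0,0],-7.1],[[0,0,0],-7.1],[[0,0,0],-7.1],[[0,0,0],-7.1],[[0,0,0],-7.1],[[0,0,0],-7.1],[[0,0,0],-7.1]]}}

```text
time: 39.68
tool_pos: [0.4411, 0.2153, 0.2897]
tcp_rot: [2.817, 1.39, 0.007]
wrist_force: [-0.6, 0.4, 0.1]
width: 0.501
```

Call:
{"api": "drive_tool", "payload": {"steps": [[[0,0,0],-7.1],[[0,0,0],-7.1],[[0,0,0],-7.1],[[0,0,0],-7.1],[[0,0,0],-7.1],[[0,0,0],-7.1],[[0,0,0],-7.1],[[0,0,0],-7.1]]}}

```text
time: 40.35
tool_pos: [0.4411, 0.2153, 0.2897]
tcp_rot: [1.815, 2.561, 0.006]
wrist_force: [-0.0, -0.8, 0.5]
width: 0.501
```

Call:
{"api": "drive_tool", "payload": {"steps": [[[0,0,0],-7.1],[[0,0,0],-7.1],[[0,0,0],-7.1],[[0,0,0],-7.1],[[0,0,0],-7.1],[[0,0,0],-7.1],[[0,0,0],-7.1],[[0,0,0],-6]]}}

```text
time: 41.02
tool_pos: [0.4411, 0.2153, 0.2897]
tcp_rot: [0.409, 3.111, 0.004]
wrist_force: [0.5, 1.4, -0.8]
width: 0.5
```

Call:
{"api": "drive_tool", "payload": {"steps": [[[0,0,0],0],[[0,0,0],0]]}}

```text
time: 41.18
tool_pos: [0.4407, 0.2152, 0.2889]
tcp_rot: [0.422, 3.11, 0.003]
wrist_force: [-0.3, 0.2, 0.1]
width: 0.501
```

```bash
python3 - <<'E'
from h import *
s=bot.read_state();T=s['tool_pos'];Rm=R.from_rotvec(s['tcp_rot']).as_matrix();print(s['time'],T,s['q'].round(2),np.degrees(np.arctan2(Rm[1,0],Rm[0,0])))
print('tool delta',1000*Rm.T@(np.array([.4837,.3626,T[2]])-T))
E
```

```text
41.1833 [0.44067349 0.21517053 0.28885948] [ 0.4  -0.14  1.86  0.    1.42 -0.9 ] 164.52814112860008
tool delta [ -2.1382633  153.56444309   0.34692882]
```

Call:
{"api": "drive_tool", "payload": {"steps": [[[-2,30,0],0],[[0,31,0],0],[[0,31,0],0],[[0,31,0],0],[[0,30.5,0],0],[[0,0,30],0],[[0,0,30],0],[[0,0,30],0]]}}

```text
time: 41.85
tool_pos: [0.483, 0.3639, 0.1972]
tcp_rot: [0.421, 3.111, 0.003]
wrist_force: [-0.8, -0.6, -0.9]
width: 0.499
```

Call:
{"api": "drive_tool", "payload": {"steps": [[[0,0,30],0],[[0,0,30],0],[[0,0,20],0],[[0,0,0],0],[[0,0,0],0]]}}

```text
time: 42.27
tool_pos: [0.4814, 0.3621, 0.116]
tcp_rot: [-0.42, -3.112, 0.002]
wrist_force: [0.8, 0.6, 0.5]
width: 0.503
```

```bash
python3 - <<'E'
from h import *
i,_=shot("wrist","w44")
s=bot.read_state();T=s['tool_pos'];Rm=R.from_rotvec(s['tcp_rot']).as_matrix();print(s['time'],T,s['q'].round(2),np.degrees(np.arctan2(Rm[1,0],Rm[0,0])))
print(proj(i,[T[0],T[1],.053]))
E
```

```text
42.3167 [0.48267469 0.36292671 0.11785333] [ 0.6   0.19  1.84 -0.    1.11 -0.7 ] 164.6365573374942
[320.08880476 241.5389988 ]
```

View pics/w44.png

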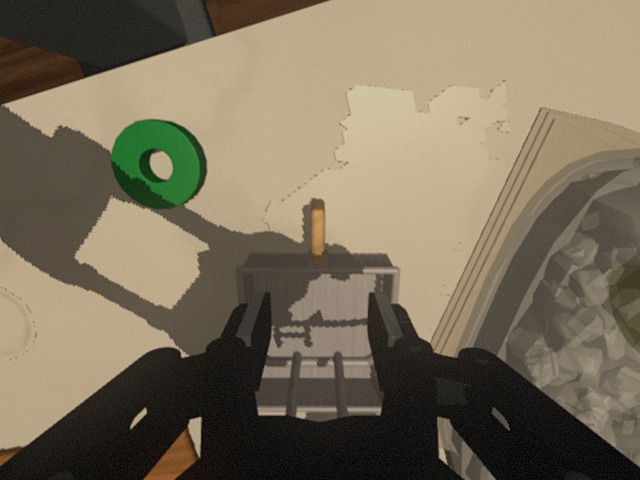

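```bash
python3 - <<'E'
from h import *
i=bot.camera_info("wrist");s=bot.read_state();T=s['tool_pos'];Rm=R.from_rotvec(s['tcp_rot']).as_matrix()
im=cv2.imread("pics/w44.png");cv2.imwrite("pics/w44z.png",cv2.resize(im[180:320,230:410],None,fx=4,fy=4,interpolation=cv2.INTER_CUBIC))
for n,u,v,z in [('tabfar',318.5,199,.053),('tabfar2',318.5,207,.053),('tabin',319,256,.053),('tabin',319,262,.053),('rim',318,253,.04),('rimL',238,254,.04),('rimR',399,254,.04)]:
    print(n,(1000*Rm.T@(onplane(i,u,v,z)-T)).round(1))
E
```

```text
tabfar [29.2  0.2 64.8]
tabfar2 [23.6  0.2 64.8]
tabin [-12.7   0.5  64.9]
tabin [-17.4   0.5  64.9]
rim [-15.   -0.3  77.9]
rimL [-15.8 -61.5  77.8]
rimR [-15.8  61.8  77.9]
```

View pics/w44z.png

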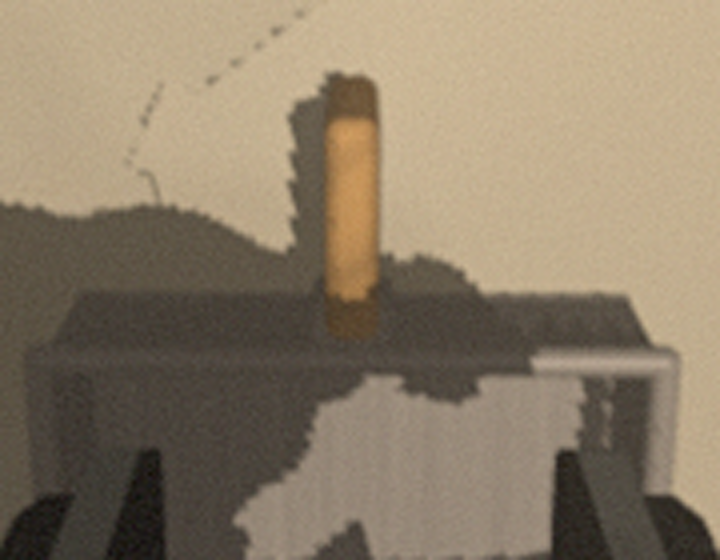

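Call:
{"api": "drive_tool", "payload": {"steps": [[[2,0,30],0],[[0,0,30],0],[[0,0,30],0],[[0,0,25],0],[[0,0,10],0],[[0,0,0],0],[[0,0,0],0]], "jaw": 0.4}}

```text
time: 42.9
tool_pos: [0.4813, 0.3639, -0.0066]
tcp_rot: [0.418, 3.112, 0.003]
wrist_force: [0.8, 0.1, 0.4]
width: 0.4
```

```bash
python3 - <<'E'
from h import *
i,_=shot("wrist","w45")
s=bot.read_state();T=s['tool_pos'];print(s['time'],T,s['wrist_force'])
E
```

```text
42.95 [ 0.48195904  0.36438801 -0.00577482] [ 0.2170227  -0.57411644 -0.60784665]
```

View pics/w45.png

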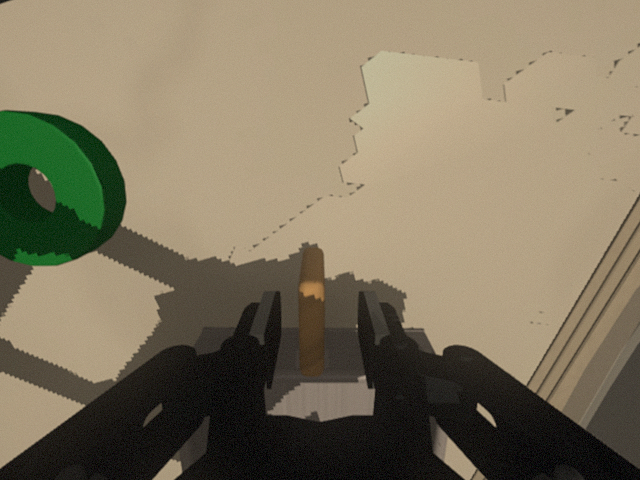

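Call:
{"api": "drive_tool", "payload": {"steps": [[[0,-2.5,5],0],[[0,0,0],0],[[0,0,0],0]]}}

```text
time: 43.2
tool_pos: [0.4797, 0.3608, -0.0124]
tcp_rot: [0.418, 3.112, 0.002]
wrist_force: [0.4, 0.7, -0.6]
width: 0.404
```

Call:
{"api": "drive_tool", "payload": {"steps": [[[0,0,0],0],[[0,0,0],0],[[0,0,0],0],[[0,0,0],0],[[0,0,0],0],[[0,0,0],0]], "jaw": 0, "force": 120}}

```text
time: 43.7
tool_pos: [0.4794, 0.3607, -0.0127]
tcp_rot: [0.418, 3.113, 0.001]
wrist_force: [-0.9, -1.2, 5.4]
width: 0.091
```

```bash
python3 - <<'E'
from h import *
i,_=shot("wrist","w46")
s=bot.read_state();T=s['tool_pos'];print(s['time'],T,s['wrist_force'],s['torque'],s['width'])
E
```

```text
43.75 [ 0.47940085  0.36067233 -0.01268494] [-2.11187528 -1.1969699   6.37506578] [-0.22425172  0.23758453 -0.06675588] 0.09507212009283976
```

View pics/w46.png

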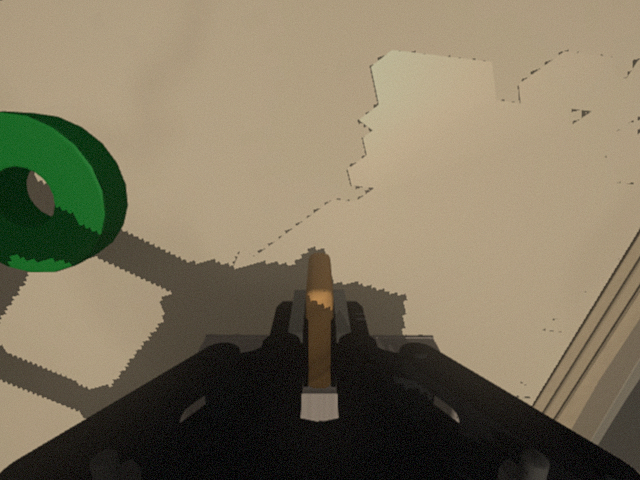

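Call:
{"api": "drive_tool", "payload": {"steps": [[[0,0,-5],0],[[0,0,-10],0],[[0,0,-15],0],[[0,0,-10],0],[[0,0,0],0],[[0,0,0],0],[[0,0,0],0]]}}

```text
time: 44.33
tool_pos: [0.4787, 0.3603, 0.0262]
tcp_rot: [-0.417, -3.113, 0.001]
wrist_force: [-0.0, -0.1, -2.7]
width: 0.092
```

```bash
python3 - <<'E'
from h import *
s=bot.read_state();T=s['tool_pos'];print(s['time'],T,s['wrist_force'],s['torque'],s['width'])
shot("top","t47",(160,160,320,280),5);shot("scene","s47",(140,180,330,400),3.2);shot("scene","s47b",(200,190,300,290),6)
E
```

```text
44.3333 [0.47872134 0.36026528 0.02616991] [-0.0109586  -0.09382575 -2.70384111] [0.05523647 0.2898301  0.00979682] 0.09225615746800432
```

View pics/t47.png

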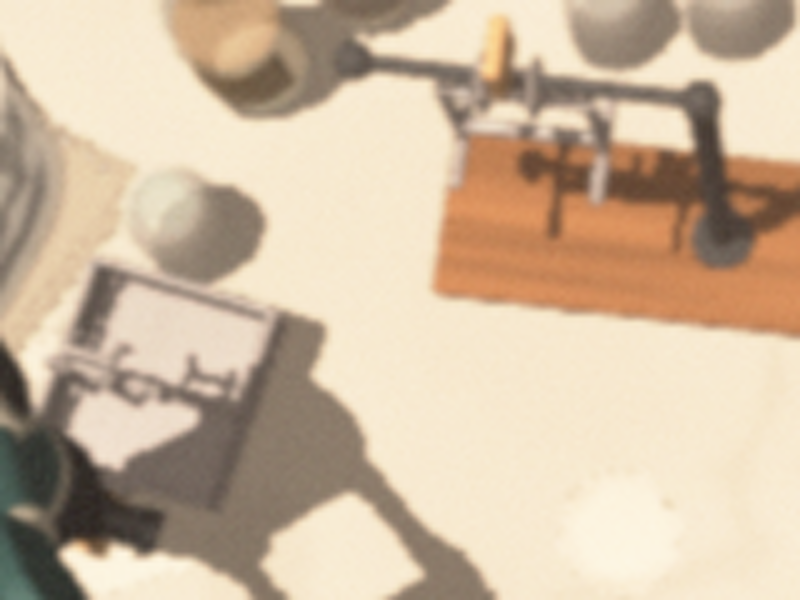

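View pics/s47.png

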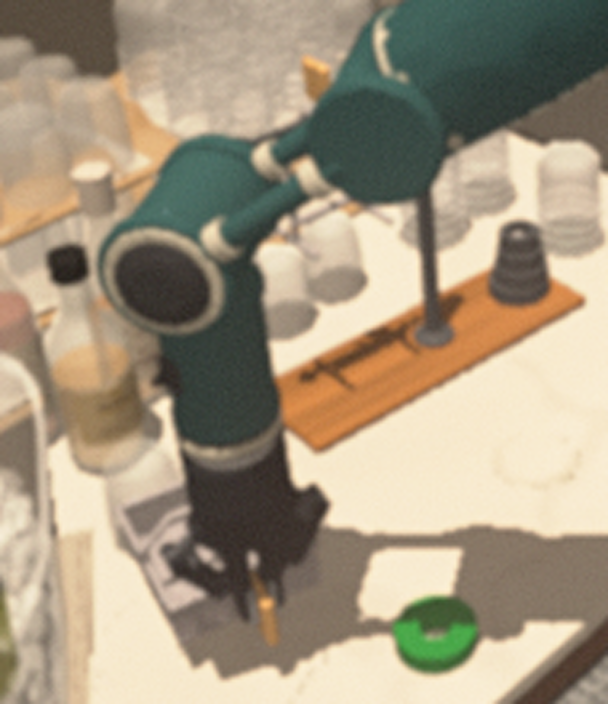

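View pics/s47b.png

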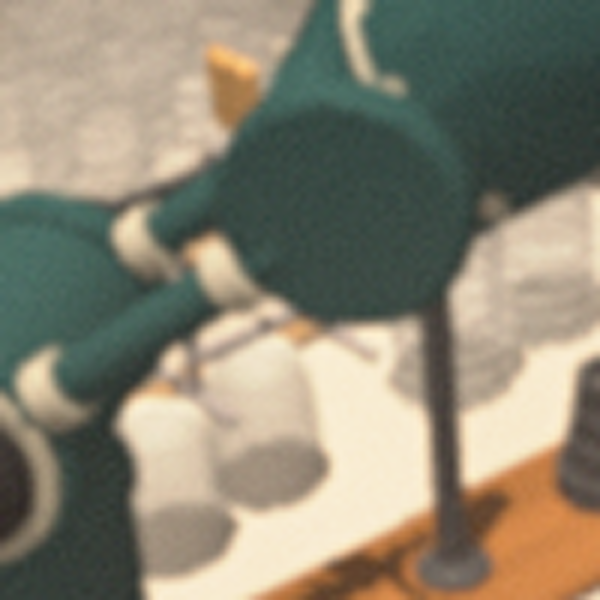

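```bash
python3 - <<'E'
from h import *
i=bot.camera_info("top")
for n,u,v,z in [('bar',266,186,.2163),('footL',251.4,196.5,.194),('footR',279.6,199.6,.194),('tab',259.3,168.5,.363),('armL',160+375/5,160+63/5,.31),('armR',160+650/5,160+95/5,.31)]:
    print(n,onplane(i,u,v,z))
E
```

```text
bar [0.69785368 0.08435849 0.2163    ]
footL [0.67093682 0.12874078 0.194     ]
footR [0.66422737 0.04502902 0.194     ]
tab [0.69970002 0.08411023 0.363     ]
armL [0.70418321 0.15755753 0.31      ]
armR [0.6911346  0.00747391 0.31      ]
```

Call:
{"api": "drive_tool", "payload": {"steps": [[[0,0,-20],0],[[0,0,-25],0],[[0,0,-21],0],[[-8,-28,0],0],[[-8,-28,0],0],[[-8,-28,0],0],[[-3,-12,0],-3.6],[[0,0,0],-3.6]]}}

```text
time: 45.15
tool_pos: [0.4787, 0.2575, 0.0914]
tcp_rot: [-0.22, -3.132, 0.004]
wrist_force: [-0.1, 0.8, -3.0]
width: 0.099
```

Call:
{"api": "drive_tool", "payload": {"steps": [[[0,0,0],-3.6],[[0,0,0],0],[[0,0,0],0]]}}

```text
time: 45.4
tool_pos: [0.4795, 0.2605, 0.092]
tcp_rot: [-0.126, -3.138, 0.001]
wrist_force: [0.3, 0.2, -2.9]
width: 0.096
```

```bash
cat > bk.py <<'E'
from h import *
import sys
s=bot.read_state();T=s['tool_pos'];Rm=R.from_rotvec(s['tcp_rot']).as_matrix();print(s['time'],T.round(4),s['wrist_force'].round(1),s['torque'].round(2),s['width'],np.degrees(np.arctan2(Rm[1,0],Rm[0,0])))
bar=np.array([.699,.085,.2163]);h=Rm.T@(bar-T)
print('bar ahead of hook',-1000*h[0]-87.5,'lateral toolY',1000*h[1],'seat lift',1000*(T[2]+.1564-bar[2]))
n=sys.argv[1]
shot("wrist","w"+n);shot("scene","s"+n,(150,170,310,290),5);shot("top","t"+n,(180,140,340,260),5)
E
python3 bk.py 48
```

```text
45.4 [0.4795 0.2605 0.092 ] [ 0.3  0.2 -2.9] [ 0.01  0.22 -0.  ] 0.09585508521287538 175.41664368458925
bar ahead of hook 145.21002796830192 lateral toolY -157.44876160419088 seat lift 32.1088781561856
```

View pics/s48.png

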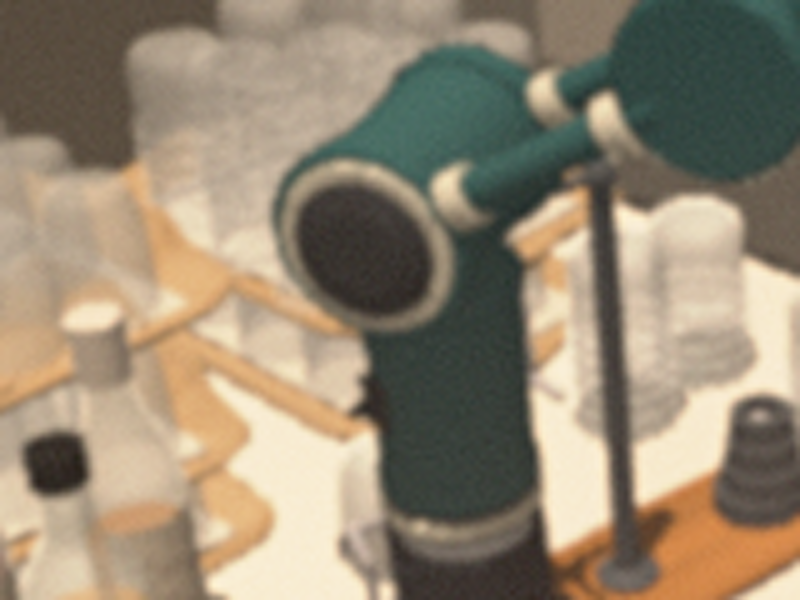

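View pics/t48.png

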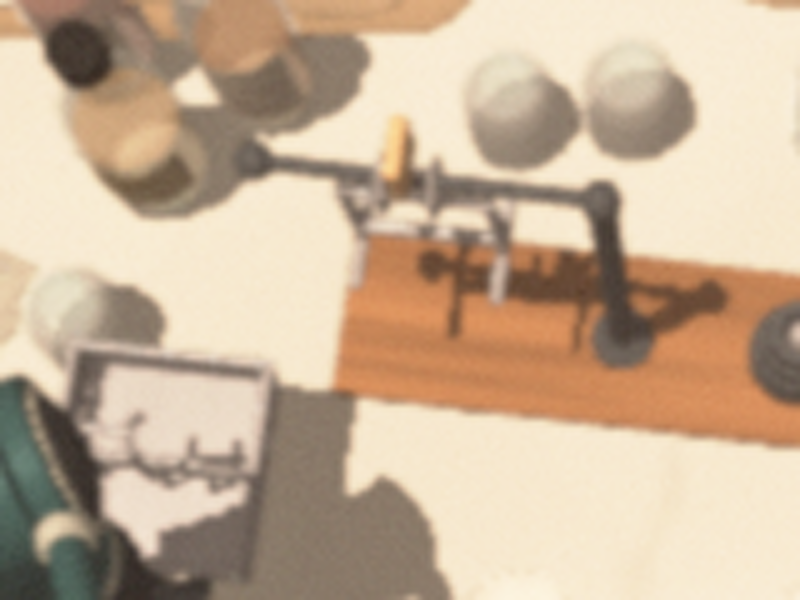

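Call:
{"api": "drive_tool", "payload": {"steps": [[[0,-25,0],0],[[0,-35,0],0],[[0,-35,0],0],[[0,-35,0],0],[[0,-27,0],0],[[-20,0,0],0],[[-25,0,0],0],[[-25,0,0],0]]}}

```text
time: 46.22
tool_pos: [0.5378, 0.0981, 0.0926]
tcp_rot: [0.125, 3.139, -0.0]
wrist_force: [-0.4, 0.9, -1.7]
width: 0.094
```

Call:
{"api": "drive_tool", "payload": {"steps": [[[0,0,0],0],[[0,0,0],0],[[0,0,0],0]]}}

```text
time: 46.47
tool_pos: [0.5365, 0.0989, 0.092]
tcp_rot: [-0.123, -3.137, 0.0]
wrist_force: [-0.7, 0.1, -2.3]
width: 0.097
```

```bash
python3 bk.py 49
```

```text
46.4667 [0.5365 0.0989 0.092 ] [-0.7  0.1 -2.3] [-0.    0.22 -0.01] 0.09727173611479183 175.5126999643244
bar ahead of hook 75.3379554538937 lateral toolY -1.1827838215486697 seat lift 32.074300824856735
```

View pics/s49.png

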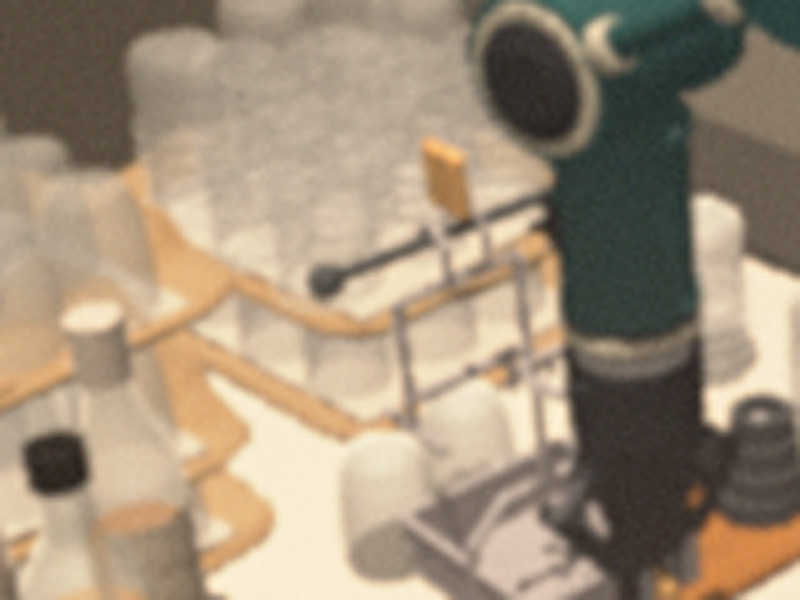

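View pics/t49.png

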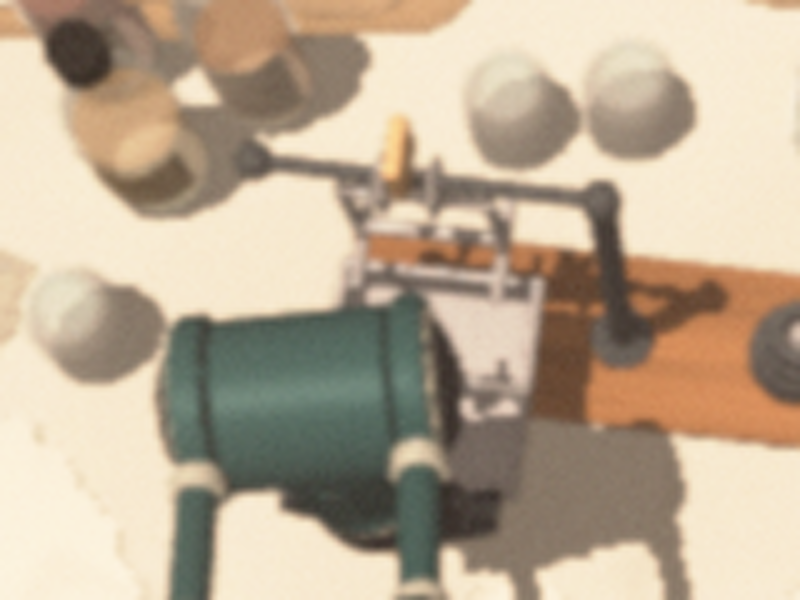

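View pics/w49.png

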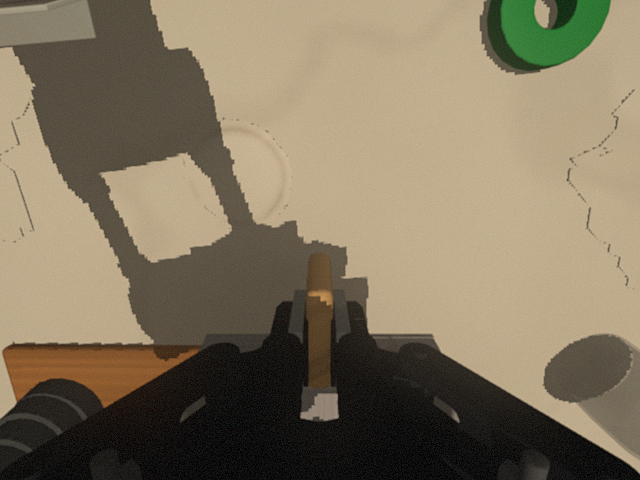

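```bash
python3 - <<'E'
from h import *
i=bot.camera_info("top");j=bot.camera_info("scene")
s=bot.read_state();T=s['tool_pos'];ah=np.array([.997,-.079,0]);lf=np.array([.079,.997,0])
B=T+ah*.0955;B[2]=T[2]+.0127
def p(x,y,z):
    P=B+ah*x+lf*y+np.array([0,0,z]);a=proj(i,P);b=proj(j,P);return ((a-[180,140])*5).round(),((b-[150,170])*5).round()
print('front rim L/R',p(.065,.06,.04),p(.065,-.06,.04))
print('hook apex L,R',p(-.008,.014,.155),p(-.008,-.014,.155),'arch bar',p(-.008,0,.0747),'tipL',p(.004,.014,.13))
for n,P in dict(barL=[.699+.003,.085+.038,.2163],barR=[.699-.003,.085-.038,.2163]).items():
    print(n,((proj(i,P)-[180,140])*5).round(),((proj(j,P)-[150,170])*5).round())
E
python3 - <<'E'
import cv2
im=cv2.imread("pics/s49.png");cv2.imwrite("pics/s49z.png",cv2.resize(im[200:600,330:700],None,fx=2,fy=2,interpolation=cv2.INTER_CUBIC))
E
```

```text
front rim L/R (array([344., 257.]), array([397., 512.])) (array([538., 278.]), array([558., 435.]))
hook apex L,R (array([375., 331.]), array([518., 363.])) (array([424., 337.]), array([557., 345.])) arch bar (array([418., 368.]), array([549., 473.])) tipL (array([384., 322.]), array([509., 393.]))
barL [364. 221.] [414. 394.]
barR [494. 235.] [519. 346.]
```

View pics/s49z.png

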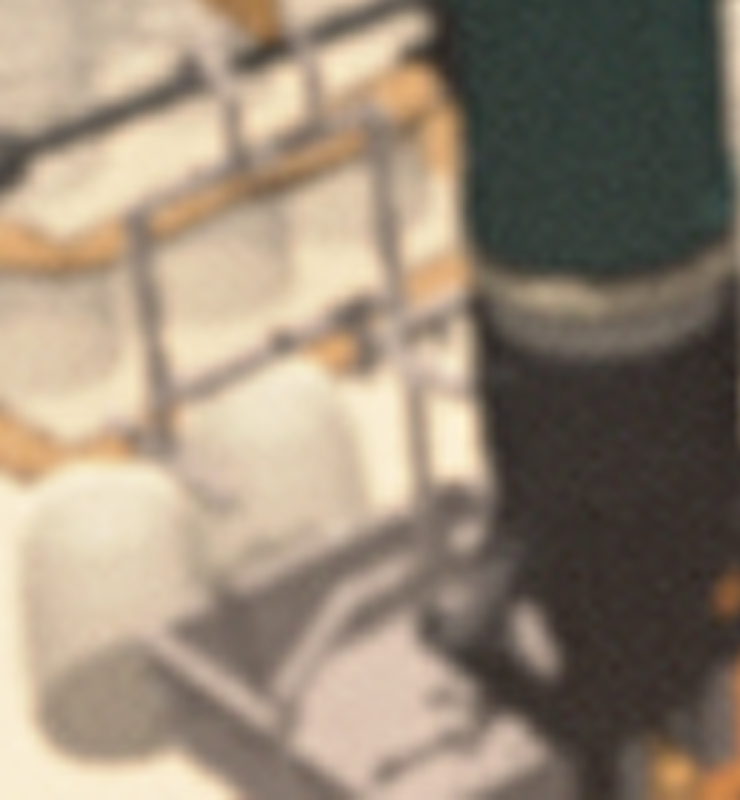

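```bash
python3 - <<'E'
import cv2
im=cv2.imread("pics/t49.png");cv2.imwrite("pics/t49z.png",cv2.resize(im[150:330,300:600],None,fx=2.6,fy=2.6,interpolation=cv2.INTER_CUBIC))
E
```

```text
(no output)
```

View pics/t49z.png

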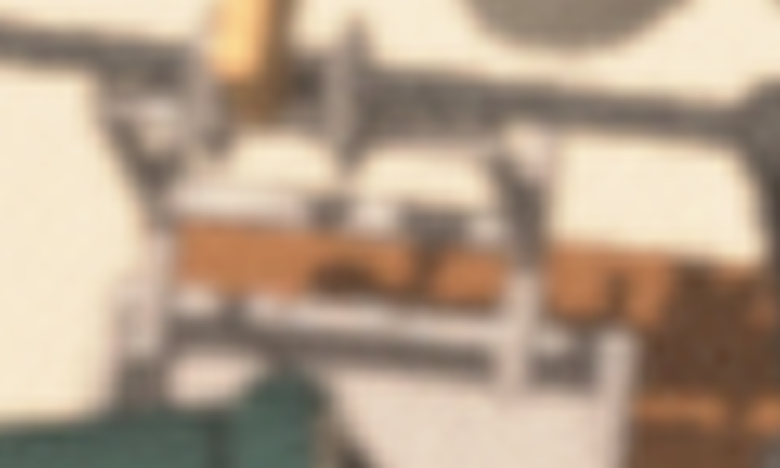

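Call:
{"api": "drive_tool", "payload": {"steps": [[[-10,-1,0],0],[[-15,0,0],0],[[-15,0,0],0],[[-10,0,0],0],[[0,0,0],0],[[0,0,0],0]]}}

```text
time: 47.12
tool_pos: [0.5873, 0.0938, 0.0924]
tcp_rot: [-0.123, -3.139, 0.0]
wrist_force: [0.3, -0.1, -2.6]
width: 0.092
```

```bash
python3 bk.py 50; python3 - <<'E'
import cv2
im=cv2.imread("pics/s50.png");cv2.imwrite("pics/s50z.png",cv2.resize(im[200:600,330:700],None,fx=2,fy=2,interpolation=cv2.INTER_CUBIC))
E
```

```text
47.1167 [0.5873 0.0938 0.0924] [ 0.3 -0.1 -2.6] [ 0.04  0.26 -0.05] 0.09181164861583814 175.51376414632406
bar ahead of hook 24.50137768224367 lateral toolY -0.08253346077903288 seat lift 32.49252343675646
```

View pics/s50z.png

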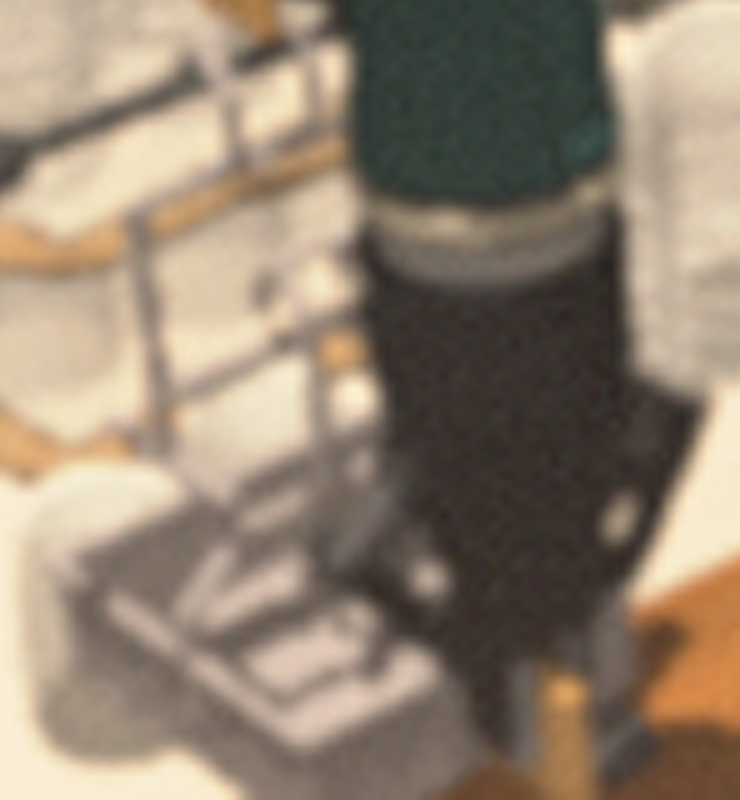

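View pics/t50.png

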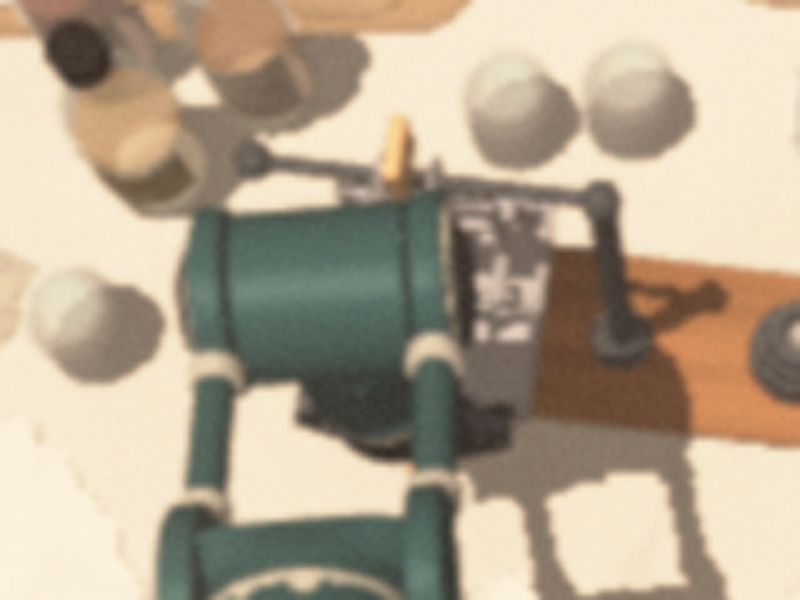

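```bash
python3 - <<'E'
from h import *
i=bot.camera_info("top");j=bot.camera_info("scene")
def tri(a,b):
    p,d=ray(i,*a);q,e=ray(j,*b);M=np.c_[d,-e];t=np.linalg.lstsq(M,q-p,rcond=None)[0];return p+d*t[0],q+e*t[1]
print(tri((180+168/5,140+395/5),(150+535/5,170+80/5)))
print('s48/t?')
for z in (.3,.35,.4,.45): print(z,onplane(i,260,140+205/5,z),onplane(i,260,140+385/5,z))
E
```

```text
(array([0.53502494, 0.16286838, 0.47955475]), array([0.5275143 , 0.15611517, 0.47616631]))
s48/t?
0.3 [0.68588179 0.08995441 0.3       ] [0.58490009 0.08417611 0.3       ]
0.35 [0.66999476 0.08233467 0.35      ] [0.57326868 0.07679988 0.35      ]
0.4 [0.65410772 0.07471493 0.4       ] [0.56163727 0.06942365 0.4       ]
0.45 [0.63822069 0.06709519 0.45      ] [0.55000586 0.06204742 0.45      ]
```

Call:
{"api": "drive_tool", "payload": {"steps": [[[-8,0,0],0],[[-8,0,0],0],[[-8,0,0],0],[[0,0,0],0],[[0,0,0],0]]}}

```text
time: 47.68
tool_pos: [0.6119, 0.0919, 0.0926]
tcp_rot: [0.123, 3.139, 0.0]
wrist_force: [-0.3, -0.3, -2.8]
width: 0.096
```

```bash
python3 bk.py 51; python3 - <<'E'
import cv2
im=cv2.imread("pics/s51.png");cv2.imwrite("pics/s51z.png",cv2.resize(im[200:600,330:700],None,fx=2,fy=2,interpolation=cv2.INTER_CUBIC))
E
```

```text
47.6833 [0.6119 0.0919 0.0926] [-0.3 -0.3 -2.8] [ 0.    0.22 -0.01] 0.09641520933228233 175.50627636623173
bar ahead of hook -0.06935229093815565 lateral toolY -0.07136636287926128 seat lift 32.7154066845651
```

View pics/s51z.png

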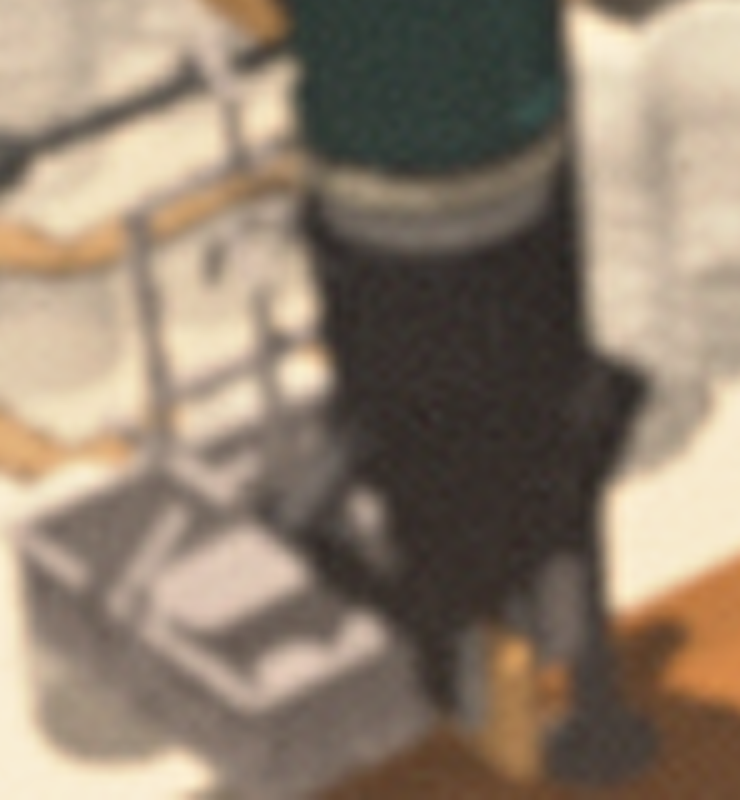

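```bash
python3 - <<'E'
from h import *
j=bot.camera_info("scene")
s=bot.read_state();T=s['tool_pos'];ah=np.array([.997,-.079,0]);lf=np.array([.079,.997,0])
K=T+ah*.0875;K[2]=T[2]+.1564
def p(P): return (((proj(j,P)-[150,170])*5-[330,200])*2).round()
for n,(x,y,z) in dict(tipL=(.012,.014,-.012),apexL=(0,.014,.0113),stemL=(-.012,.014,-.03),archc=(0,0,-.069)).items(): print(n,p(K+ah*x+lf*y+np.array([0,0,z])))
B=np.array([.699,.085,.2163])
for y in (.038,.014,0,-.014): print('bar',y,p(B+lf*y))
E
```

```text
tipL [207. 284.]
apexL [223. 229.]
stemL [261. 366.]
archc [288. 444.]
bar 0.038 [168. 387.]
bar 0.014 [236. 357.]
bar 0 [275. 339.]
bar -0.014 [313. 322.]
```

Call:
{"api": "drive_tool", "payload": {"steps": [[[0,0,6],0],[[0,0,6],0],[[0,0,6],0],[[0,0,6],0],[[0,0,0],0],[[0,0,0],0]]}}

```text
time: 48.33
tool_pos: [0.6102, 0.0919, 0.0674]
tcp_rot: [-0.123, -3.137, 0.001]
wrist_force: [-0.2, -0.5, -3.1]
width: 0.096
```

```bash
python3 bk.py 52; python3 - <<'E'
import cv2
im=cv2.imread("pics/s52.png");cv2.imwrite("pics/s52z.png",cv2.resize(im[200:600,330:700],None,fx=2,fy=2,interpolation=cv2.INTER_CUBIC))
E
```

```text
48.3333 [0.6102 0.0919 0.0674] [-0.2 -0.5 -3.1] [-0.    0.22 -0.04] 0.09607350315405142 175.52566643687416
bar ahead of hook 1.296337430788185 lateral toolY -0.023966642113854013 seat lift 7.498129857200608
```

View pics/s52z.png

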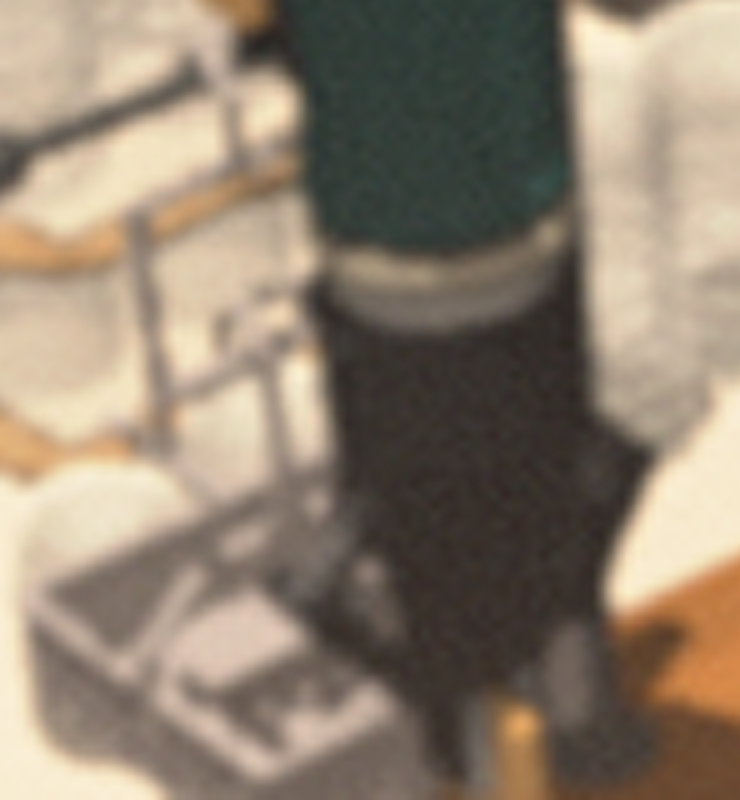

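Call:
{"api": "drive_tool", "payload": {"steps": [[[-1,0,3],0],[[0,0,3],0],[[0,0,0],0],[[0,0,0],0]]}}

```text
time: 48.82
tool_pos: [0.6118, 0.0919, 0.0622]
tcp_rot: [-0.123, -3.139, 0.0]
wrist_force: [-0.9, -0.3, -3.5]
width: 0.097
```

Call:
{"api": "drive_tool", "payload": {"steps": [[[0,0,2],0],[[0,0,0],0],[[0,0,0],0]]}}

```text
time: 49.07
tool_pos: [0.612, 0.0919, 0.0604]
tcp_rot: [-0.123, -3.139, 0.0]
wrist_force: [-1.0, -0.2, -2.7]
width: 0.093
```

```bash
python3 bk.py 53
```

```text
49.0667 [0.612  0.0919 0.0604] [-1.  -0.2 -2.7] [ 0.1   0.29 -0.06] 0.09285453086557154 175.52271979874817
bar ahead of hook -0.24294544873252732 lateral toolY -0.09646088340143905 seat lift 0.4985070730211816
```

Call:
{"api": "drive_tool", "payload": {"steps": [[[0,0,1.5],0],[[0,0,0],0],[[0,0,1.5],0],[[0,0,0],0],[[0,0,0],0]]}}

```text
time: 49.63
tool_pos: [0.6132, 0.092, 0.0585]
tcp_rot: [0.123, 3.137, 0.0]
wrist_force: [1.0, -0.1, 3.0]
width: 0.094
```

```bash
python3 bk.py 54; python3 - <<'E'
import cv2
im=cv2.imread("pics/s54.png");cv2.imwrite("pics/s54z.png",cv2.resize(im[200:600,330:700],None,fx=2,fy=2,interpolation=cv2.INTER_CUBIC))
E
```

```text
49.6333 [0.6132 0.092  0.0585] [ 1.  -0.1  3. ] [-0.06 -0.96 -0.03] 0.09406355302113456 175.52315179045812
bar ahead of hook -1.0665208963159216 lateral toolY -0.2283236043388286 seat lift -1.387156879337742
```

View pics/s54z.png

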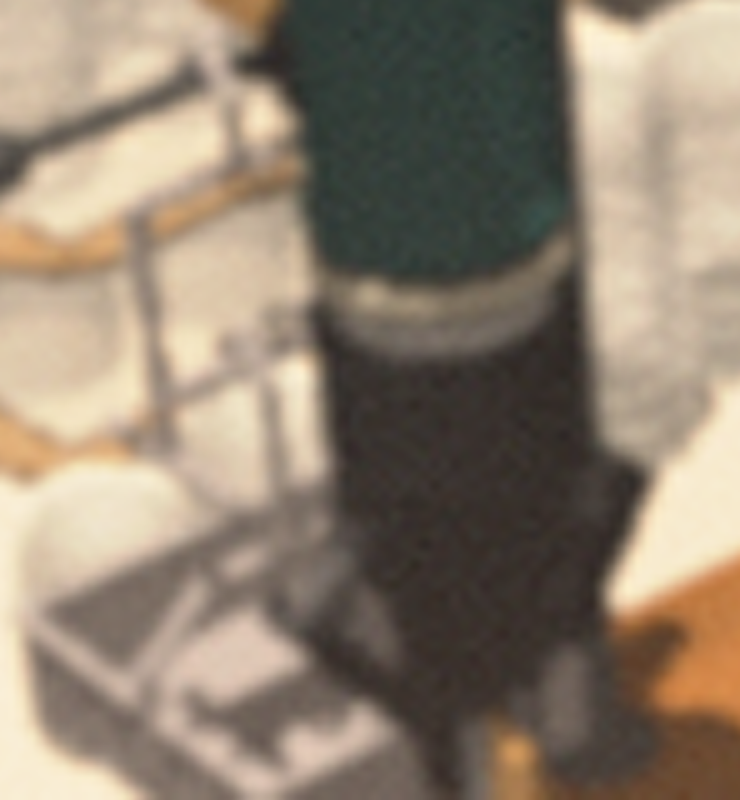

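Call:
{"api": "drive_tool", "payload": {"steps": [[[0,0,0],0],[[0,0,0],0],[[0,0,0],0],[[0,0,0],0],[[0,0,0],0],[[0,0,0],0]], "jaw": 0.4}}

```text
time: 50.28
tool_pos: [0.6118, 0.0919, 0.0572]
tcp_rot: [-0.123, -3.139, 0.0]
wrist_force: [-0.1, -0.0, -0.2]
width: 0.402
```

```bash
python3 bk.py 55; python3 - <<'E'
import cv2
im=cv2.imread("pics/s55.png");cv2.imwrite("pics/s55z.png",cv2.resize(im[200:600,330:700],None,fx=2,fy=2,interpolation=cv2.INTER_CUBIC))
E
```

```text
50.2833 [0.6118 0.0919 0.0572] [-0.1 -0.  -0.2] [-0.02 -0.04 -0.04] 0.4016899454629658 175.5262048347211
bar ahead of hook -0.15699843144960823 lateral toolY -0.0945289424976864 seat lift -2.6616403768628394
```

View pics/w55.png

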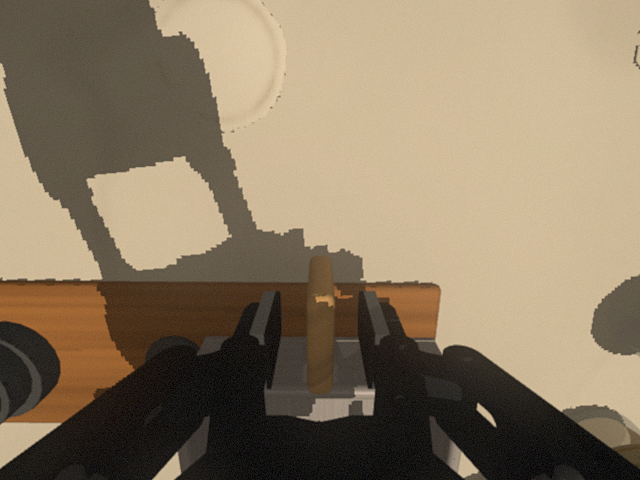

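View pics/s55z.png

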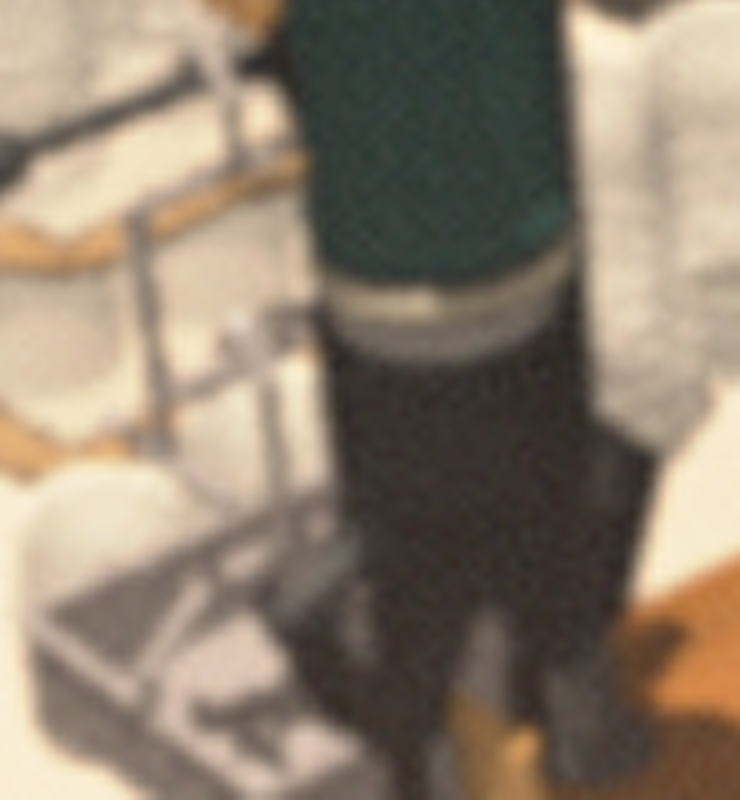

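Released, with the basket hanging freely. Backing straight out along the tab.

Call:
{"api": "drive_tool", "payload": {"steps": [[[10,0,0],0],[[15,0,0],0],[[20,0,0],0],[[30,0,0],0],[[35,0,0],0],[[35,0,0],0],[[10,0,-10],0],[[0,0,0],0]]}}

```text
time: 51.1
tool_pos: [0.4538, 0.1041, 0.0676]
tcp_rot: [-0.121, -3.138, 0.0]
wrist_force: [0.4, -0.5, -0.3]
width: 0.404
```

Call:
{"api": "drive_tool", "payload": {"steps": [[[0,30,-30],0],[[0,35,-30],0],[[0,35,0],0],[[0,35,0],0],[[0,35,0],0],[[0,35,0],0],[[0,0,0],0],[[0,0,0],0]]}}

```text
time: 51.77
tool_pos: [0.4739, 0.3064, 0.1241]
tcp_rot: [0.118, 3.138, 0.001]
wrist_force: [0.1, -0.5, -0.8]
width: 0.402
```

```bash
python3 - <<'E'
from h import *
s=bot.read_state();print(s['time'],s['tool_pos'],s['wrist_force'])
shot("scene","s56",(190,170,350,290),5);shot("top","t56",(160,140,400,320),3.3)
E
```

```text
51.7667 [0.47387341 0.306431   0.12413178] [ 0.13626568 -0.47888854 -0.7505009 ]
```

View pics/s56.png

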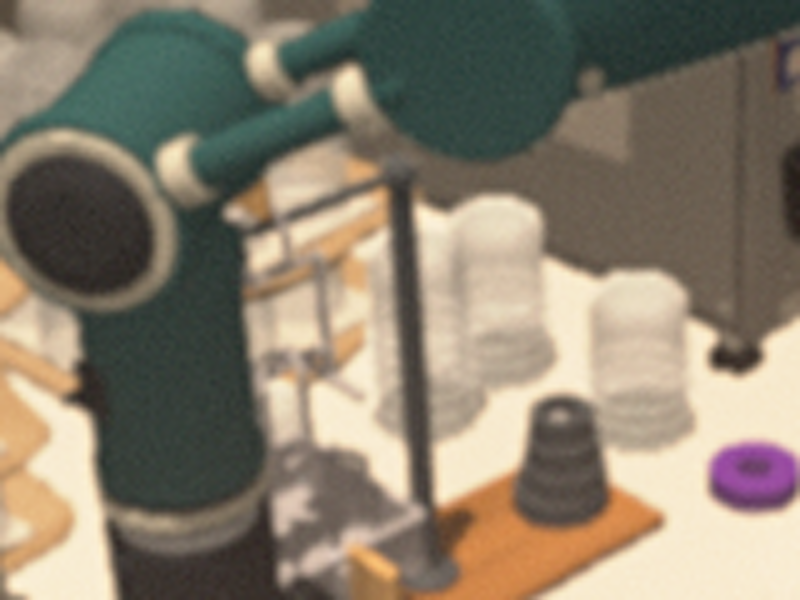

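View pics/t56.png

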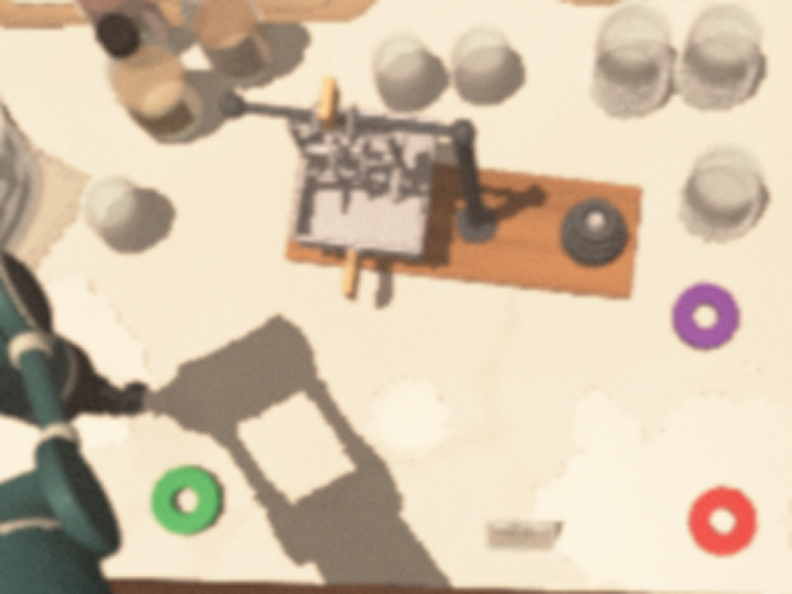

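Call:
{"api": "drive_tool", "payload": {"steps": [[[15,-20,-20],0],[[15,-35,-20],0],[[0,-38,-20],0],[[0,-38,0],0],[[0,-38,0],0],[[0,-38,0],0],[[0,-38,0],0],[[0,-38,0],0]]}}

```text
time: 52.53
tool_pos: [0.4208, 0.0241, 0.183]
tcp_rot: [0.125, 3.138, -0.001]
wrist_force: [0.8, 0.0, -0.7]
width: 0.4
```

Call:
{"api": "drive_tool", "payload": {"steps": [[[0,-38,0],0],[[0,-38,0],0],[[0,-38,0],0],[[0,-38,0],0],[[0,-38,0],0],[[0,-38,0],0],[[0,-38,0],0],[[0,-20,0],0]]}}

```text
time: 53.2
tool_pos: [0.3976, -0.2628, 0.183]
tcp_rot: [0.13, 3.139, -0.003]
wrist_force: [0.0, 0.1, 0.0]
width: 0.393
```

Call:
{"api": "drive_tool", "payload": {"steps": [[[0,0,0],0],[[0,0,0],0],[[0,0,0],0],[[0,0,0],0],[[0,0,0],0],[[0,0,0],0],[[0,0,0],0],[[0,0,0],0]]}}

```text
time: 53.87
tool_pos: [0.3998, -0.2577, 0.183]
tcp_rot: [0.121, 3.139, -0.0]
wrist_force: [-0.3, -0.1, 0.4]
width: 0.395
```

```bash
python3 - <<'E'
from h import *
s=bot.read_state();print(s['time'],s['tool_pos'],s['wrist_force'])
a=bot.read_camera("scene");shot("scene","s57",(190,170,350,290),5);shot("top","t57",(160,140,400,320),3.3)
E
```

```text
53.8667 [ 0.39983739 -0.25766146  0.18296735] [-0.25007412 -0.09832747  0.3720241 ]
```

View pics/s57.png

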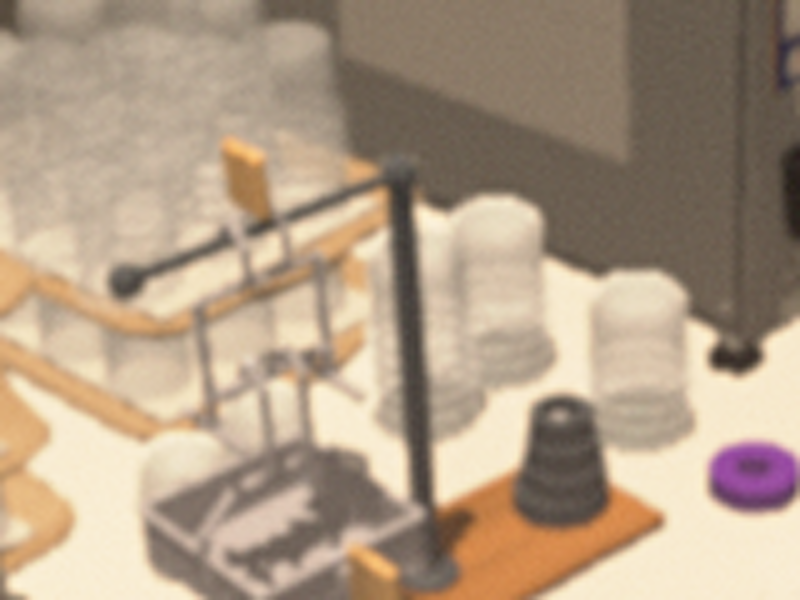

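View pics/t57.png

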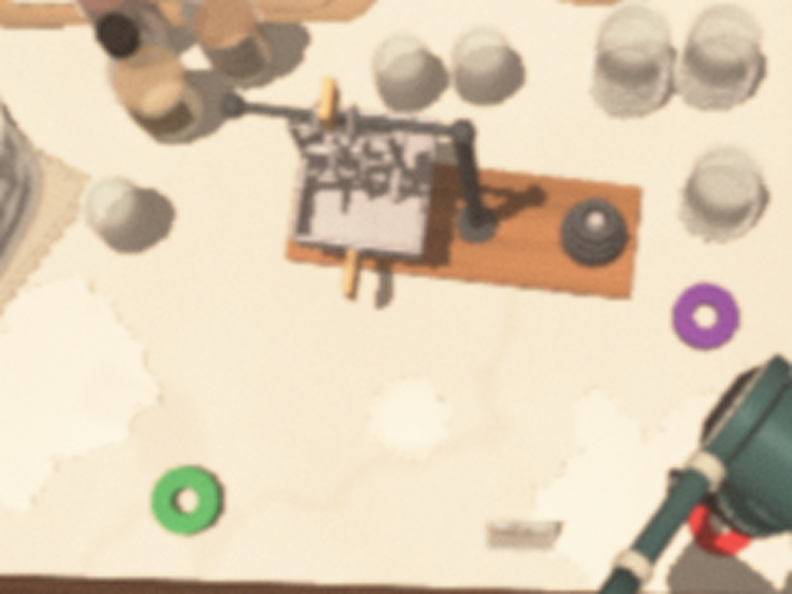

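```bash
python3 - <<'E'
from h import *
a=bot.read_camera("scene").astype(int)
for _ in range(8): b=bot.read_camera("scene").astype(int)
d=np.abs(a-b)[170:320,200:330];print(d.max(),d.mean())
i=bot.camera_info("scene")
print('stack top expect px',proj(i,[.6789,-.1387,.092]),'crop',(proj(i,[.6789,-.1387,.092])-[190,170])*5)
print(bot.finish_job())
E
```

```text
11 1.6780854700854702
stack top expect px [301.44762998 251.19047899] crop [557.2381499  405.95239497]
the job is handed in; nothing more can be done
None
```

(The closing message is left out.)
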